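Recharge the pantry's drying cassettes

TASK

Turn the blue middle dial of the panel fully off first. With it off, move the small amber jam jar from the drying bed to the middle of the cork coaster, and stand every drying cassette upright on one of its short ends in the middle of a green pad, one to a pad, broad faces square towards the bed's long sides. Then turn the blue dial to the red mark; keep off the two black dials and leave the preserve jar and the two tins where they are.

Things in the scene. Friction and masses are not known exactly. Their poses are not given: they have to be found in the camera images.
- cassette0: reusable drying cassette: white plastic slab with blue vent stripes on both broad faces, 84 long (its x) x 46 wide (its y) x 22 mm thick (its z), about 0.14 kg, the same either way round; origin at its centre. At the start it lies flat on the table on a broad face. Three or four cassettes are present; an absent one reads None from the start
- cassette1: reusable drying cassette: white plastic slab with blue vent stripes on both broad faces, 84 long (its x) x 46 wide (its y) x 22 mm thick (its z), about 0.14 kg, the same either way round; origin at its centre. At the start it lies flat on the table on a broad face. Three or four cassettes are present; an absent one reads None from the start
- cassette2: reusable drying cassette: white plastic slab with blue vent stripes on both broad faces, 84 long (its x) x 46 wide (its y) x 22 mm thick (its z), about 0.14 kg, the same either way round; origin at its centre. At the start it lies flat on the table on a broad face. Three or four cassettes are present; an absent one reads None from the start
- cassette3: reusable drying cassette: white plastic slab with blue vent stripes on both broad faces, 84 long (its x) x 46 wide (its y) x 22 mm thick (its z), about 0.14 kg, the same either way round; origin at its centre. At the start it lies flat on the table on a broad face. Three or four cassettes are present; an absent one reads None from the start
- bed: drying bed: fixed grey metal plate 150 (x) x 360 (y) x 12 mm thick lying on the table, four green pads on its flat top; origin at the centre of its underside, its long side along its y
- pad0 (a point): centre of green pad 0 on the bed's top face, 12 mm above the table (the pad is only a flush mark, 40 mm along the bed's x, 62 mm along its y); pads lie in a row along the bed's y, 86 mm apart, pad0 at the +y end
- pad1 (a point): centre of green pad 1 on the bed's top face, 12 mm above the table (the pad is only a flush mark, 40 mm along the bed's x, 62 mm along its y); pads lie in a row along the bed's y, 86 mm apart, pad0 at the +y end
- pad2 (a point): centre of green pad 2 on the bed's top face, 12 mm above the table (the pad is only a flush mark, 40 mm along the bed's x, 62 mm along its y); pads lie in a row along the bed's y, 86 mm apart, pad0 at the +y end
- pad3 (a point): centre of green pad 3 on the bed's top face, 12 mm above the table (the pad is only a flush mark, 40 mm along the bed's x, 62 mm along its y); pads lie in a row along the bed's y, 86 mm apart, pad0 at the +y end
- panel: control panel: fixed white slab 100 (x) x 200 (y) x 30 mm high, three dials in a row along its y, 60 mm apart, the middle one blue, the others black; origin at the centre of its underside
- dial (a joint): angle of the middle (blue) dial, rad: 0 = off (against its stop, pointer at the black tick), 0.9 = pointer at the red tick, stop at 2.2; it grows clockwise seen from above and stays where it is left (about 0.03 N m of friction). Starts between 1.3 and 1.7. At 0 the bar lies along the panel's x; a white stripe on top marks its pointer end (panel -x at 0)
- dial_grip (a point): on the middle dial's axis, 60 mm above the table, inside its bar grip, 21 mm above the skirt and 5 mm below the bar's top. The dial has a round skirt of radius 19 mm, 8 mm high, from 31 to 39 mm above the table, and on it an upright bar grip 36 long x 12 wide x 26 mm high, top at 65 mm above the table.
- dial_left: left black dial, 60 mm from the middle dial towards the panel's +y, same shape as the blue one; origin on its axis, 31 mm above the table; to be left alone
- dial_left_end (a point): pointer end of the left dial's bar, 18 mm from its axis, on top of the bar
- dial_right: right black dial, 60 mm from the middle dial towards the panel's -y, same shape as the blue one; origin on its axis, 31 mm above the table; to be left alone
- dial_right_end (a point): pointer end of the right dial's bar, 18 mm from its axis, on top of the bar
- jar: squat amber glass jam jar with red lid, 64 mm diameter, 50 mm tall, about 0.22 kg; origin at the centre of its underside. It starts standing on the drying bed, in the way
- coaster: fixed round cork coaster, 100 mm diameter, 5 mm thick; origin at the centre of its underside
- preserve_a: orange preserve jar with brass lid, 72 mm diameter, 110 mm tall, bystander; origin at the centre of its underside
- flat_tin: flat green tin with brass-coloured lid, 80 mm diameter, 28 mm tall, bystander; origin at the centre of its underside
- tin: steel food tin, 74 mm diameter, 100 mm tall, bystander; origin at the centre of its underside
Things that resemble listed ones, but are neither listed nor needed, are in the scene too. What is shaped like the cassette3 but purple is not meant.

How it is judged:
On the way, in this order (a step that is already met when the one before it is completed fails the run):
1. the blue dial is turned off before any cassette is stood up or the jar is brought to the coaster (value of joint dial below 0.12 rad and (angle between cassette0's own z axis and vertical below 0.3 rad or angle between cassette0's own z axis and vertical above 2.84 rad) and (angle between cassette1's own z axis and vertical below 0.3 rad or angle between cassette1's own z axis and vertical above 2.84 rad) and (angle between cassette2's own z axis and vertical below 0.3 rad or angle between cassette2's own z axis and vertical above 2.84 rad) and (angle between cassette3's own z axis and vertical below 0.3 rad or angle between cassette3's own z axis and vertical above 2.84 rad) and horizontal distance between jar and coaster above 0.05 m), for 0.2 s.
2. with the dial off, the jar stands on the coaster and every cassette stands on its end on a pad ((angle between cassette0's own x axis and vertical below 0.12 rad or angle between cassette0's own x axis and vertical above 3.0216 rad) and angle between the z axis of each of cassette0, cassette1, cassette2, cassette3 and the x axis of bed, either way round below 0.35 rad and (horizontal distance between cassette0 and pad0 below 0.018 m or horizontal distance between cassette0 and pad1 below 0.018 m or horizontal distance between cassette0 and pad2 below 0.018 m or horizontal distance between cassette0 and pad3 below 0.018 m) and z of cassette0 in the frame of bed between 0.048 and 0.06 m and linear speed of each of cassette0, cassette1, cassette2, cassette3 below 0.02 m/s and contact force between each of cassette0, cassette1, cassette2, cassette3, jar and the fingers below 0.05 N and (angle between cassette1's own x axis and vertical below 0.12 rad or angle between cassette1's own x axis and vertical above 3.0216 rad) and (horizontal distance between cassette1 and pad0 below 0.018 m or horizontal distance between cassette1 and pad1 below 0.018 m or horizontal distance between cassette1 and pad2 below 0.018 m or horizontal distance between cassette1 and pad3 below 0.018 m) and z of cassette1 in the frame of bed between 0.048 and 0.06 m and (angle between cassette2's own x axis and vertical below 0.12 rad or angle between cassette2's own x axis and vertical above 3.0216 rad) and (horizontal distance between cassette2 and pad0 below 0.018 m or horizontal distance between cassette2 and pad1 below 0.018 m or horizontal distance between cassette2 and pad2 below 0.018 m or horizontal distance between cassette2 and pad3 below 0.018 m) and z of cassette2 in the frame of bed between 0.048 and 0.06 m and (angle between cassette3's own x axis and vertical below 0.12 rad or angle between cassette3's own x axis and vertical above 3.0216 rad) and (horizontal distance between cassette3 and pad0 below 0.018 m or horizontal distance between cassette3 and pad1 below 0.018 m or horizontal distance between cassette3 and pad2 below 0.018 m or horizontal distance between cassette3 and pad3 below 0.018 m) and z of cassette3 in the frame of bed between 0.048 and 0.06 m and horizontal distance between cassette0 and cassette1 above 0.045 m and horizontal distance between each of cassette0, cassette1 and cassette2 above 0.045 m and horizontal distance between each of cassette0, cassette1, cassette2 and cassette3 above 0.045 m and horizontal distance between jar and coaster below 0.018 m and angle between jar's own z axis and vertical below 0.1 rad and height (world z) of jar below 0.01 m and value of joint dial below 0.2 rad), for 0.2 s.
3. the blue dial is turned to the red mark (value of joint dial between 0.78 and 1.02 rad), for 0.2 s.
At the end, for the whole second after the job is handed in: Each present cassette stands on a short end (within 0.12 rad), faces within 0.35 rad of the bed's x, centre within 18 mm of a pad centre, one to a pad (45 mm apart), released, at rest; jar upright, released, within 18 mm of the coaster centre; blue dial at 0.78 to 1.02 rad (all of step 3 and (angle between cassette0's own x axis and vertical below 0.12 rad or angle between cassette0's own x axis and vertical above 3.0216 rad) and angle between the z axis of each of cassette0, cassette1, cassette2, cassette3 and the x axis of bed, either way round below 0.35 rad and (horizontal distance between cassette0 and pad0 below 0.018 m or horizontal distance between cassette0 and pad1 below 0.018 m or horizontal distance between cassette0 and pad2 below 0.018 m or horizontal distance between cassette0 and pad3 below 0.018 m) and z of cassette0 in the frame of bed between 0.048 and 0.06 m and linear speed of each of cassette0, cassette1, cassette2, cassette3 below 0.02 m/s and contact force between each of cassette0, cassette1, cassette2, cassette3, jar and the fingers below 0.05 N and (angle between cassette1's own x axis and vertical below 0.12 rad or angle between cassette1's own x axis and vertical above 3.0216 rad) and (horizontal distance between cassette1 and pad0 below 0.018 m or horizontal distance between cassette1 and pad1 below 0.018 m or horizontal distance between cassette1 and pad2 below 0.018 m or horizontal distance between cassette1 and pad3 below 0.018 m) and z of cassette1 in the frame of bed between 0.048 and 0.06 m and (angle between cassette2's own x axis and vertical below 0.12 rad or angle between cassette2's own x axis and vertical above 3.0216 rad) and (horizontal distance between cassette2 and pad0 below 0.018 m or horizontal distance between cassette2 and pad1 below 0.018 m or horizontal distance between cassette2 and pad2 below 0.018 m or horizontal distance between cassette2 and pad3 below 0.018 m) and z of cassette2 in the frame of bed between 0.048 and 0.06 m and (angle between cassette3's own x axis and vertical below 0.12 rad or angle between cassette3's own x axis and vertical above 3.0216 rad) and (horizontal distance between cassette3 and pad0 below 0.018 m or horizontal distance between cassette3 and pad1 below 0.018 m or horizontal distance between cassette3 and pad2 below 0.018 m or horizontal distance between cassette3 and pad3 below 0.018 m) and z of cassette3 in the frame of bed between 0.048 and 0.06 m and horizontal distance between cassette0 and cassette1 above 0.045 m and horizontal distance between each of cassette0, cassette1 and cassette2 above 0.045 m and horizontal distance between each of cassette0, cassette1, cassette2 and cassette3 above 0.045 m and horizontal distance between jar and coaster below 0.018 m and angle between jar's own z axis and vertical below 0.1 rad and height (world z) of jar below 0.01 m); the robot touches nothing.
It fails at once if the left dial is turned or leaned on (distance of dial_left_end from where it was at the start of the episode above 0.003 m or contact force between dial_left and the arm above 2 N or contact force between dial_left and the fingers above 2 N).
It fails at once if the right dial is turned or leaned on (distance of dial_right_end from where it was at the start of the episode above 0.003 m or contact force between dial_right and the arm above 2 N or contact force between dial_right and the fingers above 2 N).
It fails at once if the orange preserve jar is shifted by more than 2 cm or tipped (distance of preserve_a from where it was at the start of the episode above 0.02 m or angle between preserve_a's own z axis and vertical above 0.3 rad).
It fails at once if the flat green tin is shifted by more than 2 cm or tipped (distance of flat_tin from where it was at the start of the episode above 0.02 m or angle between flat_tin's own z axis and vertical above 0.3 rad).
It fails at once if the tin is shifted by more than 2 cm or tipped (distance of tin from where it was at the start of the episode above 0.02 m or angle between tin's own z axis and vertical above 0.3 rad).
Of cassette0, cassette1, cassette2, cassette3 only 3 to 4 are there at a start; the rules pass over those that are not, and their reading is None.
At some moment in a run one of jar may be knocked a few centimetres aside while the robot is not near it.
It also fails if it takes over 210 s, if anything falls off the work surface, if the arm or the gripper's body presses on something with over 40 N, if the wrist force passes 120 N, or if a joint passes its speed limit or range.

ROBOT

A 7-joint arm with a two-finger parallel gripper is mounted at the origin on the work surface. World frame = base frame: x ahead of the robot, y to its left, z up, the work surface at z = 0. Lengths are in m, angles in rad, forces in N, time in s.
With the tool pointing down it reaches from about 0.425 to 0.875 m from the base axis. Payload 4.7 kg.
Tool frame: the origin (TCP) lies at the very end of the fingers, on their centre line; the grasp point (between the pads) lies 19 mm behind it (grip_point_offset is the distance from the TCP to the grasp point, in m); x points along the fingers, z is the direction in which the jaws open and shut, and the axes are right-handed (so a half turn about x gives the same grasp; the last joint's range is limited). The gripper opens to 87 mm and grips with 3 to 60 N. Pads are 19 mm wide; open, the fingers measure 117 mm over their backs; the gripper's body (75 mm by 190 mm) begins 51 mm behind the grasp point.
Start: joints at [-1.282, 0.321, -0.07, 1.45, 0.023, 1.371, -0.057], TCP at [0.176, 0.626, 0.223] pointing down, gripper open.
Joint ranges: [-2.86, 2.86], [-0.3, 2.09], [-1.38, 1.24], [0.06, 2.45], [-1.56, 4.7], [0.09, 2.05], [-2.69, 2.69]. Speed limits (rad/s): [2.57, 2.57, 3.14, 3.14, 3.14, 3.14, 3.14].

INTERFACE

Orientations are given as a rotation vector (axis times angle).
In Python, from bench import get_state, get_image, calibration, close_job, grip_point_offset gives the robot as it stands.
- The arm moves only by the tool play_rows, never from a script. Its argument "targets" is a list of rows, each an object with "claw": the closure, from 0 (fully open) to 1 (shut); "linear": the shift along the tool's x, y, z as a fraction of full scale, a list of three; "rotation": the turn, a rotation vector about the tool's x, y, z as a fraction of full scale, a list of three. In form: [{"claw": claw, "linear": [x, y, z], "rotation": [wx, wy, wz]}, ...]. A call has 1 to 10 rows; each row shifts and turns the pose as measured when the row begins, along the tool's axes as they then stand; what a row does not reach is not made up. Full scale, the value 1, is 2.5 cm for a shift and 90 degrees for a turn. A row lasts 1/12 s, in which the tool goes at most 41.7 mm and 7.16 degrees, less where a joint would pass 70% of its speed; a pose out of reach is approached as far as the arm can. A call with a number of a shift or a turn outside -1 to 1 is refused whole. A call with a gripper value outside its range is refused whole. The fingers move at their own pace and stop on an object; "newtons" is the grip in N (left out, the last holds). Time passes only in rows, so rows that do not move let the fingers close. It gives the time, the measured TCP pose, the force and the opening at its end, in the units of the state.
- get_state(): the state, without advancing time (a new reading comes with each control period).
- get_image(name): name is "scene" or "top" or "wrist"; returns the picture (420x560x3 uint8, blue, green, red); there is no depth.
- calibration(name): a dict with "fx", "fy", "cx", "cy" (pixels), "rvec" (rotation vector, rad) and "tvec" (3), from world to camera coordinates, as OpenCV has them; the wrist camera has in their place "hand_eye" (4x4, takes a point from camera to tool coordinates, whose origin is the TCP and whose axes are the tool frame's). Camera axes: x right, y down, z forward; pixel columns grow to the right and rows downward; lengths in m; the calibration is good to about 2 mm. A picture is of the moment at which its call begins: read the wrist's pose just before it. calibration takes no time and is no camera call.
- close_job(): hands the job in, once; it reports no verdict.
The state is a dict: "time": time; "joint_positions": joint angles; "qd": joint speeds; "joint_torque": joint torques, N m; "position": TCP position; "tool_rot": TCP orientation; "ft_force": force on the tool from outside, world axes, zero at the start; "torque": the same for the moment, N m; "grip_width": opening from 0.0 (shut) to 1.0 (fully open).
Only numpy, scipy, OpenCV 4.12 (cv2) and the standard library are available. Lean on these libraries where they do the work, as an engineer would, in place of code of your own. Each camera call takes 0.05 s, during which the arm holds its last target. There are 200 camera calls.

## Working session

There is one attempt and no reset: what is moved stays moved. The work goes in short steps, Python scripts to look and compute and a tool call to move; the robot and the scene stay as the last step left them, time stands still between calls to the robot, and variables do not carry over. Pictures are saved under pics/ and viewed, about 12 in all and at most 16, crops included, and the job is handed in when it is done.

Besides the shell and the picture viewer there is one more tool, called after "Emit:" by a JSON object that holds its "method" and its "body". play_rows: Moves the arm, as the interface text tells. Shift numbers are shares of 2.5 cm and turn numbers shares of 90 degrees, none past 1 either way. Its arguments: {"type":"object","properties":{"targets":{"type":"array"},"newtons":{"type":"number"}},"required":["targets"]}

```bash
ls; mkdir -p pics; python3 - <<'E'
from bench import *
import cv2
for n in("scene","top"):
    cv2.imwrite(f"pics/{n}0.png",get_image(n)); print(n,calibration(n))
print(calibration("wrist")); print(get_state(), grip_point_offset)
E
```

```text
pics
scene {'fx': 411.243671208386, 'fy': 411.243671208386, 'cx': 282.61626838603416, 'cy': 213.3159244453076, 'rvec': array([ 1.26491582,  2.19374717, -0.9742038 ]), 'tvec': array([ 0.27561797, -0.27973162,  1.49265481])}
top {'fx': 482.70274677858083, 'fy': 482.70274677858083, 'cx': 286.03724034736223, 'cy': 209.94889126915177, 'rvec': array([ 2.16452272, -2.04474653,  0.21795317]), 'tvec': array([-0.02139731,  0.56740436,  1.29844473])}
{'fx': 320.02643484725417, 'fy': 320.02643484725417, 'cx': 277.5010236317313, 'cy': 211.151941583876, 'hand_eye': array([[-2.80849967e-04, -2.86709222e-01,  9.58017611e-01,
        -1.61442927e-01],
       [-7.09229405e-05, -9.58017641e-01, -2.86709252e-01,
         7.84567074e-02],
       [ 9.99999958e-01, -1.48467710e-04,  2.48724962e-04,
        -5.30837746e-04],
       [ 0.00000000e+00,  0.00000000e+00,  0.00000000e+00,
         1.00000000e+00]])}
{'time': 0.1, 'joint_positions': array([-1.28187434,  0.32178113, -0.07011951,  1.45156785,  0.02258785,
        1.37081003, -0.05689207]), 'qd': array([ 3.77407461e-04, -1.76127615e-03,  4.99699357e-05, -3.52783546e-03,
       -4.21988975e-04, -1.35629095e-03,  1.58318692e-04]), 'joint_torque': array([-7.12340789e-04, -4.92571235e+01, -4.06148918e-01, -3.13398278e+01,
       -6.42119371e-02,  3.95331520e-02,  7.98062365e-05]), 'position': array([0.17627808, 0.62511194, 0.22154276]), 'tool_rot': array([-1.00559573,  1.3281473 ,  1.0037153 ]), 'ft_force': array([0.49642269, 0.17297631, 0.13150361]), 'torque': array([-0.00887914, -0.06601773, -0.01728455]), 'grip_width': 1.00394559523293} 0.0187
```

View pics/top0.png

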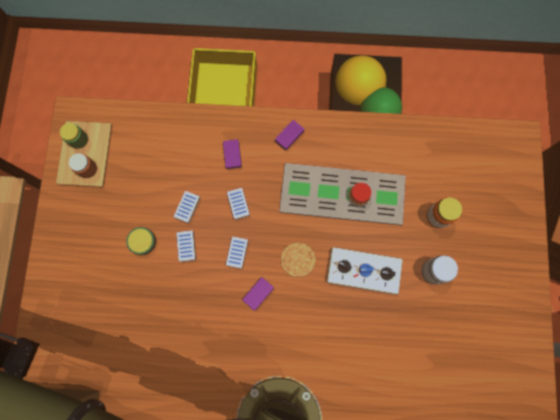

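View pics/scene0.png

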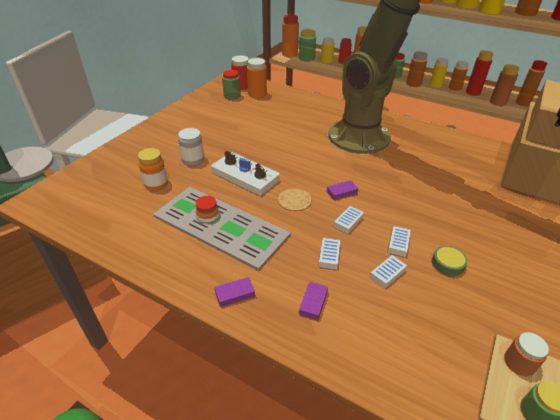

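```bash
cat > h.py <<'E'
import numpy as np, cv2
from scipy.spatial.transform import Rotation as R
from bench import *
def cam(n, st=None):
    """K, R(cam->world), origin"""
    c=calibration(n); K=np.array([[c['fx'],0,c['cx']],[0,c['fy'],c['cy']],[0,0,1]])
    if n=='wrist':
        st=st or get_state(); Rt=R.from_rotvec(st['tool_rot']).as_matrix(); H=c['hand_eye']
        return K, Rt@H[:3,:3], Rt@H[:3,3]+st['position']
    Rc=R.from_rotvec(c['rvec']).as_matrix(); return K, Rc.T, -Rc.T@c['tvec']
def ray(c,p):
    K,Rw,o=c; p=np.asarray(p,float).reshape(-1,2)
    d=np.c_[p,np.ones(len(p))]@np.linalg.inv(K).T@Rw.T
    return o,d/np.linalg.norm(d,axis=1,keepdims=True)
def plane(c,p,z):
    o,d=ray(c,p); return o+d*((z-o[2])/d[:,2])[:,None]
def tri(c1,p1,c2,p2):
    A=0;b=0
    pts=[]
    for c,p in((c1,p1),(c2,p2)):
        o,d=ray(c,p); d=d[0]; M=np.eye(3)-np.outer(d,d); A=A+M; b=b+M@o
    X=np.linalg.solve(A,b); return X
def proj(c,X):
    K,Rw,o=c; q=(np.atleast_2d(X)-o)@Rw@K.T; return q[:,:2]/q[:,2:]
def blobs(m,amin,amax=1e9):
    n,l,s,ce=cv2.connectedComponentsWithStats(m.astype(np.uint8))
    return [(ce[i],s[i,4],l==i) for i in range(1,n) if amin<=s[i,4]<=amax]
def rect(c,mask,z):
    """min-area rect of a mask on the plane z: centre, long, short, angle of long side"""
    k,_=cv2.findContours(mask.astype(np.uint8),cv2.RETR_EXTERNAL,cv2.CHAIN_APPROX_NONE)
    k=max(k,key=cv2.contourArea).reshape(-1,2)
    (cx,cy),(w,h),a=cv2.minAreaRect((plane(c,k,z)[:,:2]*1000).astype(np.float32))
    if w<h: w,h,a=h,w,a+90
    return np.array([cx,cy])/1000,w,h,(a+90)%180-90
E
python3 - <<'E'
from h import *
np.set_printoptions(precision=4,suppress=True)
T=cv2.imread('pics/top0.png');S=cv2.imread('pics/scene0.png');ct,cs=cam('top'),cam('scene')
def hsv(i): return cv2.cvtColor(i,cv2.COLOR_BGR2HSV)
for n,im,c in(('top',T,ct),('scene',S,cs)):
    b,g,r=[x.astype(int) for x in cv2.split(im)]
    print(n,'bluish/white')
    m=(b>110)&(b>r-30); m=cv2.morphologyEx(m.astype(np.uint8),cv2.MORPH_CLOSE,np.ones((3,3)))
    for ce,a,mk in blobs(m,60,6000): print(ce,a,*rect(c,mk,.022))
    print('green')
    m=(g>r+50)&(g>b+50)
    for ce,a,mk in blobs(m,30,3000): print(ce,a,plane(c,ce,.012),*rect(c,mk,.012)[1:])
    print('red lid'); 
    m=(r>150)&(g<50)&(b<60)
    for ce,a,mk in blobs(m,40,3000): print(ce,a,plane(c,ce,.05))
    print('blue')
    m=(b>r+50)&(b>g+40)&(g<130)
    for ce,a,mk in blobs(m,30,3000): print(ce,a,plane(c,ce,.065))
Z=np.hstack([cv2.resize(T[130:310,270:480],None,fx=3,fy=3,interpolation=3)]);cv2.imwrite('pics/crop1.png',Z)
E
```

```text
top bluish/white
[289.1762 133.7805] 369 [0.8103 0.0154] 80.29193878173828 43.51292037963867 -38.45063781738281
[231.6099 153.1621] 364 [0.7399 0.183 ] 79.47168731689453 42.257965087890625 11.226366996765137
[ 77.7404 161.9277] 235 [0.6863 0.6365] 50.95849609375 49.593505859375 -86.75398969650269
[341.578  194.4549] 3614 [ 0.6343 -0.1494] 349.79296875 141.6107635498047 87.21451568603516
[237.6976 203.0993] 453 [0.5888 0.153 ] 84.8118896484375 46.32260513305664 19.730594635009766
[186.2612 206.5804] 448 [0.57  0.301] 83.45360565185547 46.795894622802734 -18.339996337890625
[185.4211 245.6021] 475 [0.4564 0.2922] 84.20723724365234 46.300323486328125 9.941529273986816
[236.425  252.0167] 480 [0.4462 0.1454] 83.21420288085938 46.869361877441406 -7.8118133544921875
[364.4428 270.3553] 2263 [ 0.4152 -0.2195] 199.95062255859375 99.66337585449219 83.71405029296875
[444.325  268.2983] 523 [ 0.4335 -0.4441] 71.26242065429688 70.17668151855469 46.06081008911133
[257.5983 293.3953] 468 [0.3338 0.077 ] 81.63433837890625 44.00587844848633 -36.66236877441406
green
[385.3075 101.3727] 491 [[ 0.9359 
[... 1546 characters left out ...]
2  0.0167] 82.23291778564453 44.79447937011719 -38.513797760009766
[313.4517 298.1767] 600 [0.7415 0.1848] 83.25800323486328 44.474979400634766 10.733928680419922
[533.3062 344.7287] 516 [0.6183 0.6284] 54.752994537353516 53.463626861572266 55.21483612060547
green
[184.4889 205.3389] 180 [[ 0.6319 -0.2793  0.012 ]] 59.69853591918945 37.545936584472656 88.55258178710938
[232.7477 228.3829] 222 [[ 0.6403 -0.107   0.012 ]] 59.66246795654297 37.60265350341797 87.4160385131836
[258.6992 240.9309] 246 [[ 0.6448 -0.022   0.012 ]] 59.47800827026367 38.36195755004883 87.12305450439453
[ 74.4035 415.1228] 285 [[ 1.1824 -0.0733  0.012 ]] 67.03076171875 17.438573837280273 -59.98064994812012
red lid
blue
```

View pics/crop1.png

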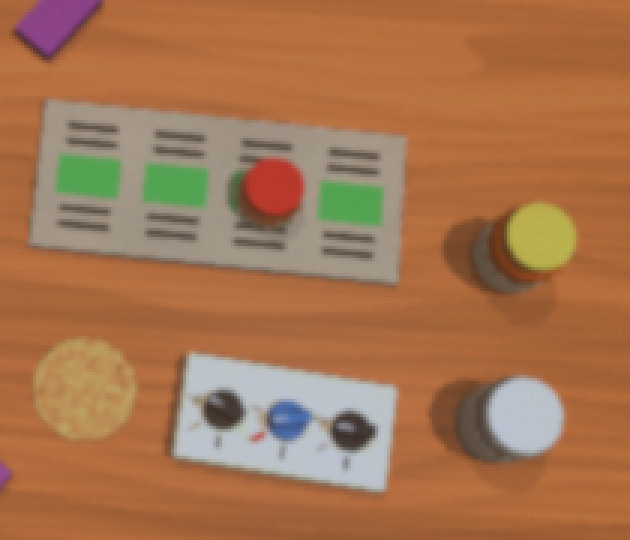

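```bash
cat >> h.py <<'E'
def tool(yaw,tilt=0.):
    """tool rotation: pointing down, jaw axis (tool z) at world angle yaw deg; tilt deg about tool z (positive: tips swing along tool y)"""
    y=np.radians(yaw); z=np.array([np.cos(y),np.sin(y),0]); x=np.array([0,0,-1.])
    return np.c_[x,np.cross(z,x),z]@R.from_euler('z',tilt,degrees=True).as_matrix()
def plan(pos=None,Rt=None,st=None):
    st=st or get_state(); R0=R.from_rotvec(st['tool_rot']).as_matrix(); Rt=R0 if Rt is None else Rt
    rv=R.from_matrix(R0.T@Rt).as_rotvec(degrees=True)
    print('turn(deg)',rv.round(1),'frac',(rv/90).round(3))
    if pos is not None: d=np.asarray(pos)-st['position']; print('shift units now',(R0.T@d/.025).round(2),'| after turn',(Rt.T@d/.025).round(2))
def show():
    s=get_state(); M=R.from_rotvec(s['tool_rot']).as_matrix()
    print('t',round(s['time'],2),'pos',s['position'].round(4),'q',s['joint_positions'].round(3),'F',s['ft_force'].round(1),'w',round(s['grip_width'],3))
    print('x',M[:,0].round(3),'y',M[:,1].round(3),'z',M[:,2].round(3),'jaw yaw',np.degrees(np.arctan2(M[1,2],M[0,2])).round(1))
    import json; open('log.jsonl','a').write(json.dumps([s['joint_positions'].tolist(),s['position'].tolist(),s['tool_rot'].tolist()])+'\n')
E
python3 - <<'E'
from h import *
show()
for p in((.35,.5,.22),(.5,.3,.22),(.5,0,.22),(.36,-.22,.22)): plan(p,tool(-6))
ct=cam('top')
print('jar',plane(ct,(361,192.3),.062),'coaster',plane(ct,(298.3,259.7),.005))
S=cv2.imread('pics/scene0.png')
h=cv2.cvtColor(S,cv2.COLOR_BGR2HSV)
print(S[202,207],S[199,295],S[165,245], cv2.imread('pics/top0.png')[192,361])
E
```

```text
t 0.1 pos [0.1763 0.6251 0.2215] q [-1.282  0.322 -0.07   1.452  0.023  1.371 -0.057] F [0.5 0.2 0.1] w 1.004
x [-0.    -0.002 -1.   ] y [-0.962  0.271 -0.   ] z [ 0.271  0.962 -0.002] jaw yaw 74.3
turn(deg) [80.3 -0.1  0.1] frac [ 0.892 -0.001  0.001]
shift units now [ 0.07 -8.05 -2.93] | after turn [ 0.06 -4.25  7.43]
turn(deg) [80.3 -0.1  0.1] frac [ 0.892 -0.001  0.001]
shift units now [  0.08 -15.99  -9.  ] | after turn [  0.06 -11.58  14.24]
turn(deg) [80.3 -0.1  0.1] frac [ 0.892 -0.001  0.001]
shift units now [  0.1  -19.25 -20.55] | after turn [  0.06 -23.51  15.49]
turn(deg) [80.3 -0.1  0.1] frac [ 0.892 -0.001  0.001]
shift units now [  0.12 -16.24 -30.54] | after turn [  0.06 -32.85  10.84]
jar [[ 0.63063328 -0.19840631  0.062     ]] coaster [[ 0.43591705 -0.03180526  0.005     ]]
[ 40  57 202] [103 167 203] [106  71  68] [ 45  57 185]
```

Emit:
{"method": "play_rows", "body": {"targets": [{"claw": 0, "linear": [0, -1, -0.36], "rotation": [0, 0, 0]}, {"claw": 0, "linear": [0, -1, -0.36], "rotation": [0, 0, 0]}, {"claw": 0, "linear": [0, -1, -0.36], "rotation": [0, 0, 0]}, {"claw": 0, "linear": [0, -1, -0.36], "rotation": [0, 0, 0]}, {"claw": 0, "linear": [0, -1, -0.36], "rotation": [0, 0, 0]}, {"claw": 0, "linear": [0, -1, -0.36], "rotation": [0, 0, 0]}, {"claw": 0, "linear": [0, -1, -0.36], "rotation": [0, 0, 0]}, {"claw": 0, "linear": [0, -1, -0.36], "rotation": [0, 0, 0]}]}}

```text
time: 0.77
position: [0.3454, 0.5007, 0.2153]
tool_rot: [-1.019, 1.332, 1.02]
ft_force: [0.4, 0.8, 0.2]
grip_width: 1.001
```

Emit:
{"method": "play_rows", "body": {"targets": [{"claw": 0, "linear": [0, -1, -0.76], "rotation": [0, 0, 0]}, {"claw": 0, "linear": [0, -1, -0.76], "rotation": [0, 0, 0]}, {"claw": 0, "linear": [0, -1, -0.76], "rotation": [0, 0, 0]}, {"claw": 0, "linear": [0, -1, -0.76], "rotation": [0, 0, 0]}, {"claw": 0, "linear": [0, -1, -0.76], "rotation": [0, 0, 0]}, {"claw": 0, "linear": [0, -1, -0.76], "rotation": [0, 0, 0]}, {"claw": 0, "linear": [0, -1, -0.76], "rotation": [0, 0, 0]}, {"claw": 0, "linear": [0, -1, -0.76], "rotation": [0, 0, 0]}]}}

```text
time: 1.43
position: [0.5049, 0.2929, 0.2108]
tool_rot: [-1.022, 1.338, 1.023]
ft_force: [-0.3, 0.3, -0.7]
grip_width: 1.0
```

Emit:
{"method": "play_rows", "body": {"targets": [{"claw": 0.3, "linear": [0, 0, 0], "rotation": [0.08, 0, 0]}, {"claw": 0.3, "linear": [0, 0, 0], "rotation": [0.08, 0, 0]}, {"claw": 0.3, "linear": [0, 0, 0], "rotation": [0.08, 0, 0]}, {"claw": 0.3, "linear": [0, 0, 0], "rotation": [0.08, 0, 0]}, {"claw": 0.3, "linear": [0, 0, 0], "rotation": [0.08, 0, 0]}, {"claw": 0.3, "linear": [0, 0, 0], "rotation": [0.08, 0, 0]}, {"claw": 0.3, "linear": [0, 0, 0], "rotation": [0.08, 0, 0]}, {"claw": 0.3, "linear": [0, 0, 0], "rotation": [0.08, 0, 0]}, {"claw": 0.3, "linear": [0, 0, 0], "rotation": [0.08, 0, 0]}, {"claw": 0.3, "linear": [0, 0, 0], "rotation": [0.08, 0, 0]}]}}

```text
time: 2.27
position: [0.5101, 0.2773, 0.2056]
tool_rot: [-0.063, 1.59, 0.032]
ft_force: [-0.4, -0.0, 0.3]
grip_width: 0.696
```

```bash
python3 - <<'E'
from h import *
show()
plan((.40,-.22,.2),tool(-6))
E
```

```text
t 2.27 pos [0.5101 0.2773 0.2056] q [-0.833  0.205  0.328  1.641 -0.059  1.333 -0.435] F [-0.4 -0.   0.3] w 0.696
x [-0.019 -0.021 -1.   ] y [-0.06   0.998 -0.02 ] z [ 0.998  0.06  -0.02 ] jaw yaw 3.4
turn(deg) [ 9.5 -1.1  1.2] frac [ 0.105 -0.012  0.013]
shift units now [  0.72 -19.58  -5.58] | after turn [  0.23 -20.24  -2.3 ]
```

Emit:
{"method": "play_rows", "body": {"targets": [{"claw": 0.65, "linear": [0, -1, -0.25], "rotation": [0.05, 0, 0]}, {"claw": 0.65, "linear": [0, -1, -0.2], "rotation": [0.05, 0, 0]}, {"claw": 0.65, "linear": [0, -1, -0.1], "rotation": [0, -0.01, 0.01]}, {"claw": 0.65, "linear": [0, -1, -0.1], "rotation": [0, 0, 0]}, {"claw": 0.65, "linear": [0, -1, -0.1], "rotation": [0, 0, 0]}, {"claw": 0.65, "linear": [0, -1, -0.1], "rotation": [0, 0, 0]}, {"claw": 0.65, "linear": [0, -1, -0.1], "rotation": [0, 0, 0]}, {"claw": 0.65, "linear": [0, -1, -0.1], "rotation": [0, 0, 0]}, {"claw": 0.65, "linear": [0, -1, -0.1], "rotation": [0, 0, 0]}, {"claw": 0.65, "linear": [0, -1, -0.1], "rotation": [0, 0, 0]}]}}

```text
time: 3.1
position: [0.4527, 0.0267, 0.2031]
tool_rot: [0.07, 1.578, -0.083]
ft_force: [0.6, -0.6, 0.0]
grip_width: 0.35
```

Emit:
{"method": "play_rows", "body": {"targets": [{"claw": 0.65, "linear": [0, -1, -0.1], "rotation": [0, 0, 0]}, {"claw": 0.65, "linear": [0, -1, -0.1], "rotation": [0, 0, 0]}, {"claw": 0.65, "linear": [0, -1, -0.1], "rotation": [0, 0, 0]}, {"claw": 0.65, "linear": [0, -1, -0.1], "rotation": [0, 0, 0]}, {"claw": 0.65, "linear": [0, -1, -0.1], "rotation": [0, 0, 0]}, {"claw": 0.65, "linear": [0, -1, -0.1], "rotation": [0, 0, 0]}, {"claw": 0.65, "linear": [0, -1, -0.1], "rotation": [0, 0, 0]}, {"claw": 0.65, "linear": [0, -1, -0.1], "rotation": [0, 0, 0]}, {"claw": 0.65, "linear": [0, -0.9, -0.1], "rotation": [0, 0, 0]}, {"claw": 0.65, "linear": [0, 0, 0], "rotation": [0, 0, 0]}]}}

```text
time: 3.93
position: [0.3999, -0.2084, 0.2027]
tool_rot: [0.077, 1.581, -0.088]
ft_force: [0.2, 0.7, 0.3]
grip_width: 0.351
```

```bash
python3 - <<'E'
from h import *
show()
plan((.41,-.22,.2),tool(-6))
I=get_image('wrist'); cv2.imwrite('pics/w1.png',I)
c=cam('wrist'); print(proj(c,[[.413,-.218,.065]]))
E
```

```text
t 3.93 pos [ 0.3999 -0.2084  0.2027] q [-0.467 -0.172  0.809  1.964  0.138  1.309  0.193] F [0.2 0.7 0.3] w 0.351
x [-0.012 -0.006 -1.   ] y [ 0.105  0.994 -0.007] z [ 0.994 -0.105 -0.011] jaw yaw -6.0
turn(deg) [-0.  -0.6  0.4] frac [-0.    -0.007  0.004]
shift units now [ 0.1  -0.42  0.45] | after turn [ 0.11 -0.42  0.45]
[[292.88723607 209.75418082]]
```

View pics/w1.png

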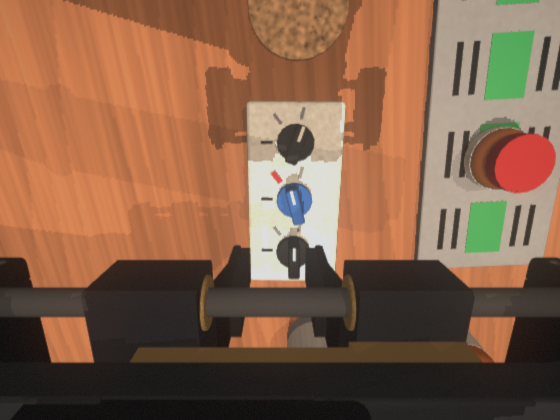

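```bash
python3 - <<'E'
from h import *
np.set_printoptions(precision=4,suppress=True)
I=cv2.imread('pics/w1.png'); c=cam('wrist')
cv2.imwrite('pics/w1c.png',cv2.resize(I[95:285,240:350],None,fx=3.2*1,fy=3.2,interpolation=cv2.INTER_CUBIC))
b,g,r=[x.astype(int) for x in cv2.split(I)]
m=(b>r+40)&(b>g+20)
for ce,a,mk in blobs(m,50): print('blue',ce,a,plane(c,ce,.045),*rect(c,mk,.065)); H=cv2.convexHull(np.argwhere(mk)[:,::-1].astype(np.int32)); print(H.reshape(-1,2).tolist())
m=(r>170)&(g<90)&(b<90)
for ce,a,mk in blobs(m,5): print('red',ce,a,plane(c,ce,.03))
m=(np.minimum(b,np.minimum(g,r))>120); m[:, :245]=0;m[:,348:]=0
for ce,a,mk in blobs(m,8): print('white',ce,a,plane(c,ce,.065),*rect(c,mk,.065 if a<100 else .03))
print('TCP px',proj(c,get_state()['position']))
E
```

```text
blue [294.6651 203.2263] 866 [[ 0.4156 -0.2172  0.045 ]] [ 0.4168 -0.211 ] 38.45381546020508 33.101173400878906 -52.01069641113281
[[311, 203], [310, 206], [303, 222], [301, 223], [297, 224], [294, 224], [280, 210], [278, 206], [277, 203], [277, 198], [278, 194], [280, 191], [284, 187], [299, 184], [303, 186], [306, 188], [307, 189], [310, 194], [311, 197]]
red [524.5624 162.9244] 2685 [[ 0.6556 -0.2022  0.03  ]]
red [276.3235 176.7353] 34 [[ 0.3991 -0.1906  0.03  ]]
white [292.8906 182.0849] 12110 [[ 0.4155 -0.1907  0.065 ]] [ 0.4151 -0.2161] 197.2305450439453 97.90291595458984 83.71968078613281
white [300.6957 133.8043] 46 [[ 0.4265 -0.147   0.065 ]] [ 0.4264 -0.1471] 13.405098915100098 2.5625009536743164 64.01996612548828
white [292.4576 197.8814] 59 [[ 0.4137 -0.2061  0.065 ]] [ 0.4137 -0.2061] 14.47195816040039 3.7404346466064453 -81.67537593841553
white [294. 254.] 39 [[ 0.4099 -0.2649  0.065 ]] [ 0.4099 -0.2649] 13.31434154510498 2.0435452461242676 84.88066101074219
TCP px [[276.8887 263.1155]]
```

View pics/w1c.png

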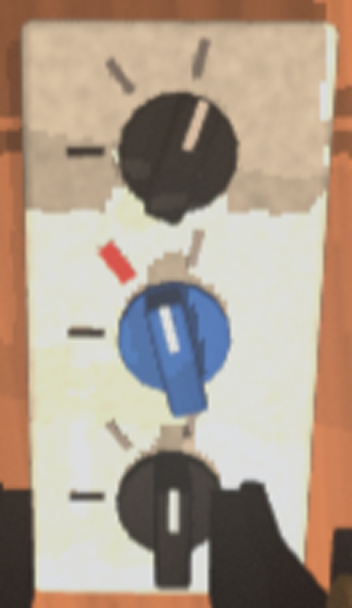

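Emit:
{"method": "play_rows", "body": {"targets": [{"claw": 0.65, "linear": [0, 0, 0], "rotation": [-0.08, -0.006, 0.004]}, {"claw": 0.65, "linear": [0, 0, 0], "rotation": [-0.08, 0, 0]}, {"claw": 0.65, "linear": [0.5, -0.2, 0.26], "rotation": [0, 0, 0]}, {"claw": 0.65, "linear": [0.8, -0.2, 0.27], "rotation": [0, 0, 0]}, {"claw": 0.65, "linear": [0.8, 0, 0], "rotation": [0, 0, 0]}, {"claw": 0.65, "linear": [0.8, 0, 0], "rotation": [0, 0, 0]}, {"claw": 0.65, "linear": [0.8, 0, 0], "rotation": [0, 0, 0]}, {"claw": 0.65, "linear": [0.8, 0, 0], "rotation": [0, 0, 0]}, {"claw": 0.65, "linear": [0, 0, 0], "rotation": [0, 0, 0]}]}}

```text
time: 4.73
position: [0.4188, -0.2033, 0.085]
tool_rot: [-0.126, 1.565, 0.139]
ft_force: [-0.6, 0.2, -0.0]
grip_width: 0.347
```

```bash
python3 - <<'E'
from h import *
show()
plan((.4145,-.2165,.045),tool(8.3))
E
```

```text
t 4.73 pos [ 0.4188 -0.2033  0.085 ] q [-0.5    0.049  0.933  2.081 -0.055  1.034  0.629] F [-0.6  0.2 -0. ] w 0.347
x [ 0.001  0.008 -1.   ] y [-0.168  0.986  0.008] z [0.986 0.168 0.002] jaw yaw 9.6
turn(deg) [ 1.4  0.1 -0.5] frac [ 0.015  0.002 -0.005]
shift units now [ 1.59 -0.5  -0.26] | after turn [ 1.6  -0.5  -0.25]
```

Emit:
{"method": "play_rows", "body": {"targets": [{"claw": 0.65, "linear": [0, -0.5, -0.25], "rotation": [0.015, 0, -0.005]}, {"claw": 0.65, "linear": [0, 0, 0], "rotation": [0, 0, 0]}, {"claw": 0.65, "linear": [0.4, 0, 0], "rotation": [0, 0, 0]}]}}

```text
time: 4.98
position: [0.4164, -0.2165, 0.0765]
tool_rot: [-0.115, 1.564, 0.114]
ft_force: [0.2, -0.5, 0.5]
grip_width: 0.349
```

```bash
python3 - <<'E'
from h import *
show()
plan((.4145,-.2165,.045),tool(8.3))
E
```

```text
t 4.98 pos [ 0.4164 -0.2165  0.0765] q [-0.482  0.073  0.946  2.087 -0.072  1.009  0.647] F [ 0.2 -0.5  0.5] w 0.349
x [ 0.004 -0.    -1.   ] y [-0.145  0.989 -0.001] z [0.989 0.145 0.004] jaw yaw 8.3
turn(deg) [0.  0.2 0.1] frac [0.    0.003 0.001]
shift units now [ 1.26  0.01 -0.08] | after turn [ 1.26  0.01 -0.07]
```

Emit:
{"method": "play_rows", "body": {"newtons": 12, "targets": [{"claw": 0.65, "linear": [0.45, 0, -0.07], "rotation": [0, 0, 0]}, {"claw": 0.65, "linear": [0.45, 0, 0], "rotation": [0, 0, 0]}, {"claw": 0.65, "linear": [0.3, 0, 0], "rotation": [0, 0, 0]}, {"claw": 1, "linear": [0, 0, 0], "rotation": [0, 0, 0]}, {"claw": 1, "linear": [0, 0, 0], "rotation": [0, 0, 0]}, {"claw": 1, "linear": [0, 0, 0], "rotation": [0, 0, 0]}, {"claw": 1, "linear": [0, 0, 0], "rotation": [0, 0, 0]}]}}

```text
time: 5.57
position: [0.4144, -0.2172, 0.0446]
tool_rot: [-0.113, 1.563, 0.114]
ft_force: [-5.8, 0.1, 7.3]
grip_width: 0.138
```

```bash
python3 - <<'E'
from h import *
show()
plan((.4145,-.2165,.045),tool(8.3))
E
```

```text
t 5.57 pos [ 0.4144 -0.2172  0.0446] q [-0.454  0.143  0.941  2.117 -0.146  0.941  0.713] F [-5.8  0.1  7.3] w 0.138
x [ 0.005  0.001 -1.   ] y [-0.144  0.99   0.   ] z [0.99  0.144 0.005] jaw yaw 8.3
turn(deg) [-0.   0.3 -0. ] frac [-0.     0.003 -0.   ]
shift units now [-0.02  0.03  0.01] | after turn [-0.02  0.03  0.01]
```

Gripped: the 12 mm width matches the bar. Next I turn it counter-clockwise.

Emit:
{"method": "play_rows", "body": {"targets": [{"claw": 1, "linear": [0, 0, 0], "rotation": [-0.07, 0, 0]}, {"claw": 1, "linear": [0, 0, 0], "rotation": [-0.07, 0, 0]}, {"claw": 1, "linear": [0, 0, 0], "rotation": [-0.07, 0, 0]}, {"claw": 1, "linear": [0, 0, 0], "rotation": [-0.07, 0, 0]}, {"claw": 1, "linear": [0, 0, 0], "rotation": [-0.07, 0, 0]}]}}

```text
time: 5.98
position: [0.4136, -0.2175, 0.0446]
tool_rot: [-0.562, 1.492, 0.559]
ft_force: [1.2, -0.5, -4.8]
grip_width: 0.137
```

```bash
python3 - <<'E'
from h import *
show()
plan((.4145,-.2165,.045),tool(84.5))
E
```

```text
t 5.98 pos [ 0.4136 -0.2175  0.0446] q [-0.391  0.131  0.872  2.117 -0.127  0.94   1.268] F [ 1.2 -0.5 -4.8] w 0.137
x [ 0.005  0.    -1.   ] y [-0.657  0.754 -0.003] z [0.754 0.657 0.004] jaw yaw 41.1
turn(deg) [-43.4   0.1   0.3] frac [-0.483  0.002  0.003]
shift units now [-0.01  0.01  0.05] | after turn [-0.01 -0.03  0.04]
```

Emit:
{"method": "play_rows", "body": {"targets": [{"claw": 1, "linear": [0, 0, 0.04], "rotation": [-0.075, 0, 0]}, {"claw": 1, "linear": [0, 0, 0], "rotation": [-0.075, 0, 0]}, {"claw": 1, "linear": [0, 0, 0], "rotation": [-0.075, 0, 0]}, {"claw": 1, "linear": [0, 0, 0], "rotation": [-0.075, 0, 0]}, {"claw": 1, "linear": [0, 0, 0], "rotation": [-0.075, 0, 0]}, {"claw": 1, "linear": [0, 0, 0], "rotation": [-0.06, 0, 0]}, {"claw": 1, "linear": [0, 0, 0], "rotation": [-0.03, 0, 0]}]}}

```text
time: 6.57
position: [0.4132, -0.2184, 0.0447]
tool_rot: [-1.151, 1.245, 1.141]
ft_force: [1.1, -0.2, -3.8]
grip_width: 0.141
```

```bash
python3 - <<'E'
from h import *
show(); print(get_state()['torque'])
plan((.4145,-.2165,.045),tool(84.5))
E
```

```text
t 6.57 pos [ 0.4132 -0.2184  0.0447] q [-0.318  0.12   0.791  2.117 -0.107  0.936  2.019] F [ 1.1 -0.2 -3.8] w 0.141
x [ 0.006 -0.002 -1.   ] y [-0.996  0.085 -0.006] z [ 0.085  0.996 -0.001] jaw yaw 85.1
[-0.01897818  0.05375317 -0.22390792]
turn(deg) [ 0.6 -0.1  0.4] frac [ 0.007 -0.001  0.004]
shift units now [-0.01 -0.05  0.08] | after turn [-0.01 -0.05  0.08]
```

Emit:
{"method": "play_rows", "body": {"targets": [{"claw": 0.7, "linear": [0, 0, 0], "rotation": [0, 0, 0]}, {"claw": 0.7, "linear": [0, 0, 0], "rotation": [0, 0, 0]}, {"claw": 0.7, "linear": [-0.3, 0, 0], "rotation": [0, 0, 0]}, {"claw": 0.7, "linear": [-0.8, 0, 0], "rotation": [0, 0, 0]}, {"claw": 0.7, "linear": [-1, 0, 0], "rotation": [0, 0, 0]}, {"claw": 0.7, "linear": [-1, 0, 0], "rotation": [0, 0, 0]}, {"claw": 0, "linear": [-1, -0.5, 0], "rotation": [0.05, 0, 0]}, {"claw": 0, "linear": [-1, -1, 0], "rotation": [0.08, 0, 0]}, {"claw": 0, "linear": [0, -1, 0], "rotation": [0.08, 0, 0]}, {"claw": 0, "linear": [0, -1, 0], "rotation": [0.08, 0, 0]}]}}

```text
time: 7.4
position: [0.4958, -0.2407, 0.1851]
tool_rot: [-0.796, 1.408, 0.792]
ft_force: [-0.0, 0.6, 0.7]
grip_width: 0.519
```

Emit:
{"method": "play_rows", "body": {"targets": [{"claw": 0, "linear": [0, 0, 0], "rotation": [0.08, 0, 0]}, {"claw": 0, "linear": [0, 0, 0], "rotation": [0.08, 0, 0]}, {"claw": 0, "linear": [0, 0, 0], "rotation": [0.08, 0, 0]}, {"claw": 0, "linear": [0, 0, 0], "rotation": [0.08, 0, 0]}, {"claw": 0, "linear": [0, 0, 0], "rotation": [0.08, 0, 0]}, {"claw": 0, "linear": [0, 0, 0], "rotation": [0.08, 0, 0]}, {"claw": 0, "linear": [0, 0, 0], "rotation": [0.08, 0, 0]}, {"claw": 0, "linear": [0, 0, 0], "rotation": [0.08, 0, 0]}, {"claw": 0, "linear": [0, 0, 0], "rotation": [0.08, 0, 0]}, {"claw": 0, "linear": [0, 0, 0], "rotation": [0.08, 0, 0]}]}}

```text
time: 8.23
position: [0.5041, -0.2435, 0.1958]
tool_rot: [0.179, 1.541, -0.182]
ft_force: [-0.5, 0.2, 0.2]
grip_width: 0.998
```

```bash
cat >> h.py <<'E'
def redjar(save=None):
    """jar lid centroid from top and scene, triangulated"""
    ps=[]
    for n in('top','scene'):
        I=get_image(n)
        if save: cv2.imwrite(f'pics/{n}{save}.png',I)
        b,g,r=[x.astype(int) for x in cv2.split(I)]
        B=[(a,ce) for ce,a,mk in blobs((r>120)&(g<75)&(b<75)&(r>2.5*g),25,600)]
        c=cam(n)
        for a,ce in B:
            X=plane(c,ce,.058)[0]; 
            if .38<X[0]<.75 and -.35<X[1]<.1: print(n,ce.round(1),a,X.round(4)); ps.append((c,ce))
    if len(ps)==2: print('tri',tri(*ps[0],*ps[1]).round(4))
E
python3 - <<'E'
from h import *
show()
redjar('1'); plan((.625,-.2,.2),tool(-90))
E
```

```text
t 8.23 pos [ 0.5041 -0.2435  0.1958] q [-0.458  0.178  0.966  1.763 -0.16   1.259  0.316] F [-0.5  0.2  0.2] w 0.998
x [ 0.021 -0.005 -1.   ] y [0.229 0.973 0.   ] z [ 0.973 -0.229  0.022] jaw yaw -13.2
top [360.8 192. ] 259 [ 0.6325 -0.1985  0.058 ]
scene [205.3 203.2] 247 [ 0.6351 -0.1965  0.058 ]
tri [ 0.633  -0.1987  0.0556]
turn(deg) [77.1  1.1 -0.9] frac [ 0.857  0.012 -0.01 ]
shift units now [-0.07  2.77  4.32] | after turn [-0.17  4.83 -1.74]
```

Emit:
{"method": "play_rows", "body": {"targets": [{"claw": 0, "linear": [0, 0, 0], "rotation": [0.078, 0, 0]}, {"claw": 0, "linear": [0, 0, 0], "rotation": [0.078, 0, 0]}, {"claw": 0, "linear": [0, 0, 0], "rotation": [0.078, 0, 0]}, {"claw": 0, "linear": [0, 0, 0], "rotation": [0.078, 0, 0]}, {"claw": 0, "linear": [0, 0, 0], "rotation": [0.078, 0, 0]}, {"claw": 0, "linear": [0, 0, 0], "rotation": [0.078, 0, 0]}, {"claw": 0, "linear": [0, 0, 0], "rotation": [0.078, 0, 0]}, {"claw": 0, "linear": [0, 0, 0], "rotation": [0.078, 0, 0]}, {"claw": 0, "linear": [0, 0, 0], "rotation": [0.078, 0, 0]}, {"claw": 0, "linear": [0, 0, 0], "rotation": [0.078, 0, 0]}]}}

```text
time: 9.17
position: [0.5048, -0.2429, 0.2009]
tool_rot: [1.143, 1.233, -1.118]
ft_force: [-0.0, 0.7, -0.7]
grip_width: 0.997
```

Emit:
{"method": "play_rows", "body": {"targets": [{"claw": 0, "linear": [0, 0, 0], "rotation": [0.078, 0, 0]}, {"claw": 0, "linear": [0, 1, -0.35], "rotation": [0, 0, 0]}, {"claw": 0, "linear": [0, 1, -0.35], "rotation": [0, 0, 0]}, {"claw": 0, "linear": [0, 1, -0.35], "rotation": [0, 0, 0]}, {"claw": 0, "linear": [0, 1, -0.35], "rotation": [0, 0, 0]}, {"claw": 0, "linear": [0, 1, -0.35], "rotation": [0, 0, 0]}, {"claw": 0, "linear": [0, 0, 0], "rotation": [0, 0, 0]}]}}

```text
time: 9.75
position: [0.6354, -0.1992, 0.2068]
tool_rot: [1.232, 1.186, -1.193]
ft_force: [0.6, 1.6, -0.3]
grip_width: 1.0
```

```bash
python3 - <<'E'
from h import *
show()
plan((.634,-.1975,.027),tool(-90))
E
```

```text
t 9.75 pos [ 0.6354 -0.1992  0.2068] q [-0.461  0.499  1.022  1.486 -0.446  1.374 -0.996] F [ 0.6  1.6 -0.3] w 1.0
x [ 0.029  0.003 -1.   ] y [ 1.    -0.01   0.029] z [-0.009 -1.    -0.004] jaw yaw -90.5
turn(deg) [-0.5 -0.2 -1.6] frac [-0.006 -0.002 -0.018]
shift units now [ 7.19 -0.26 -0.04] | after turn [ 7.19 -0.06 -0.07]
```

Emit:
{"method": "play_rows", "body": {"targets": [{"claw": 0, "linear": [0.5, -0.06, -0.07], "rotation": [0, 0, -0.018]}, {"claw": 0, "linear": [0.9, 0, 0], "rotation": [0, 0, 0]}, {"claw": 0, "linear": [0.9, 0, 0], "rotation": [0, 0, 0]}, {"claw": 0, "linear": [0.9, 0, 0], "rotation": [0, 0, 0]}, {"claw": 0, "linear": [0.9, 0, 0], "rotation": [0, 0, 0]}, {"claw": 0, "linear": [0, 0, 0], "rotation": [0, 0, 0]}]}}

```text
time: 10.25
position: [0.6374, -0.1955, 0.1035]
tool_rot: [1.199, 1.216, -1.196]
ft_force: [-0.4, 0.2, -0.9]
grip_width: 0.996
```

```bash
python3 - <<'E'
from h import *
show()
plan((.634,-.1975,.027),tool(-90))
E
```

```text
t 10.25 pos [ 0.6374 -0.1955  0.1035] q [-0.424  0.598  0.954  1.575 -0.51   1.235 -0.935] F [-0.4  0.2 -0.9] w 0.996
x [ 0.001  0.001 -1.   ] y [1.    0.016 0.002] z [ 0.016 -1.    -0.001] jaw yaw -89.1
turn(deg) [ 0.9 -0.1 -0.1] frac [ 0.01  -0.001 -0.001]
shift units now [ 3.06 -0.14  0.08] | after turn [ 3.06 -0.14  0.08]
```

Emit:
{"method": "play_rows", "body": {"newtons": 20, "targets": [{"claw": 0, "linear": [0.7, -0.14, 0.08], "rotation": [0, 0, 0]}, {"claw": 0, "linear": [0.8, 0, 0], "rotation": [0, 0, 0]}, {"claw": 0, "linear": [0.8, 0, 0], "rotation": [0, 0, 0]}, {"claw": 0, "linear": [0.6, 0, 0], "rotation": [0, 0, 0]}, {"claw": 0.5, "linear": [0, 0, 0], "rotation": [0, 0, 0]}, {"claw": 0.5, "linear": [0, 0, 0], "rotation": [0, 0, 0]}, {"claw": 0.5, "linear": [0, 0, 0], "rotation": [0, 0, 0]}, {"claw": 0.5, "linear": [-0.8, 0, 0], "rotation": [0, 0, 0]}, {"claw": 0.5, "linear": [-1, 0, 0], "rotation": [0, 0, 0]}, {"claw": 0.5, "linear": [-1, 0, 0], "rotation": [0, 0, 0]}]}}

```text
time: 11.08
position: [0.6343, -0.1971, 0.1064]
tool_rot: [1.188, 1.224, -1.185]
ft_force: [0.3, -0.2, -0.3]
grip_width: 0.631
```

```bash
python3 - <<'E'
from h import *
show()
n='top';I=get_image('scene');cv2.imwrite('pics/scene2.png',I)
# coaster from two views: light tan
ps=[]
for n in('top','scene'):
    I=cv2.imread(f'pics/{n}0.png'); b,g,r=[x.astype(int) for x in cv2.split(I)]
    for ce,a,mk in blobs((g>b+35)&(g>.7*r)&(r>150)&(b>50),200,3000): print(n,ce,a,plane(cam(n),ce,.005).round(4))
plan((.436,-.032,.1))
E
```

```text
t 11.08 pos [ 0.6343 -0.1971  0.1064] q [-0.424  0.59   0.955  1.578 -0.503  1.238 -0.919] F [ 0.3 -0.2 -0.3] w 0.631
x [ 0.001  0.002 -1.   ] y [1.    0.031 0.001] z [ 0.031 -1.    -0.002] jaw yaw -88.2
top [ 83.76014932 151.55809613] 2143 [[0.725  0.6308 0.005 ]]
top [  7.15471448 220.62815405] 1506 [[0.5017 0.8235 0.005 ]]
top [450.55       208.10952381] 420 [[ 0.6127 -0.4702  0.005 ]]
top [139.4009324  240.08624709] 429 [[0.4665 0.4306 0.005 ]]
top [297.72659574 259.30106383] 940 [[ 0.437  -0.0301  0.005 ]]
scene [550.71566731  96.50870406] 517 [[-0.7228  0.5856  0.005 ]]
scene [532.30483271 131.82527881] 269 [[-0.3575  0.546   0.005 ]]
scene [148.60344828 153.27586207] 232 [[ 0.4778 -0.5625  0.005 ]]
scene [294.29666667 198.89833333] 600 [[ 0.4388 -0.0279  0.005 ]]
scene [450.58 256.66] 450 [[0.4381 0.4251 0.005 ]]
turn(deg) [0. 0. 0.] frac [0. 0. 0.]
shift units now [ 0.43 -7.85 -6.92] | after turn [ 0.43 -7.85 -6.92]
```

```bash
python3 - <<'E'
from h import *
a=cv2.imread('pics/scene2.png')[110:290,120:320]
cv2.imwrite('pics/s2c.png',cv2.resize(a,None,fx=2.5,fy=2.5,interpolation=2)); show(); redjar()
E
```

```text
t 11.13 pos [ 0.6375 -0.1988  0.1127] q [-0.424  0.585  0.96   1.572 -0.503  1.24  -0.92 ] F [ 1.8 -1.1  3.4] w 0.584
x [ 0.009 -0.    -1.   ] y [0.999 0.031 0.009] z [ 0.031 -1.     0.001] jaw yaw -88.2
scene [205.  203.8] 218 [ 0.6373 -0.1958  0.058 ]
```

View pics/s2c.png

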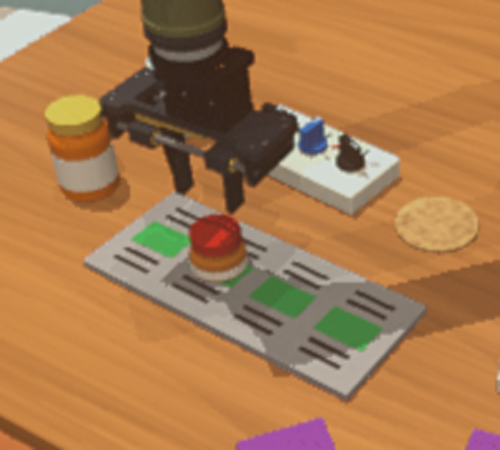

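Emit:
{"method": "play_rows", "body": {"newtons": 20, "targets": [{"claw": 0, "linear": [0, -0.1, -0.07], "rotation": [0, 0, -0.005]}, {"claw": 0, "linear": [0, 0, 0], "rotation": [0, 0, 0]}, {"claw": 0, "linear": [0, 0, 0], "rotation": [0, 0, 0]}, {"claw": 0, "linear": [0, 0, 0], "rotation": [0, 0, 0]}, {"claw": 0, "linear": [0, 0, 0], "rotation": [0, 0, 0]}, {"claw": 0, "linear": [0, 0, 0], "rotation": [0, 0, 0]}, {"claw": 0, "linear": [0, 0, 0], "rotation": [0, 0, 0]}]}}

```text
time: 11.82
position: [0.6326, -0.1953, 0.1072]
tool_rot: [1.185, 1.228, -1.188]
ft_force: [0.4, 0.6, 0.3]
grip_width: 0.955
```

```bash
python3 - <<'E'
from h import *
show()
plan((.635,-.197,.027),tool(-90))
E
```

```text
t 11.82 pos [ 0.6326 -0.1953  0.1072] q [-0.428  0.589  0.957  1.579 -0.499  1.243 -0.922] F [0.4 0.6 0.3] w 0.955
x [-0.004  0.001 -1.   ] y [ 0.999  0.032 -0.004] z [ 0.032 -0.999 -0.002] jaw yaw -88.2
turn(deg) [ 1.8 -0.1  0.2] frac [ 0.02  -0.001  0.003]
shift units now [3.21 0.11 0.07] | after turn [3.21 0.1  0.07]
```

Emit:
{"method": "play_rows", "body": {"newtons": 20, "targets": [{"claw": 0, "linear": [0.7, 0.1, 0.07], "rotation": [0, 0, 0]}, {"claw": 0, "linear": [0.9, 0, 0], "rotation": [0, 0, 0]}, {"claw": 0, "linear": [0.9, 0, 0], "rotation": [0, 0, 0]}, {"claw": 0, "linear": [0.7, 0, 0], "rotation": [0, 0, 0]}, {"claw": 1, "linear": [0, 0, 0], "rotation": [0, 0, 0]}, {"claw": 1, "linear": [0, 0, 0], "rotation": [0, 0, 0]}, {"claw": 1, "linear": [0, 0, 0], "rotation": [0, 0, 0]}, {"claw": 1, "linear": [0, 0, 0], "rotation": [0, 0, 0]}, {"claw": 1, "linear": [0, 0, 0], "rotation": [0, 0, 0]}, {"claw": 1, "linear": [0, 0, 0], "rotation": [0, 0, 0]}]}}

```text
time: 12.65
position: [0.6356, -0.1981, 0.0215]
tool_rot: [1.184, 1.227, -1.188]
ft_force: [-0.2, 0.3, -2.6]
grip_width: 0.721
```

Emit:
{"method": "play_rows", "body": {"targets": [{"claw": 1, "linear": [0, 0, 0], "rotation": [0, 0, 0]}, {"claw": 1, "linear": [-0.4, 0, 0], "rotation": [0, 0, 0]}, {"claw": 1, "linear": [-1, 0, 0], "rotation": [0, 0, 0]}, {"claw": 1, "linear": [-1, 0, 0], "rotation": [0, 0, 0]}, {"claw": 1, "linear": [-1, 0, 0], "rotation": [0, 0, 0]}, {"claw": 1, "linear": [0, 0, 0], "rotation": [0, 0, 0]}]}}

```text
time: 13.15
position: [0.635, -0.1979, 0.1119]
tool_rot: [1.185, 1.228, -1.19]
ft_force: [1.5, -0.9, -1.8]
grip_width: 0.724
```

```bash
python3 - <<'E'
from h import *
show()
plan((.438,-.029,.11),tool(-90))
E
```

```text
t 13.15 pos [ 0.635  -0.1979  0.1119] q [-0.422  0.592  0.958  1.565 -0.499  1.254 -0.923] F [ 1.5 -0.9 -1.8] w 0.724
x [-0.005  0.001 -1.   ] y [ 1.     0.031 -0.005] z [ 0.031 -1.    -0.001] jaw yaw -88.2
turn(deg) [ 1.8 -0.1  0.3] frac [ 0.02  -0.001  0.003]
shift units now [ 0.12 -7.67 -7.  ] | after turn [ 0.08 -7.88 -6.76]
```

Emit:
{"method": "play_rows", "body": {"targets": [{"claw": 1, "linear": [0, -0.96, -0.87], "rotation": [0, 0, 0]}, {"claw": 1, "linear": [0, -0.96, -0.87], "rotation": [0, 0, 0]}, {"claw": 1, "linear": [0, -0.96, -0.87], "rotation": [0, 0, 0]}, {"claw": 1, "linear": [0, -0.96, -0.87], "rotation": [0, 0, 0]}, {"claw": 1, "linear": [0, -0.96, -0.87], "rotation": [0, 0, 0]}, {"claw": 1, "linear": [0, -0.96, -0.87], "rotation": [0, 0, 0]}, {"claw": 1, "linear": [0, -0.96, -0.87], "rotation": [0, 0, 0]}, {"claw": 1, "linear": [0, -0.96, -0.87], "rotation": [0, 0, 0]}, {"claw": 1, "linear": [0, 0, 0], "rotation": [0, 0, 0]}, {"claw": 1, "linear": [0, 0, 0], "rotation": [0, 0, 0]}]}}

```text
time: 13.98
position: [0.4285, -0.0254, 0.1089]
tool_rot: [1.195, 1.234, -1.184]
ft_force: [0.6, -0.2, -1.4]
grip_width: 0.719
```

```bash
python3 - <<'E'
from h import *
show()
plan((.438,-.029,.0155),tool(-90))
E
```

```text
t 13.98 pos [ 0.4285 -0.0254  0.1089] q [-1.144 -0.204  1.083  2.136  0.187  1.111 -1.696] F [ 0.6 -0.2 -1.4] w 0.719
x [-0.003  0.012 -1.   ] y [ 1.     0.029 -0.002] z [ 0.029 -0.999 -0.012] jaw yaw -88.3
turn(deg) [ 1.7 -0.7  0.2] frac [ 0.019 -0.008  0.002]
shift units now [3.73 0.39 0.2 ] | after turn [3.74 0.38 0.14]
```

Emit:
{"method": "play_rows", "body": {"targets": [{"claw": 1, "linear": [0.5, 0.38, 0.16], "rotation": [0, -0.008, 0.002]}, {"claw": 1, "linear": [0.9, 0, 0], "rotation": [0, 0, 0]}, {"claw": 1, "linear": [0.9, 0, 0], "rotation": [0, 0, 0]}, {"claw": 1, "linear": [0.5, 0, 0], "rotation": [0, 0, 0]}, {"claw": 1, "linear": [0, 0, 0], "rotation": [0, 0, 0]}]}}

```text
time: 14.4
position: [0.4438, -0.0311, 0.0385]
tool_rot: [1.198, 1.216, -1.18]
ft_force: [-0.4, 1.0, -1.7]
grip_width: 0.721
```

```bash
python3 - <<'E'
from h import *
show()
plan((.438,-.029,.0155),tool(-90))
E
```

```text
t 14.4 pos [ 0.4438 -0.0311  0.0385] q [-1.122  0.103  1.194  2.182 -0.126  0.915 -1.399] F [-0.4  1.  -1.7] w 0.721
x [ 0.011  0.004 -1.   ] y [1.    0.026 0.011] z [ 0.026 -1.    -0.004] jaw yaw -88.5
turn(deg) [ 1.5 -0.2 -0.6] frac [ 0.017 -0.002 -0.007]
shift units now [ 0.92 -0.24 -0.09] | after turn [ 0.92 -0.23 -0.08]
```

Emit:
{"method": "play_rows", "body": {"targets": [{"claw": 1, "linear": [0.3, -0.24, -0.09], "rotation": [0, 0, -0.007]}, {"claw": 1, "linear": [0.3, 0, 0], "rotation": [0, 0, 0]}, {"claw": 1, "linear": [0.25, 0, 0], "rotation": [0, 0, 0]}, {"claw": 1, "linear": [0, 0, 0], "rotation": [0, 0, 0]}]}}

```text
time: 14.73
position: [0.4402, -0.0361, 0.0171]
tool_rot: [1.187, 1.212, -1.202]
ft_force: [-0.5, -0.3, -1.7]
grip_width: 0.719
```

```bash
python3 - <<'E'
from h import *
show()
plan((.438,-.029,.0155),tool(-90))
E
```

```text
t 14.73 pos [ 0.4402 -0.0361  0.0171] q [-1.068  0.186  1.161  2.195 -0.207  0.884 -1.333] F [-0.5 -0.3 -1.7] w 0.719
x [-0.002 -0.01  -1.   ] y [ 1.     0.018 -0.002] z [ 0.018 -1.     0.01 ] jaw yaw -88.9
turn(deg) [1.1 0.6 0.1] frac [0.012 0.006 0.001]
shift units now [ 0.06 -0.08 -0.28] | after turn [ 0.06 -0.09 -0.28]
```

Emit:
{"method": "play_rows", "body": {"targets": [{"claw": 1, "linear": [0, -0.08, -0.28], "rotation": [0, 0.006, 0]}, {"claw": 1, "linear": [0.05, 0, 0], "rotation": [0, 0, 0]}, {"claw": 1, "linear": [0.05, 0, 0], "rotation": [0, 0, 0]}]}}

```text
time: 14.98
position: [0.4401, -0.031, 0.016]
tool_rot: [1.195, 1.214, -1.2]
ft_force: [-0.5, 0.1, -1.6]
grip_width: 0.721
```

```bash
python3 - <<'E'
from h import *
show()
plan((.438,-.029,.0155),tool(-90))
E
```

```text
t 14.98 pos [ 0.4401 -0.031   0.016 ] q [-1.072  0.184  1.158  2.198 -0.215  0.88  -1.337] F [-0.5  0.1 -1.6] w 0.721
x [ 0.    -0.004 -1.   ] y [ 1.     0.015 -0.   ] z [ 0.015 -1.     0.004] jaw yaw -89.1
turn(deg) [0.9 0.2 0. ] frac [0.01  0.002 0.   ]
shift units now [ 0.02 -0.08 -0.08] | after turn [ 0.02 -0.08 -0.08]
```

Emit:
{"method": "play_rows", "body": {"targets": [{"claw": 1, "linear": [0.06, -0.06, -0.06], "rotation": [0, 0, 0]}, {"claw": 0, "linear": [0, 0, 0], "rotation": [0, 0, 0]}, {"claw": 0, "linear": [0, 0, 0], "rotation": [0, 0, 0]}, {"claw": 0, "linear": [0, 0, 0], "rotation": [0, 0, 0]}, {"claw": 0, "linear": [0, 0, 0], "rotation": [0, 0, 0]}, {"claw": 0, "linear": [0, 0, 0], "rotation": [0, 0, 0]}, {"claw": 0, "linear": [-0.3, 0, 0], "rotation": [0, 0, 0]}, {"claw": 0, "linear": [-1, 0, 0], "rotation": [0, 0, 0]}, {"claw": 0, "linear": [-1, 0, 0], "rotation": [0, 0, 0]}, {"claw": 0, "linear": [-1, 0, 0], "rotation": [0, 0, 0]}]}}

```text
time: 15.82
position: [0.4361, -0.0312, 0.097]
tool_rot: [1.187, 1.21, -1.211]
ft_force: [-0.3, 1.0, -0.1]
grip_width: 0.996
```

```bash
python3 - <<'E'
from h import *
show(); redjar('3')
import json, itertools
from scipy.optimize import least_squares
L=[json.loads(l) for l in open('log.jsonl')]
Q=np.array([l[0] for l in L]);P=np.array([l[1] for l in L]);RV=R.from_rotvec([l[2] for l in L])
E=lambda a,t:R.from_euler(a,t)
def fk(q,p,s):
    h,L1,L2,L3,a,b,yaw0,pz,px,py=p
    A=E('z',s[0]*q[:,0]+py); pos=np.zeros((len(q),3)); pos[:,2]=h
    A=A*E('y',q[:,1])*E('z',s[1]*q[:,2]); pos=pos+A.apply([a,0,L1])
    A=A*E('y',q[:,3]); pos=pos+A.apply([-a,0,L2])
    A=A*E('z',s[2]*q[:,4])*E('y',q[:,5]); pos=pos+A.apply([b,0,L3])
    A=A*E('z',s[3]*q[:,6]+pz)
    M=A.as_matrix(); return pos,A   # flange z = tool x
best=[]
for s in itertools.product((1,-1),repeat=4):
    def f(p):
        pos,A=fk(Q,p,s); T=RV.as_matrix(); M=A.as_matrix()
        # tool x = flange z, tool z = flange x (up to pz)
        return np.r_[(pos-P).ravel(),.3*(M[:,:,2]-T[:,:,0]).ravel(),.3*(M[:,:,0]-T[:,:,2]).ravel()]
    for pz in(0,np.pi):
        r=least_squares(f,[.35,.4,.4,.25,0,0,0,pz,0,0]); best.append((r.cost,s,r.x))
best.sort(key=lambda b:b[0])
for b in best[:3]: print(b[0],b[1],b[2].round(4))
E
```

```text
t 15.82 pos [ 0.4361 -0.0312  0.097 ] q [-1.182 -0.136  1.145  2.132  0.155  1.079 -1.674] F [-0.3  1.  -0.1] w 0.996
x [-0.006 -0.013 -1.   ] y [ 1.     0.013 -0.007] z [ 0.013 -1.     0.013] jaw yaw -89.3
scene [294.9 187. ] 205 [ 0.4486 -0.0227  0.058 ]
0.0002611259425763617 (-1, -1, -1, -1) [ 0.3188  0.4622  0.5152  0.4376  0.0106  0.0057  3.2299  3.1039  0.
 -0.0377]
0.43770378136423493 (-1, -1, 1, -1) [-1.3710000e-01  4.3350000e-01  5.2560000e-01 -7.3200000e-02
 -7.3000000e-03 -1.1200000e-02 -9.1690819e+03 -3.1748000e+00
  0.0000000e+00 -1.0510000e-01]
0.43770378139957566 (-1, -1, 1, -1) [-0.1371  0.4335  0.5256 -0.0732 -0.0073 -0.0112 -3.2837  3.1084  0.
 -0.1051]
```

```bash
cat > ik.py <<'E'
from h import *
from scipy.optimize import least_squares
p=[0.3188,0.4622,0.5152,0.4376,0.0106,0.0057,3.1039,-0.0377]
lo=np.array([-2.86,-.3,-1.38,.06,-1.56,.09,-2.69])+.03;hi=np.array([2.86,2.09,1.24,2.45,4.7,2.05,2.69])-.03
E_=lambda a,t:R.from_euler(a,t).as_matrix()
def fk(q):
    h,L1,L2,L3,a,b,pz,py=p
    A=E_('z',-q[0]+py)@E_('y',q[1])@E_('z',-q[2]); pos=np.array([0,0,h])+A@[a,0,L1]
    A=A@E_('y',q[3]); pos=pos+A@[-a,0,L2]
    A=A@E_('z',-q[4])@E_('y',q[5]); pos=pos+A@[b,0,L3]; A=A@E_('z',-q[6]+pz)
    return pos,np.c_[A[:,2],-A[:,1],A[:,0]]   # tool x,y,z
def ik(pos,Rt,seeds):
    best=(9,None)
    for s in seeds:
        r=least_squares(lambda q:(lambda P,M:np.r_[P-pos,.3*(M-Rt).ravel(),.003*(q-s)*[1,1,1,1,1,1,1]*0])(*fk(q)),np.clip(s,lo+1e-3,hi-1e-3),bounds=(lo,hi))
        P,M=fk(r.x); e=np.linalg.norm(P-pos)*1000+np.degrees(np.linalg.norm(M-Rt))
        if e<best[0]: best=(e,r.x)
        if best[0]<1: break
    return best
E
python3 - <<'E'
from ik import *
st=get_state(); P,M=fk(st['joint_positions']); print(P-st['position'],np.abs(M-R.from_rotvec(st['tool_rot']).as_matrix()).max())
rng=np.random.default_rng(0)
q0=st['joint_positions']
seeds=[q0,np.array([-.3,.5,.3,1.5,0,1.2,-1.5]),np.array([.3,.5,-.5,1.8,0,.6,-1.5]),np.array([0,.3,0,2.2,0,.4,1.5]),np.array([0,.3,0,2.2,3.1,.4,1.5])]+[lo+(hi-lo)*rng.random(7) for _ in range(5)]
pts={'P0':(.645,-.0225,.074,-2.9),'P2':(.636,-.194,.074,-2.9),'P3':(.632,-.28,.074,-2.9),'A':(.59,.154,.012,19.5),'B':(.572,.302,.012,-18.2),'C':(.458,.293,.012,10.5),'D':(.448,.147,.012,-7.8)}
for k,(x,y,z,a) in pts.items():
    for s in(-90,90):
        row=[]
        for t in range(-80,81,10):
            e,q=ik(np.array([x,y,z]),tool(a+s,t),seeds); row.append('%d:%s'%(t,'ok' if e<2 else '%.0f'%e if e<9 else '-'))
        print(k,s,*row)
E
```

```text
[-0.00342515 -0.00040361  0.00505788] 0.00020978552236761237
P0 -90 -80:- -70:- -60:- -50:- -40:6 -30:ok -20:ok -10:ok 0:ok 10:ok 20:ok 30:ok 40:7 50:- 60:- 70:- 80:-
P0 90 -80:- -70:- -60:- -50:- -40:7 -30:ok -20:ok -10:ok 0:ok 10:ok 20:ok 30:ok 40:6 50:- 60:- 70:- 80:-
P2 -90 -80:- -70:- -60:- -50:- -40:- -30:ok -20:ok -10:ok 0:ok 10:ok 20:ok 30:ok 40:ok 50:- 60:- 70:- 80:-
P2 90 -80:- -70:- -60:- -50:- -40:ok -30:ok -20:ok -10:ok 0:ok 10:ok 20:ok 30:ok 40:- 50:- 60:- 70:- 80:-
P3 -90 -80:- -70:- -60:- -50:- -40:- -30:ok -20:ok -10:ok 0:ok 10:ok 20:ok 30:ok 40:ok 50:ok 60:ok 70:8 80:ok
P3 90 -80:ok -70:8 -60:ok -50:ok -40:ok -30:ok -20:ok -10:ok 0:ok 10:ok 20:ok 30:ok 40:- 50:- 60:- 70:- 80:-
A -90 -80:- -70:- -60:- -50:- -40:ok -30:ok -20:ok -10:ok 0:ok 10:ok 20:ok 30:ok 40:- 50:- 60:- 70:- 80:-
A 90 -80:- -70:- -60:- -50:- -40:- -30:ok -20:ok -10:ok 0:ok 10:ok 20:ok 30:ok 40:ok 50:- 60:- 70:- 80:-
B -90 -80:- -70:- -60:- -50:ok -40:ok -30:ok -20:ok -10:ok 0:ok 10:ok 20:ok 30:ok 40:ok 50:ok 60:ok 70:ok 80:ok
B 90 -80:ok -70:ok -60:ok -50:ok -40:ok -30:ok -20:ok -10:ok 0:ok 10:ok 20:ok 30:ok 40:ok 50:ok 60:- 70:- 80:-
C -90 -80:- -70:- -60:- -50:ok -40:ok -30:ok -20:ok -10:ok 0:ok 10:ok 20:ok 30:- 40:- 50:- 60:- 70:- 80:-
C 90 -80:- -70:- -60:- -50:- -40:- -30:3 -20:ok -10:ok 0:ok 10:ok 20:ok 30:ok 40:ok 50:ok 60:- 70:- 80:-
D -90 -80:- -70:- -60:ok -50:ok -40:ok -30:ok -20:ok -10:ok 0:ok 10:ok 20:2 30:- 40:- 50:- 60:- 70:- 80:-
D 90 -80:- -70:- -60:- -50:- -40:- -30:- -20:2 -10:ok 0:ok 10:ok 20:ok 30:ok 40:ok 50:ok 60:ok 70:- 80:-
```

```bash
cat >> ik.py <<'E'
CAS={'A':(.590,.154,19.5),'B':(.5717,.3024,-18.2),'C':(.458,.293,10.5),'D':(.448,.147,-7.8)}
PAD={0:(.645,-.0225),1:(.6407,-.108),2:(.636,-.194),3:(.632,-.2798)}
def pick(k,t,d=.010,z=.011):
    x,y,a=CAS[k]; u=np.array([np.cos(np.radians(a)),np.sin(np.radians(a)),0])
    return np.array([x,y,z])+d*u, tool(a-90,t)
def place(k,n,t1,t2,d=.010,z=.011,dz=.001,yaw=-92.9):
    """TCP pose for the cassette's centre over the pad; tilt change t2-t1"""
    T1,R1=pick(k,t1,d,z); c=R1.T@(np.array([*CAS[k][:2],.011])-T1)
    R2=tool(yaw,t2); return np.array([*PAD[n],.054+dz])-R2@c, R2
rng=np.random.default_rng(1)
SE=[np.array([-.3,.5,.3,1.5,0,1.2,-1.5]),np.array([.3,.5,-.5,1.8,0,.6,-1.5]),np.array([-.46,.5,1.,1.5,-.45,1.37,-1.])]+[lo+(hi-lo)*rng.random(7) for _ in range(6)]
E
python3 - <<'E'
from ik import *
S=[get_state()['joint_positions']]+SE
for k in 'ABCD':
    for t in(-40,-44,-48,-52,-56):
        e,q=ik(*pick(k,t),S); print(k,t,round(e,1),q.round(2) if e<2 else '')
for k,n in(('A',3),('B',2),('C',1),('D',0)):
    for t in(30,34,38,42,46):
        T,M=place(k,n,t-88,t); e,q=ik(T,M,S); print('P',n,t,T.round(3),round(e,1),q.round(2) if e<2 else '')
plan((.436,-.031,.25)); T,M=pick('A',-44); plan(T-M[:,0]*.1,M)
E
```

```text
A -40 0.0 [-0.53  1.16  0.51  0.82 -0.33  1.93 -1.37]
A -44 0.0 [-0.34  1.2   0.05  0.69  0.    2.01 -1.53]
A -48 9 
A -52 9 
A -56 9 
B -40 0.0 [-0.32  1.04  0.09  0.95 -0.42  1.77 -2.1 ]
B -44 0.0 [-0.33  1.12  0.13  0.86 -0.48  1.86 -2.09]
B -48 0.0 [-0.24  1.19 -0.04  0.76 -0.39  1.92 -2.15]
B -52 0.0 [-0.13  1.3  -0.36  0.65 -0.17  1.98 -2.27]
B -56 7.2 
C -40 0.0 [-0.52  0.92  0.08  1.18 -0.21  1.73 -1.8 ]
C -44 0.0 [-0.31  1.01 -0.3   1.09  0.02  1.8  -1.96]
C -48 0.0 [-0.36  1.07 -0.19  1.   -0.06  1.89 -1.91]
C -52 0.0 [-0.34  1.15 -0.26  0.91 -0.03  1.97 -1.94]
C -56 6.7 
D -40 0.0 [-0.15  0.77 -0.04  1.44 -0.16  1.6  -1.85]
D -44 0.0 [-0.12  0.84 -0.09  1.37 -0.14  1.67 -1.87]
D -48 0.0 [-0.08  0.91 -0.14  1.3  -0.12  1.74 -1.89]
D -52 0.0 [-0.05  0.98 -0.19  1.23 -0.1   1.81 -1.91]
D -56 0.0 [ 0.01  1.06 -0.29  1.16 -0.05  1.88 -1.96]
P 3 30 [ 0.632 -0.28   0.065] 0.0 [-0.42  0.36  1.07  2.09 -1.06  0.67 -0.27]
P 3 34 [ 0.632 -0.28   0.065] 0.0 [-0.44  0.36  1.11  2.15 -1.23  0.66 -0.09]
P 3 38 [ 0.632 -0.28   0.065] 0.0 [-0.29  0.28  0.96  2.21 -1.34  0.58  0.08]
P 3 42 
[... 716 characters left out ...]
  0.065] 0.0 [-0.96  0.1   1.21  2.36 -1.17  0.23 -0.32]
P 1 42 [ 0.641 -0.108  0.065] 0.4 [-0.95  0.09  1.21  2.42  4.54  0.23  0.26]
P 1 46 [ 0.641 -0.108  0.065] 9 
P 0 30 [ 0.645 -0.023  0.065] 0.0 [-1.13  0.15  1.17  2.23 -0.38  0.35 -1.3 ]
P 0 34 [ 0.645 -0.023  0.065] 0.0 [-1.17  0.09  1.19  2.3  -0.33  0.22 -1.33]
P 0 38 [ 0.645 -0.023  0.065] 0.0 [ 1.23  0.06 -1.27  2.37  0.73  0.12 -2.34]
P 0 42 [ 0.645 -0.023  0.065] 9 
P 0 46 [ 0.645 -0.023  0.065] 9 
turn(deg) [0. 0. 0.] frac [0. 0. 0.]
shift units now [-6.   -0.15  0.09] | after turn [-6.   -0.15  0.09]
turn(deg) [-17.9  -6.8 -43.7] frac [-0.198 -0.076 -0.485]
shift units now [ 0.65  9.12 -8.28] | after turn [-7.35  8.59 -4.92]
```

Emit:
{"method": "play_rows", "body": {"targets": [{"claw": 0, "linear": [-0.8, 0, 0], "rotation": [0, 0, 0]}, {"claw": 0, "linear": [-1, 0, 0], "rotation": [0, 0, 0]}, {"claw": 0, "linear": [-1, 0, 0], "rotation": [0, 0, 0]}, {"claw": 0, "linear": [-1, 0, 0], "rotation": [-0.07, 0, 0]}, {"claw": 0, "linear": [-0.8, 0, 0], "rotation": [-0.07, 0, 0]}, {"claw": 0, "linear": [0, 0, 0], "rotation": [-0.068, 0, 0]}, {"claw": 0, "linear": [0, 0, 0], "rotation": [0, 0, 0]}]}}

```text
time: 16.5
position: [0.4379, -0.0276, 0.2181]
tool_rot: [0.942, 1.358, -0.942]
ft_force: [-0.0, -0.5, -0.4]
grip_width: 0.999
```

```bash
python3 - <<'E'
from ik import *
show(); T,M=pick('A',-41); print((T-M[:,0]*.1).round(3)); plan(T-M[:,0]*.1,tool(-70.5)); redjar()
E
```

```text
t 16.5 pos [ 0.4379 -0.0276  0.2181] q [-1.028 -0.284  0.89   1.973  0.224  1.356 -1.42 ] F [-0.  -0.5 -0.4] w 0.999
x [-0.  0. -1.] y [ 0.937  0.35  -0.   ] z [ 0.35  -0.937 -0.001] jaw yaw -69.5
[0.661 0.179 0.086]
turn(deg) [ 1. -0.  0.] frac [ 0.011 -0.     0.   ]
shift units now [ 5.27 11.27 -4.62] | after turn [ 5.27 11.18 -4.82]
scene [295.1 186.8] 221 [ 0.4474 -0.0227  0.058 ]
```

Emit:
{"method": "play_rows", "body": {"targets": [{"claw": 0.15, "linear": [0, 1, -0.43], "rotation": [0, 0, 0]}, {"claw": 0.15, "linear": [0, 1, -0.43], "rotation": [0, 0, 0]}, {"claw": 0.15, "linear": [0, 1, -0.43], "rotation": [0, 0, 0]}, {"claw": 0.15, "linear": [0, 1, -0.43], "rotation": [0, 0, 0]}, {"claw": 0.15, "linear": [0, 1, -0.43], "rotation": [0, 0, 0]}, {"claw": 0.15, "linear": [0, 1, -0.43], "rotation": [0, 0, 0]}, {"claw": 0.15, "linear": [0, 1, -0.43], "rotation": [0, 0, 0]}, {"claw": 0.15, "linear": [0, 1, -0.43], "rotation": [0, 0, 0]}, {"claw": 0.15, "linear": [0, 1, -0.43], "rotation": [0, 0, 0]}, {"claw": 0.15, "linear": [0, 1, -0.43], "rotation": [0, 0, 0]}]}}

```text
time: 17.43
position: [0.6395, 0.1592, 0.2021]
tool_rot: [0.965, 1.355, -0.987]
ft_force: [0.1, -0.1, 0.5]
grip_width: 0.846
```

Emit:
{"method": "play_rows", "body": {"targets": [{"claw": 0.15, "linear": [0, 1, -0.43], "rotation": [0, 0, 0]}, {"claw": 0.15, "linear": [0.5, 0, 0], "rotation": [0, 0, -0.076]}, {"claw": 0.15, "linear": [0.5, 0, 0], "rotation": [0, 0, -0.076]}, {"claw": 0.15, "linear": [0, 0, 0], "rotation": [0, 0, -0.076]}, {"claw": 0.15, "linear": [0, 0, 0], "rotation": [0, 0, -0.076]}, {"claw": 0.15, "linear": [0, 0, 0], "rotation": [0, 0, -0.076]}, {"claw": 0.15, "linear": [0, 0, 0], "rotation": [0, 0, -0.076]}, {"claw": 0.15, "linear": [0, 0, 0], "rotation": [0, 0, 0]}]}}

```text
time: 18.1
position: [0.6414, 0.181, 0.1314]
tool_rot: [0.557, 1.694, -1.445]
ft_force: [0.2, 2.6, -1.1]
grip_width: 0.852
```

```bash
python3 - <<'E'
from ik import *
show(); T,M=pick('A',-41); print((T-M[:,0]*.1).round(3)); plan(T-M[:,0]*.07,M)
print([ik(*pick('A',t),[get_state()['joint_positions']]) for t in(-38,-41)])
E
```

```text
t 18.1 pos [0.6414 0.181  0.1314] q [-0.477  0.971  0.402  0.822 -0.257  2.026 -1.437] F [ 0.2  2.6 -1.1] w 0.852
x [-0.565 -0.174 -0.807] y [ 0.769  0.243 -0.591] z [ 0.299 -0.954 -0.004] jaw yaw -72.6
[0.661 0.179 0.086]
turn(deg) [-1.5 -1.5 -4.8] frac [-0.017 -0.016 -0.053]
shift units now [2.21 1.56 0.34] | after turn [2.08 1.73 0.33]
[(np.float64(5.78861588288776e-06), array([-0.43541268,  1.0813869 ,  0.26155186,  0.88009221, -0.14581279,
        1.86078188, -1.45482407])), (np.float64(2.002834419826769e-08), array([-0.40646605,  1.14152353,  0.21402645,  0.78939859, -0.11373793,
        1.9361493 , -1.47499039]))]
```

Emit:
{"method": "play_rows", "body": {"targets": [{"claw": 0.15, "linear": [0.3, 0.8, 0.15], "rotation": [0, 0, 0]}, {"claw": 0.15, "linear": [0.6, 0.8, 0.15], "rotation": [-0.01, -0.01, 0]}, {"claw": 0.15, "linear": [0.6, 0.1, 0], "rotation": [0, 0, -0.02]}, {"claw": 0.15, "linear": [0.5, 0, 0], "rotation": [0, 0, -0.02]}, {"claw": 0.15, "linear": [0, 0, 0], "rotation": [0, 0, 0]}]}}

```text
time: 18.52
position: [0.6456, 0.1731, 0.0586]
tool_rot: [0.484, 1.721, -1.493]
ft_force: [0.1, -0.5, -1.1]
grip_width: 0.851
```

```bash
python3 - <<'E'
from ik import *
show(); T,M=pick('A',-41); print((T-M[:,0]*.05).round(3)); plan(T-M[:,0]*.04,M)
cv2.imwrite('pics/w3.png',get_image('wrist'))
x,y,a=CAS['A'];u=np.array([np.cos(np.radians(a)),np.sin(np.radians(a))]);v=np.array([-u[1],u[0]])
C=np.array([[*(np.array([x,y])+i*.042*u+j*.023*v),.022] for i,j in((1,1),(1,-1),(-1,-1),(-1,1))])
I=cv2.imread('pics/w3.png'); print(proj(cam('wrist'),C).round(0).tolist())
cv2.polylines(I,[proj(cam('wrist'),C).astype(np.int32)],True,(0,255,255),1); cv2.imwrite('pics/w3a.png',I)
E
```

```text
t 18.52 pos [0.6456 0.1731 0.0586] q [-0.461  1.1    0.401  0.772 -0.262  2.02  -1.421] F [ 0.1 -0.5 -1.1] w 0.851
x [-0.615 -0.206 -0.761] y [ 0.724  0.234 -0.649] z [ 0.312 -0.95   0.005] jaw yaw -71.8
[0.63  0.168 0.049]
turn(deg) [-1.2 -0.6 -0.5] frac [-0.013 -0.007 -0.006]
shift units now [ 1.11 -0.24 -0.01] | after turn [ 1.12 -0.22 -0.02]
[[241.0, 223.0], [310.0, 222.0], [304.0, 271.0], [253.0, 272.0]]
```

View pics/w3a.png

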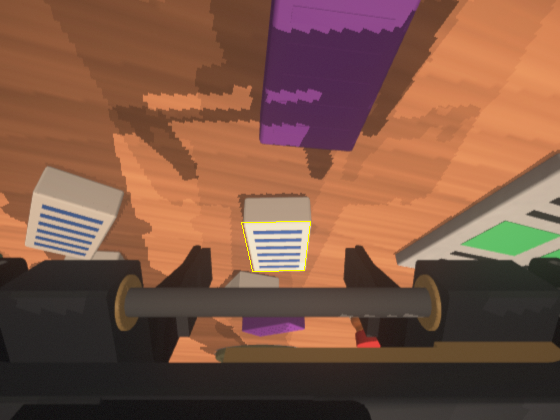

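Emit:
{"method": "play_rows", "body": {"newtons": 15, "targets": [{"claw": 0.15, "linear": [0.5, -0.22, 0], "rotation": [-0.013, -0.006, -0.006]}, {"claw": 0.15, "linear": [0.7, 0, 0], "rotation": [0, 0, 0]}, {"claw": 0.15, "linear": [0.6, 0, 0], "rotation": [0, 0, 0]}, {"claw": 0.15, "linear": [0, 0, 0], "rotation": [0, 0, 0]}]}}

```text
time: 18.9
position: [0.6152, 0.1616, 0.0348]
tool_rot: [0.464, 1.722, -1.478]
ft_force: [-1.5, -0.4, -0.8]
grip_width: 0.85
```

```bash
python3 - <<'E'
from ik import *
show(); T,M=pick('A',-41); plan(T,M)
E
```

```text
t 18.9 pos [0.6152 0.1616 0.0348] q [-0.497  1.036  0.401  0.945 -0.235  1.914 -1.389] F [-1.5 -0.4 -0.8] w 0.85
x [-0.611 -0.219 -0.761] y [ 0.719  0.249 -0.649] z [ 0.332 -0.943  0.005] jaw yaw -70.6
turn(deg) [-0.3  0.1 -0.6] frac [-0.003  0.002 -0.006]
shift units now [ 1.15  0.12 -0.05] | after turn [ 1.14  0.13 -0.05]
```

Emit:
{"method": "play_rows", "body": {"newtons": 15, "targets": [{"claw": 0.15, "linear": [0.5, 0.1, -0.05], "rotation": [0, 0, 0]}, {"claw": 0.15, "linear": [0.5, 0, 0], "rotation": [0, 0, 0]}, {"claw": 0.15, "linear": [0.1, 0, 0], "rotation": [0, 0, 0]}, {"claw": 1, "linear": [0, 0, 0], "rotation": [0, 0, 0]}, {"claw": 1, "linear": [0, 0, 0], "rotation": [0, 0, 0]}, {"claw": 1, "linear": [0, 0, 0], "rotation": [0, 0, 0]}, {"claw": 1, "linear": [0, 0, 0], "rotation": [0, 0, 0]}, {"claw": 1, "linear": [0, 0, 0], "rotation": [0, 0, 0]}, {"claw": 1, "linear": [0, 0, 0], "rotation": [0, 0, 0]}, {"claw": 1, "linear": [0, 0, 0], "rotation": [0, 0, 0]}]}}

```text
time: 19.73
position: [0.6068, 0.1595, 0.0251]
tool_rot: [0.48, 1.708, -1.467]
ft_force: [-0.6, 0.3, -1.2]
grip_width: 0.503
```

```bash
python3 - <<'E'
from ik import *
show(); T,M=pick('A',-41); plan(T,M)
S=[get_state()['joint_positions']]+SE
for t in(38,40,42,44,46,48):
    T,M=place('A',3,-41,t); e,q=ik(T,M,S); print(t,T.round(3),round(e,1),q.round(2))
E
```

```text
t 19.73 pos [0.6068 0.1595 0.0251] q [-0.511  1.008  0.401  1.009 -0.231  1.861 -1.39 ] F [-0.6  0.3 -1.2] w 0.503
x [-0.596 -0.216 -0.774] y [ 0.732  0.25  -0.634] z [ 0.33  -0.944  0.009] jaw yaw -70.7
turn(deg) [-0.5  0.3 -1.7] frac [-0.006  0.003 -0.019]
shift units now [ 0.63  0.12 -0.02] | after turn [ 0.63  0.14 -0.02]
38 [ 0.634 -0.28   0.065] 0.0 [ 0.51  0.17  0.1   2.2  -1.11  0.41 -0.05]
40 [ 0.634 -0.28   0.065] 0.0 [ 0.54  0.17  0.08  2.23 -1.25  0.41  0.1 ]
42 [ 0.633 -0.28   0.065] 0.0 [ 0.58  0.17  0.06  2.26 -1.39  0.42  0.25]
44 [ 0.633 -0.28   0.065] 0.0 [ 0.62  0.18  0.03  2.28 -1.53  0.43  0.4 ]
46 [ 0.633 -0.28   0.065] 0.0 [ 1.6   0.32 -0.99  2.31 -1.53  0.22  0.56]
48 [ 0.632 -0.28   0.065] 0.0 [ 1.79  0.47 -1.19  2.34  4.46  0.12  0.96]
```

Emit:
{"method": "play_rows", "body": {"newtons": 15, "targets": [{"claw": 0.15, "linear": [0, 0, 0], "rotation": [0, 0, 0]}, {"claw": 0.15, "linear": [0, 0, 0], "rotation": [0, 0, 0]}, {"claw": 0.15, "linear": [0, 0, 0], "rotation": [0, 0, 0]}, {"claw": 0.15, "linear": [0, 0, 0], "rotation": [0, 0, 0]}, {"claw": 0.15, "linear": [0, 0, 0], "rotation": [0, 0, 0]}, {"claw": 0.15, "linear": [0, 0, 0], "rotation": [0, 0, 0]}, {"claw": 0.15, "linear": [0.4, 0.1, 0], "rotation": [0, 0, -0.01]}, {"claw": 0.15, "linear": [0.4, 0, 0], "rotation": [0, 0, 0]}, {"claw": 0.15, "linear": [0, 0, 0], "rotation": [0, 0, 0]}]}}

```text
time: 20.48
position: [0.5964, 0.1553, 0.007]
tool_rot: [0.466, 1.716, -1.48]
ft_force: [1.5, -0.1, 2.1]
grip_width: 0.849
```

```bash
python3 - <<'E'
from ik import *
show(); T,M=pick('A',-41); plan(T,M)
E
```

```text
t 20.48 pos [0.5964 0.1553 0.007 ] q [-0.514  1.017  0.398  1.041 -0.23   1.837 -1.388] F [ 1.5 -0.1  2.1] w 0.849
x [-0.608 -0.221 -0.763] y [ 0.722  0.246 -0.647] z [ 0.33  -0.944  0.01 ] jaw yaw -70.7
turn(deg) [-0.5  0.3 -0.7] frac [-0.006  0.003 -0.008]
shift units now [-0.21  0.   -0.04] | after turn [-0.21  0.   -0.04]
```

Emit:
{"method": "play_rows", "body": {"newtons": 15, "targets": [{"claw": 1, "linear": [-0.15, 0, 0], "rotation": [0, 0, 0]}, {"claw": 1, "linear": [0, 0, 0], "rotation": [0, 0, 0]}, {"claw": 1, "linear": [0, 0, 0], "rotation": [0, 0, 0]}, {"claw": 1, "linear": [0, 0, 0], "rotation": [0, 0, 0]}, {"claw": 1, "linear": [0, 0, 0], "rotation": [0, 0, 0]}, {"claw": 1, "linear": [0, 0, 0], "rotation": [0, 0, 0]}, {"claw": 1, "linear": [0, 0, 0], "rotation": [0, 0, 0]}, {"claw": 1, "linear": [0, 0, 0], "rotation": [0, 0, 0]}, {"claw": 1, "linear": [0, 0, 0], "rotation": [0, 0, 0]}]}}

```text
time: 21.23
position: [0.5988, 0.1563, 0.0093]
tool_rot: [0.465, 1.717, -1.481]
ft_force: [-0.1, 0.0, -0.8]
grip_width: 0.528
```

```bash
python3 - <<'E'
from ik import *
show(); T,M=pick('A',-41); plan(T,M)
E
```

```text
t 21.23 pos [0.5988 0.1563 0.0093] q [-0.512  1.022  0.398  1.027 -0.231  1.848 -1.388] F [-0.1  0.  -0.8] w 0.528
x [-0.609 -0.221 -0.761] y [ 0.721  0.246 -0.648] z [ 0.331 -0.944  0.01 ] jaw yaw -70.7
turn(deg) [-0.5  0.3 -0.6] frac [-0.006  0.003 -0.007]
shift units now [-0.07 -0.02 -0.03] | after turn [-0.07 -0.02 -0.03]
```

Emit:
{"method": "play_rows", "body": {"targets": [{"claw": 1, "linear": [-0.4, -0.3, 0], "rotation": [0, 0, 0]}, {"claw": 1, "linear": [-0.76, -0.65, 0], "rotation": [0, 0, 0]}, {"claw": 1, "linear": [-0.76, -0.65, 0], "rotation": [0, 0, 0]}, {"claw": 1, "linear": [-0.76, -0.65, 0], "rotation": [0, 0, 0.076]}, {"claw": 1, "linear": [-0.86, -0.5, 0], "rotation": [0, 0, 0.076]}, {"claw": 1, "linear": [-0.9, -0.4, 0], "rotation": [0, 0, 0.076]}, {"claw": 1, "linear": [-0.95, -0.3, 0], "rotation": [0, 0, 0.076]}, {"claw": 1, "linear": [-1, -0.2, 0], "rotation": [0, 0, 0.076]}, {"claw": 1, "linear": [-1, 0, 0], "rotation": [0, 0, 0.07]}]}}

```text
time: 21.98
position: [0.6044, 0.161, 0.2089]
tool_rot: [0.947, 1.342, -0.963]
ft_force: [0.6, -0.3, -1.0]
grip_width: 0.523
```

```bash
python3 - <<'E'
from ik import *
show(); T,M=place('A',3,-40.5,42); plan(T+[0,0,.15],tool(-92.9))
E
```

```text
t 21.98 pos [0.6044 0.161  0.2089] q [-0.7    0.292  0.48   1.551 -0.124  1.333 -1.44 ] F [ 0.6 -0.3 -1. ] w 0.523
x [ 0.001 -0.013 -1.   ] y [ 0.943  0.332 -0.003] z [ 0.332 -0.943  0.013] jaw yaw -70.6
turn(deg) [22.3  0.7  0. ] frac [0.248 0.008 0.   ]
shift units now [-1.000e-02 -4.770e+00  1.702e+01] | after turn [-0.24  2.05 17.55]
```

Emit:
{"method": "play_rows", "body": {"targets": [{"claw": 1, "linear": [-0.3, 0, 0], "rotation": [0.062, 0, 0]}, {"claw": 1, "linear": [-0.3, 0, 0], "rotation": [0.062, 0, 0]}, {"claw": 1, "linear": [0, 0, 0], "rotation": [0.062, 0, 0]}, {"claw": 1, "linear": [0, 0, 0], "rotation": [0.062, 0.008, 0]}, {"claw": 1, "linear": [0, 0.1, 1], "rotation": [0, 0, 0]}, {"claw": 1, "linear": [0, 0.1, 1], "rotation": [0, 0, 0]}, {"claw": 1, "linear": [0, 0.1, 1], "rotation": [0, 0, 0]}, {"claw": 1, "linear": [0, 0.1, 1], "rotation": [0, 0, 0]}, {"claw": 1, "linear": [0, 0.1, 1], "rotation": [0, 0, 0]}, {"claw": 1, "linear": [0, 0.1, 1], "rotation": [0, 0, 0]}]}}

```text
time: 22.82
position: [0.6027, 0.0111, 0.2445]
tool_rot: [1.282, 1.186, -1.224]
ft_force: [0.3, -0.1, -2.2]
grip_width: 0.526
```

Emit:
{"method": "play_rows", "body": {"targets": [{"claw": 1, "linear": [0, 0.1, 1], "rotation": [0, 0, 0]}, {"claw": 1, "linear": [0, 0.1, 1], "rotation": [0, 0, 0]}, {"claw": 1, "linear": [0, 0.1, 1], "rotation": [0, 0, 0]}, {"claw": 1, "linear": [0, 0.1, 1], "rotation": [0, 0, 0]}, {"claw": 1, "linear": [0, 0.1, 1], "rotation": [0, 0, 0]}, {"claw": 1, "linear": [0, 0.1, 1], "rotation": [0, 0, 0]}, {"claw": 1, "linear": [0, 0.1, 1], "rotation": [0, 0, 0]}, {"claw": 1, "linear": [0, 0.1, 1], "rotation": [0, 0, 0]}, {"claw": 1, "linear": [0, 0.1, 1], "rotation": [0, 0, 0]}, {"claw": 1, "linear": [0, 0.1, 1], "rotation": [0, 0, 0]}]}}

```text
time: 23.65
position: [0.6057, -0.2531, 0.2458]
tool_rot: [1.289, 1.192, -1.221]
ft_force: [-1.2, -0.3, -1.4]
grip_width: 0.525
```

Emit:
{"method": "play_rows", "body": {"targets": [{"claw": 1, "linear": [0, 0, 0.6], "rotation": [0, 0, 0.07]}, {"claw": 1, "linear": [0, 0, 0], "rotation": [0, 0, 0.076]}, {"claw": 1, "linear": [0, 0, 0], "rotation": [0, 0, 0.076]}, {"claw": 1, "linear": [0, 0, 0], "rotation": [0, 0, 0.076]}, {"claw": 1, "linear": [0, 0, 0], "rotation": [0, 0, 0.076]}, {"claw": 1, "linear": [0, 0, 0], "rotation": [0, 0, 0]}]}}

```text
time: 24.15
position: [0.5965, -0.2786, 0.2339]
tool_rot: [1.498, 0.717, -0.798]
ft_force: [-1.8, 0.7, -5.0]
grip_width: 0.525
```

```bash
python3 - <<'E'
from ik import *
show(); T,M=place('A',3,-40.5,42); plan(T+[0,0,.08],M)
S=[get_state()['joint_positions']]
for t in(34,38,42,46): e,q=ik(*place('A',3,-40.5,t),S); print(t,round(e,1),q.round(2))
E
```

```text
t 24.15 pos [ 0.5965 -0.2786  0.2339] q [-0.208 -0.057  0.753  1.969 -0.39   0.715 -0.867] F [-1.8  0.7 -5. ] w 0.525
x [ 0.57  -0.016 -0.822] y [ 0.819 -0.077  0.569] z [-0.072 -0.997 -0.031] jaw yaw -94.1
turn(deg) [-2.1 -0.6  7.3] frac [-0.023 -0.007  0.081]
shift units now [ 3.77 -0.82  0.05] | after turn [ 3.63 -1.29 -0.02]
34 0.0 [-0.21  0.26  0.85  2.14 -1.1   0.56 -0.16]
38 0.0 [-0.18  0.25  0.83  2.2  -1.3   0.54  0.06]
42 0.0 [-0.14  0.24  0.82  2.26 -1.52  0.56  0.29]
46 0.0 [ 1.6   0.32 -0.99  2.31 -1.53  0.22  0.56]
```

Emit:
{"method": "play_rows", "body": {"targets": [{"claw": 1, "linear": [0.9, -0.2, 0], "rotation": [0, 0, 0]}, {"claw": 1, "linear": [0.9, -0.25, 0], "rotation": [0, 0, 0.025]}, {"claw": 1, "linear": [0.9, -0.3, 0], "rotation": [0, 0, 0.025]}, {"claw": 1, "linear": [0.9, -0.3, 0], "rotation": [-0.02, 0, 0.025]}, {"claw": 1, "linear": [0, 0, 0], "rotation": [0, 0, 0.01]}, {"claw": 1, "linear": [0, 0, 0], "rotation": [0, 0, 0]}]}}

```text
time: 24.65
position: [0.6282, -0.2737, 0.1541]
tool_rot: [1.514, 0.633, -0.677]
ft_force: [0.8, -0.5, -0.8]
grip_width: 0.526
```

```bash
python3 - <<'E'
from ik import *
show(); T,M=place('A',3,-40.5,42); plan(T+[0,0,.03],M)
I=get_image('scene'); cv2.imwrite('pics/s4.png',cv2.resize(I[90:290,120:340],None,fx=2.5,fy=2.5,interpolation=2))
E
```

```text
t 24.65 pos [ 0.6282 -0.2737  0.1541] q [-0.158  0.095  0.757  2.1   -0.992  0.524 -0.276] F [ 0.8 -0.5 -0.8] w 0.526
x [ 0.672 -0.008 -0.74 ] y [ 0.739 -0.05   0.672] z [-0.042 -0.999 -0.028] jaw yaw -92.4
turn(deg) [-0.7 -1.5 -0.2] frac [-0.008 -0.017 -0.003]
shift units now [ 1.89 -1.43  0.3 ] | after turn [ 1.91 -1.42  0.23]
```

View pics/s4.png

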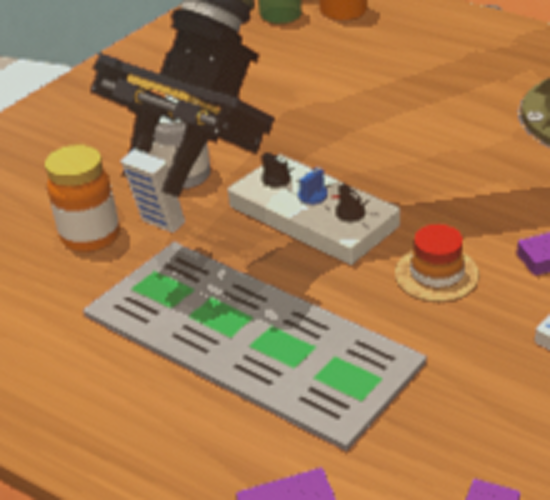

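Emit:
{"method": "play_rows", "body": {"targets": [{"claw": 1, "linear": [0.5, -0.35, 0.2], "rotation": [0, -0.015, 0]}, {"claw": 1, "linear": [0.7, -0.55, 0.05], "rotation": [0, 0, 0]}, {"claw": 1, "linear": [0.7, -0.55, 0], "rotation": [0, 0, 0]}, {"claw": 1, "linear": [0.2, -0.15, 0], "rotation": [0, 0, 0]}, {"claw": 1, "linear": [0, 0, 0], "rotation": [0, 0, 0]}]}}

```text
time: 25.12
position: [0.6432, -0.2787, 0.097]
tool_rot: [1.501, 0.613, -0.676]
ft_force: [-0.3, -0.2, -1.4]
grip_width: 0.525
```

```bash
python3 - <<'E'
from ik import *
show(); T,M=place('A',3,-40.5,42); plan(T,M)
E
```

```text
t 25.12 pos [ 0.6432 -0.2787  0.097 ] q [-0.081  0.233  0.684  2.12  -1.328  0.495  0.034] F [-0.3 -0.2 -1.4] w 0.525
x [ 0.68  -0.025 -0.733] y [ 0.732 -0.041  0.681] z [-0.047 -0.999 -0.01 ] jaw yaw -92.7
turn(deg) [-0.2 -0.6 -0.9] frac [-0.002 -0.006 -0.01 ]
shift units now [ 0.67 -1.16  0.08] | after turn [ 0.69 -1.15  0.07]
```

Emit:
{"method": "play_rows", "body": {"targets": [{"claw": 1, "linear": [0.25, -0.4, 0.07], "rotation": [0, -0.006, 0]}, {"claw": 1, "linear": [0.25, -0.4, 0], "rotation": [0, 0, 0]}, {"claw": 1, "linear": [0.15, -0.3, 0], "rotation": [0, 0, 0]}, {"claw": 1, "linear": [0, 0, 0], "rotation": [0, 0, 0]}]}}

```text
time: 25.45
position: [0.6409, -0.2798, 0.0737]
tool_rot: [1.495, 0.603, -0.67]
ft_force: [-0.3, 0.8, -2.2]
grip_width: 0.527
```

```bash
python3 - <<'E'
from ik import *
show(); T,M=place('A',3,-40.5,42); plan(T,M)
I=get_image('wrist'); cv2.imwrite('pics/w5.png',I)
E
```

```text
t 25.45 pos [ 0.6409 -0.2798  0.0737] q [-0.041  0.273  0.647  2.142 -1.476  0.49   0.188] F [-0.3  0.8 -2.2] w 0.527
x [ 0.687 -0.031 -0.726] y [ 0.725 -0.034  0.688] z [-0.046 -0.999 -0.001] jaw yaw -92.6
turn(deg) [ 0.2 -0.2 -1.4] frac [ 0.002 -0.003 -0.016]
shift units now [ 0.05 -0.46  0.02] | after turn [ 0.06 -0.46  0.02]
```

View pics/w5.png

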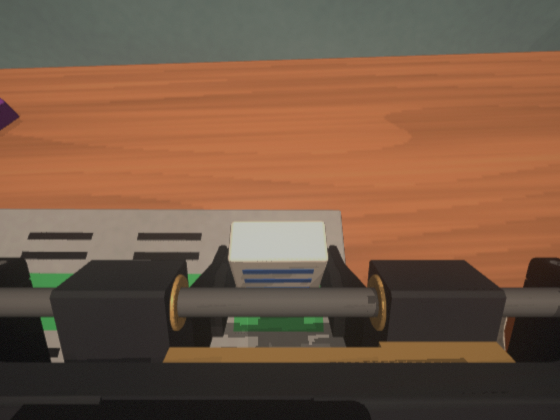

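Emit:
{"method": "play_rows", "body": {"targets": [{"claw": 1, "linear": [0.05, -0.25, 0], "rotation": [0, 0, 0]}, {"claw": 1, "linear": [0.1, -0.2, 0], "rotation": [0, 0, 0]}, {"claw": 1, "linear": [0, 0, 0], "rotation": [0, 0, 0]}]}}

```text
time: 25.75
position: [0.6404, -0.2804, 0.0703]
tool_rot: [1.494, 0.597, -0.661]
ft_force: [-0.1, -0.1, -2.5]
grip_width: 0.53
```

```bash
python3 - <<'E'
from ik import *
show(); T,M=place('A',3,-40.5,42); plan(T,M)
E
```

```text
t 25.75 pos [ 0.6404 -0.2804  0.0703] q [-0.009  0.276  0.617  2.149 -1.517  0.49   0.238] F [-0.1 -0.1 -2.5] w 0.53
x [ 0.694 -0.03  -0.72 ] y [ 0.719 -0.031  0.694] z [-0.043 -0.999  0.001] jaw yaw -92.5
turn(deg) [ 0.3 -0.3 -2. ] frac [ 0.004 -0.003 -0.022]
shift units now [-0.04 -0.36 -0.01] | after turn [-0.03 -0.36 -0.01]
```

Emit:
{"method": "play_rows", "body": {"targets": [{"claw": 1, "linear": [0, 0, 0], "rotation": [0, 0, -0.035]}, {"claw": 1, "linear": [0.15, -0.3, 0], "rotation": [0, 0, 0]}, {"claw": 1, "linear": [0.1, -0.2, 0], "rotation": [0, 0, 0]}, {"claw": 1, "linear": [0, 0, 0], "rotation": [0, 0, 0]}]}}

```text
time: 26.08
position: [0.64, -0.2809, 0.0647]
tool_rot: [1.484, 0.635, -0.695]
ft_force: [0.5, -0.2, -2.1]
grip_width: 0.523
```

```bash
python3 - <<'E'
from ik import *
show(); T,M=place('A',3,-40.5,41); plan(T,M)
E
```

```text
t 26.08 pos [ 0.64   -0.2809  0.0647] q [-0.026  0.288  0.629  2.121 -1.393  0.488  0.11 ] F [ 0.5 -0.2 -2.1] w 0.523
x [ 0.66  -0.027 -0.751] y [ 0.75  -0.031  0.66 ] z [-0.041 -0.999 -0.   ] jaw yaw -92.4
turn(deg) [ 0.4 -0.4 -0.3] frac [ 0.004 -0.004 -0.004]
shift units now [-0.18 -0.19 -0.03] | after turn [-0.18 -0.19 -0.03]
```

Emit:
{"method": "play_rows", "body": {"targets": [{"claw": 1, "linear": [-0.2, -0.22, 0], "rotation": [0, 0, 0]}, {"claw": 1, "linear": [0, 0, 0], "rotation": [0, 0, 0]}, {"claw": 1, "linear": [0.08, -0.08, 0], "rotation": [0, 0, 0]}, {"claw": 1, "linear": [0, 0, 0], "rotation": [0, 0, 0]}]}}

```text
time: 26.42
position: [0.6324, -0.2811, 0.0638]
tool_rot: [1.485, 0.633, -0.693]
ft_force: [0.1, 0.6, -0.9]
grip_width: 0.526
```

```bash
python3 - <<'E'
from ik import *
show(); T,M=place('A',3,-40.5,41); plan(T,M)
E
```

```text
t 26.42 pos [ 0.6324 -0.2811  0.0638] q [-0.02   0.277  0.629  2.138 -1.405  0.487  0.133] F [ 0.1  0.6 -0.9] w 0.526
x [ 0.662 -0.027 -0.749] y [ 0.749 -0.031  0.662] z [-0.042 -0.999 -0.   ] jaw yaw -92.4
turn(deg) [ 0.4 -0.4 -0.5] frac [ 0.004 -0.004 -0.005]
shift units now [-0.01  0.06 -0.05] | after turn [-0.01  0.06 -0.05]
```

Emit:
{"method": "play_rows", "body": {"targets": [{"claw": 1, "linear": [0.1, -0.09, 0], "rotation": [0, 0, 0]}, {"claw": 1, "linear": [0.06, -0.05, 0], "rotation": [0, 0, 0]}]}}

```text
time: 26.58
position: [0.6357, -0.2814, 0.063]
tool_rot: [1.489, 0.627, -0.686]
ft_force: [-3.4, 0.9, 5.6]
grip_width: 0.527
```

Emit:
{"method": "play_rows", "body": {"targets": [{"claw": 0.35, "linear": [0, 0, 0], "rotation": [0, 0, 0]}, {"claw": 0.35, "linear": [0, 0, 0], "rotation": [0, 0, 0]}, {"claw": 0.35, "linear": [0, 0, 0], "rotation": [0, 0, 0]}, {"claw": 0.35, "linear": [0, 0, 0], "rotation": [0, 0, 0]}, {"claw": 0.35, "linear": [0, 0, 0], "rotation": [0, 0, 0]}, {"claw": 0.35, "linear": [0, 0, 0], "rotation": [0, 0, 0]}]}}

```text
time: 27.08
position: [0.6364, -0.2819, 0.0634]
tool_rot: [1.489, 0.625, -0.686]
ft_force: [-0.3, 0.1, 0.1]
grip_width: 0.651
```

```bash
python3 - <<'E'
from ik import *
show()
I=get_image('scene'); I=I[90:290,120:340]; W=get_image('wrist'); cv2.imwrite('pics/w6.png',W)
cv2.imwrite('pics/s6.png',np.hstack([cv2.resize(I,(400,364),interpolation=2),cv2.resize(W,(400,364))]))
E
```

```text
t 27.08 pos [ 0.6364 -0.2819  0.0634] q [-0.011  0.285  0.621  2.135 -1.438  0.491  0.161] F [-0.3  0.1  0.1] w 0.651
x [ 0.669 -0.027 -0.743] y [ 0.742 -0.033  0.67 ] z [-0.042 -0.999 -0.002] jaw yaw -92.4
```

View pics/s6.png

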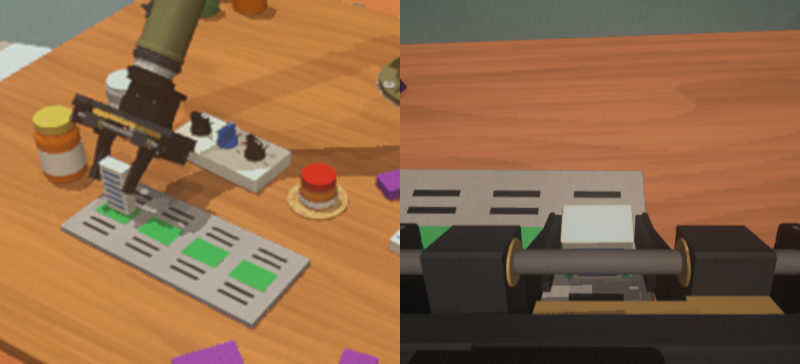

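Emit:
{"method": "play_rows", "body": {"targets": [{"claw": 0.35, "linear": [-0.5, 0, 0], "rotation": [0, 0, 0]}, {"claw": 0.35, "linear": [-1, 0, 0], "rotation": [0, 0, 0]}, {"claw": 0.35, "linear": [-1, 0, 0], "rotation": [0, 0, 0]}, {"claw": 0.35, "linear": [-1, 0.3, 0], "rotation": [0, 0, 0]}, {"claw": 0.35, "linear": [-1, 0.5, 0], "rotation": [0, 0, -0.07]}, {"claw": 0.35, "linear": [-1, 0.5, 0], "rotation": [0, 0, -0.076]}, {"claw": 0.35, "linear": [-1, 0.5, 0], "rotation": [0, 0, -0.076]}, {"claw": 0.35, "linear": [0, 0, 0], "rotation": [0, 0, -0.076]}, {"claw": 0.35, "linear": [0, 0, 0], "rotation": [0, 0, -0.076]}, {"claw": 0.35, "linear": [0, 0, 0], "rotation": [0, 0, -0.076]}]}}

```text
time: 28.02
position: [0.5704, -0.2707, 0.1831]
tool_rot: [1.323, 1.09, -1.092]
ft_force: [0.8, -0.7, 0.1]
grip_width: 0.644
```

```bash
cat >> ik.py <<'E'
def whites(img,c,z,xr=(.55,.72),yr=(-.36,.05)):
    b,g,r=[x.astype(int) for x in cv2.split(img)]
    for ce,a,mk in blobs((np.minimum(b,np.minimum(g,r))>150),60,9000):
        X=plane(c,ce,z)[0]
        if xr[0]<X[0]<xr[1] and yr[0]<X[1]<yr[1]: q=rect(c,mk,z); print(ce.round(0),a,q[0].round(4),np.round(q[1:],1))
E
python3 - <<'E'
from ik import *
show(); T,M=pick('B',-46); print((T-M[:,0]*.1).round(3)); plan(T-M[:,0]*.1,tool(-108.2))
W=get_image('wrist'); whites(W,cam('wrist'),.096); cv2.imwrite('pics/w7.png',W)
I=get_image('top'); whites(I,cam('top'),.096); cv2.imwrite('pics/t7.png',I)
E
```

```text
t 28.02 pos [ 0.5704 -0.2707  0.1831] q [-0.162  0.234  0.717  1.713 -0.287  1.131 -0.96 ] F [ 0.8 -0.7  0.1] w 0.644
x [ 0.167  0.024 -0.986] y [ 0.986 -0.03   0.167] z [-0.025 -0.999 -0.028] jaw yaw -91.5
[0.65  0.277 0.08 ]
turn(deg) [16.6 -3.  -9.3] frac [ 0.184 -0.033 -0.103]
shift units now [  5.09   1.78 -21.85] | after turn [  4.1   -3.83 -21.79]
[300. 160.] 2286 [ 0.6448 -0.2857] [68.8 54.8 -5.2]
[295. 120.] 101 [ 0.6654 -0.2811] [18.   4.7 82.6]
```

Emit:
{"method": "play_rows", "body": {"targets": [{"claw": 0.15, "linear": [-0.8, 0, 0], "rotation": [0.062, -0.01, -0.034]}, {"claw": 0.15, "linear": [-0.8, 0, 0], "rotation": [0.062, -0.01, -0.034]}, {"claw": 0.15, "linear": [0, 0, -0.5], "rotation": [0.06, -0.012, -0.034]}, {"claw": 0.15, "linear": [0, -0.17, -1], "rotation": [0, 0, 0]}, {"claw": 0.15, "linear": [0, -0.17, -1], "rotation": [0, 0, 0]}, {"claw": 0.15, "linear": [0, -0.17, -1], "rotation": [0, 0, 0]}, {"claw": 0.15, "linear": [0, -0.17, -1], "rotation": [0, 0, 0]}, {"claw": 0.15, "linear": [0, -0.17, -1], "rotation": [0, 0, 0]}, {"claw": 0.15, "linear": [0, -0.17, -1], "rotation": [0, 0, 0]}, {"claw": 0.15, "linear": [0, -0.17, -1], "rotation": [0, 0, 0]}]}}

```text
time: 28.95
position: [0.5905, -0.0863, 0.2125]
tool_rot: [1.46, 1.031, -1.462]
ft_force: [0.1, 0.5, -0.1]
grip_width: 0.848
```

Emit:
{"method": "play_rows", "body": {"targets": [{"claw": 0.15, "linear": [0, -0.17, -1], "rotation": [0, 0, 0]}, {"claw": 0.15, "linear": [0, -0.17, -1], "rotation": [0, 0, 0]}, {"claw": 0.15, "linear": [0, -0.17, -1], "rotation": [0, 0, 0]}, {"claw": 0.15, "linear": [0, -0.17, -1], "rotation": [0, 0, 0]}, {"claw": 0.15, "linear": [0, -0.17, -1], "rotation": [0, 0, 0]}, {"claw": 0.15, "linear": [0, -0.17, -1], "rotation": [0, 0, 0]}, {"claw": 0.15, "linear": [0, -0.17, -1], "rotation": [0, 0, 0]}, {"claw": 0.15, "linear": [0, -0.17, -1], "rotation": [0, 0, 0]}, {"claw": 0.15, "linear": [0, -0.17, -1], "rotation": [0, 0, 0]}, {"claw": 0.15, "linear": [0, -0.17, -1], "rotation": [0, 0, 0]}]}}

```text
time: 29.78
position: [0.6286, 0.1689, 0.2119]
tool_rot: [1.485, 1.037, -1.455]
ft_force: [1.1, -0.5, 0.5]
grip_width: 0.846
```

```bash
python3 - <<'E'
from ik import *
show(); T,M=pick('B',-46); plan(T-M[:,0]*.1,tool(-108.2)); plan(T-M[:,0]*.1,M); print(ik(T,M,[get_state()['joint_positions']]))
I=get_image('top'); whites(I,cam('top'),.096); whites(I,cam('top'),.022,(.4,.65),(.1,.4)); cv2.imwrite('pics/t7.png',I)
E
```

```text
t 29.78 pos [0.6286 0.1689 0.2119] q [-0.735  0.35   0.572  1.494 -0.214  1.346 -2.071] F [ 1.1 -0.5  0.5] w 0.846
x [ 0.004  0.023 -1.   ] y [ 0.937 -0.348 -0.004] z [-0.348 -0.937 -0.023] jaw yaw -110.4
turn(deg) [-2.2 -1.3  0.2] frac [-0.024 -0.015  0.002]
shift units now [ 5.36 -0.7  -4.21] | after turn [ 5.26 -0.55 -4.36]
turn(deg) [ -1.5  -2.1 -45.8] frac [-0.017 -0.024 -0.509]
shift units now [ 5.36 -0.7  -4.21] | after turn [ 4.05  3.4  -4.36]
(np.float64(1.904319581940652e-09), array([-0.24733221,  1.15231946, -0.03780933,  0.80775275, -0.37282126,
        1.87737866, -2.14712161]))
[393. 193.] 155 [ 0.6234 -0.2831] [ 47.   25.4 -89.6]
[240. 251.] 202 [0.4478 0.1327] [86.8 33.8  8.6]
```

Emit:
{"method": "play_rows", "body": {"targets": [{"claw": 0.15, "linear": [0, -0.12, -0.95], "rotation": [-0.02, -0.015, 0]}, {"claw": 0.15, "linear": [0, -0.12, -0.95], "rotation": [0, 0, 0]}, {"claw": 0.15, "linear": [0, -0.12, -0.95], "rotation": [0, 0, 0]}, {"claw": 0.15, "linear": [0.5, -0.12, -0.95], "rotation": [0, 0, 0]}, {"claw": 0.15, "linear": [0.9, 0, -0.3], "rotation": [0, 0, 0]}, {"claw": 0.15, "linear": [0.9, 0, 0], "rotation": [0, 0, -0.05]}, {"claw": 0.15, "linear": [0.4, 0, 0], "rotation": [0, 0, -0.074]}, {"claw": 0.15, "linear": [0, 0, 0], "rotation": [0, 0, -0.074]}, {"claw": 0.15, "linear": [0, 0, 0], "rotation": [0, 0, -0.074]}, {"claw": 0.15, "linear": [0, 0, 0], "rotation": [0, 0, -0.074]}]}}

```text
time: 30.67
position: [0.6404, 0.2912, 0.1487]
tool_rot: [1.197, 1.565, -1.786]
ft_force: [1.0, 1.3, 0.2]
grip_width: 0.849
```

Emit:
{"method": "play_rows", "body": {"targets": [{"claw": 0.15, "linear": [0, 0, 0], "rotation": [0, 0, -0.074]}, {"claw": 0.15, "linear": [0, 0, 0], "rotation": [0, 0, -0.074]}, {"claw": 0.15, "linear": [0, 0, 0], "rotation": [0, 0, 0]}]}}

```text
time: 30.92
position: [0.6349, 0.2889, 0.1289]
tool_rot: [1.071, 1.7, -1.915]
ft_force: [-0.3, 3.3, -0.9]
grip_width: 0.851
```

```bash
python3 - <<'E'
from ik import *
show(); T,M=pick('B',-46); plan(T-M[:,0]*.05,M)
E
```

```text
t 30.92 pos [0.6349 0.2889 0.1289] q [-0.327  1.007  0.152  0.769 -0.524  2.013 -2.137] F [-0.3  3.3 -0.9] w 0.851
x [-0.646  0.21  -0.734] y [ 0.704 -0.208 -0.679] z [-0.296 -0.955 -0.013] jaw yaw -107.2
turn(deg) [ 1.3  0.1 -3.2] frac [ 0.014  0.002 -0.036]
shift units now [2.94 1.72 0.31] | after turn [2.84 1.89 0.28]
```

Emit:
{"method": "play_rows", "body": {"targets": [{"claw": 0.15, "linear": [0.5, 0.7, 0.1], "rotation": [0.014, 0, 0]}, {"claw": 0.15, "linear": [0.8, 0.7, 0.1], "rotation": [0, 0, 0]}, {"claw": 0.15, "linear": [0.8, 0.4, 0.1], "rotation": [0, 0, -0.015]}, {"claw": 0.15, "linear": [0.7, 0.1, 0], "rotation": [0, 0, -0.02]}, {"claw": 0.15, "linear": [0, 0, 0], "rotation": [0, 0, 0]}]}}

```text
time: 31.33
position: [0.6212, 0.2826, 0.0433]
tool_rot: [1.058, 1.729, -1.969]
ft_force: [-0.9, 0.4, -1.5]
grip_width: 0.851
```

```bash
python3 - <<'E'
from ik import *
show(); T,M=pick('B',-46); plan(T,M)
W=get_image('wrist'); whites(W,cam('wrist'),.022,(.5,.65),(.2,.4))
E
```

```text
t 31.33 pos [0.6212 0.2826 0.0433] q [-0.321  1.072  0.158  0.853 -0.538  1.925 -2.09 ] F [-0.9  0.4 -1.5] w 0.851
x [-0.677  0.23  -0.699] y [ 0.663 -0.22  -0.715] z [-0.319 -0.948 -0.003] jaw yaw -108.6
turn(deg) [-0.1 -0.4 -0.3] frac [-0.001 -0.005 -0.004]
shift units now [ 2.14 -0.28 -0.12] | after turn [ 2.14 -0.27 -0.13]
[276. 245.] 4285 [0.5646 0.3013] [169.2  65.4  -4.8]
```

Emit:
{"method": "play_rows", "body": {"newtons": 15, "targets": [{"claw": 0.15, "linear": [0.5, -0.2, -0.1], "rotation": [0, -0.005, 0]}, {"claw": 0.15, "linear": [0.6, -0.08, 0], "rotation": [0, 0, 0]}, {"claw": 0.15, "linear": [0.6, 0, 0], "rotation": [0, 0, 0]}, {"claw": 0.15, "linear": [0.4, 0, 0], "rotation": [0, 0, 0]}, {"claw": 0.15, "linear": [0, 0, 0], "rotation": [0, 0, 0]}, {"claw": 0.15, "linear": [0, 0, 0], "rotation": [0, 0, 0]}]}}

```text
time: 31.88
position: [0.5858, 0.3007, 0.023]
tool_rot: [1.064, 1.719, -1.951]
ft_force: [0.4, 0.1, 0.8]
grip_width: 0.852
```

```bash
python3 - <<'E'
from ik import *
show(); T,M=pick('B',-46); plan(T,M)
E
```

```text
t 31.88 pos [0.5858 0.3007 0.023 ] q [-0.364  1.005  0.152  1.01  -0.528  1.818 -2.068] F [0.4 0.1 0.8] w 0.852
x [-0.666  0.224 -0.711] y [ 0.677 -0.217 -0.703] z [-0.312 -0.95  -0.007] jaw yaw -108.2
turn(deg) [ 0.3 -0.3 -1.3] frac [ 0.004 -0.003 -0.015]
shift units now [0.45 0.23 0.12] | after turn [0.44 0.24 0.11]
```

Emit:
{"method": "play_rows", "body": {"newtons": 15, "targets": [{"claw": 0.15, "linear": [0.3, 0.22, 0.11], "rotation": [0, 0, -0.01]}, {"claw": 0.15, "linear": [0.12, 0, 0], "rotation": [0, 0, 0]}, {"claw": 1, "linear": [0, 0, 0], "rotation": [0, 0, 0]}, {"claw": 1, "linear": [0, 0, 0], "rotation": [0, 0, 0]}, {"claw": 1, "linear": [0, 0, 0], "rotation": [0, 0, 0]}, {"claw": 1, "linear": [0, 0, 0], "rotation": [0, 0, 0]}, {"claw": 1, "linear": [0, 0, 0], "rotation": [0, 0, 0]}, {"claw": 1, "linear": [0, 0, 0], "rotation": [0, 0, 0]}, {"claw": 1, "linear": [0, 0, 0], "rotation": [0, 0, 0]}, {"claw": 1, "linear": [0, 0, 0], "rotation": [0, 0, 0]}]}}

```text
time: 32.72
position: [0.5856, 0.2985, 0.0145]
tool_rot: [1.061, 1.731, -1.954]
ft_force: [-0.5, -0.7, 0.2]
grip_width: 0.526
```

```bash
python3 - <<'E'
from ik import *
show(); T,M=pick('B',-46); plan(T,M)
E
```

```text
t 32.72 pos [0.5856 0.2985 0.0145] q [-0.357  1.018  0.149  1.009 -0.531  1.815 -2.06 ] F [-0.5 -0.7  0.2] w 0.526
x [-0.672  0.23  -0.704] y [ 0.671 -0.213 -0.71 ] z [-0.313 -0.95  -0.011] jaw yaw -108.3
turn(deg) [ 0.4 -0.5 -0.8] frac [ 0.005 -0.006 -0.008]
shift units now [ 0.22 -0.02  0.03] | after turn [ 0.23 -0.02  0.02]
```

Emit:
{"method": "play_rows", "body": {"newtons": 20, "targets": [{"claw": 1, "linear": [-0.3, -0.3, 0], "rotation": [0, 0, 0]}, {"claw": 1, "linear": [-0.7, -0.7, 0], "rotation": [0, 0, 0]}, {"claw": 1, "linear": [-0.7, -0.7, 0], "rotation": [0, 0, 0]}, {"claw": 1, "linear": [-0.76, -0.65, 0], "rotation": [0, 0, 0.07]}, {"claw": 1, "linear": [-0.86, -0.5, 0], "rotation": [0, 0, 0.076]}, {"claw": 1, "linear": [-0.9, -0.4, 0], "rotation": [0, 0, 0.076]}, {"claw": 1, "linear": [-0.95, -0.3, 0], "rotation": [0, 0, 0.076]}, {"claw": 1, "linear": [-1, -0.2, 0], "rotation": [0, 0, 0.076]}, {"claw": 1, "linear": [-1, -0.1, 0], "rotation": [0, 0, 0.076]}, {"claw": 1, "linear": [-1, 0, 0], "rotation": [-0.05, 0, 0.07]}]}}

```text
time: 33.55
position: [0.6052, 0.2821, 0.2417]
tool_rot: [1.404, 1.046, -1.382]
ft_force: [0.2, 0.6, -1.7]
grip_width: 0.526
```

```bash
python3 - <<'E'
from ik import *
show(); T,M=place('B',2,-45.2,38,.0144,.0145);T[0]+=.005; print(T); plan(T+[-.02,0,.17],tool(-92.9))
E
```

```text
t 33.55 pos [0.6052 0.2821 0.2417] q [-0.716  0.34   0.297  1.404 -0.076  1.393 -2.255] F [ 0.2  0.6 -1.7] w 0.526
x [ 0.026 -0.013 -1.   ] y [ 0.966 -0.258  0.029] z [-0.258 -0.966  0.006] jaw yaw -105.0
[ 0.63923191 -0.19391043  0.06971312]
turn(deg) [-12.1   0.5  -1.6] frac [-0.134  0.006 -0.018]
shift units now [ 0.34  5.46 18.25] | after turn [ 0.08  1.52 18.99]
```

Emit:
{"method": "play_rows", "body": {"targets": [{"claw": 1, "linear": [0, 0, 0.4], "rotation": [-0.067, 0, -0.01]}, {"claw": 1, "linear": [0, 0, 0.6], "rotation": [-0.067, 0.006, -0.008]}, {"claw": 1, "linear": [0, 0.08, 1], "rotation": [0, 0, 0]}, {"claw": 1, "linear": [0, 0.08, 1], "rotation": [0, 0, 0]}, {"claw": 1, "linear": [0, 0.08, 1], "rotation": [0, 0, 0]}, {"claw": 1, "linear": [0, 0.08, 1], "rotation": [0, 0, 0]}, {"claw": 1, "linear": [0, 0.08, 1], "rotation": [0, 0, 0]}, {"claw": 1, "linear": [0, 0.08, 1], "rotation": [0, 0, 0]}, {"claw": 1, "linear": [0, 0.08, 1], "rotation": [0, 0, 0]}, {"claw": 1, "linear": [0, 0.08, 1], "rotation": [0, 0, 0]}]}}

```text
time: 34.38
position: [0.6019, 0.069, 0.2588]
tool_rot: [1.242, 1.216, -1.191]
ft_force: [1.0, 0.7, -2.6]
grip_width: 0.526
```

Emit:
{"method": "play_rows", "body": {"targets": [{"claw": 1, "linear": [0, 0.08, 1], "rotation": [0, 0, 0]}, {"claw": 1, "linear": [0, 0.08, 1], "rotation": [0, 0, 0]}, {"claw": 1, "linear": [0, 0.08, 1], "rotation": [0, 0, 0]}, {"claw": 1, "linear": [0, 0.08, 1], "rotation": [0, 0, 0]}, {"claw": 1, "linear": [0, 0.08, 1], "rotation": [0, 0, 0]}, {"claw": 1, "linear": [0, 0.08, 1], "rotation": [0, 0, 0]}, {"claw": 1, "linear": [0, 0.08, 1], "rotation": [0, 0, 0]}, {"claw": 1, "linear": [0, 0.08, 1], "rotation": [0, 0, 0]}, {"claw": 1, "linear": [0, 0.08, 1], "rotation": [0, 0, 0]}, {"claw": 1, "linear": [0, 0, 0.9], "rotation": [0, 0, 0.04]}]}}

```text
time: 35.22
position: [0.6127, -0.1883, 0.2557]
tool_rot: [1.277, 1.177, -1.143]
ft_force: [0.2, 0.2, -1.9]
grip_width: 0.524
```

Emit:
{"method": "play_rows", "body": {"targets": [{"claw": 1, "linear": [0, 0, 0], "rotation": [0, 0, 0.076]}, {"claw": 1, "linear": [0, 0, 0], "rotation": [0, 0, 0.076]}, {"claw": 1, "linear": [0, 0, 0], "rotation": [0, 0, 0.076]}, {"claw": 1, "linear": [0, 0, 0], "rotation": [0, 0, 0.076]}, {"claw": 1, "linear": [0, 0, 0], "rotation": [0, 0, 0]}]}}

```text
time: 35.63
position: [0.6038, -0.1978, 0.2502]
tool_rot: [1.47, 0.79, -0.793]
ft_force: [-2.4, 0.9, -4.3]
grip_width: 0.524
```

```bash
python3 - <<'E'
from ik import *
show(); T,M=place('B',2,-45.2,38,.0144,.0145);T[0]+=.005; print(T); plan(T+[0,0,.06],M); print(ik(T,M,[get_state()['joint_positions']]))
E
```

```text
t 35.63 pos [ 0.6038 -0.1978  0.2502] q [-0.144 -0.107  0.523  1.965 -0.246  0.767 -1.082] F [-2.4  0.9 -4.3] w 0.524
x [ 0.533  0.02  -0.846] y [ 0.846 -0.041  0.532] z [-0.024 -0.999 -0.039] jaw yaw -91.4
[ 0.63923191 -0.19391043  0.06971312]
turn(deg) [-0.  -2.7  5.9] frac [-0.    -0.03   0.065]
shift units now [ 4.84 -1.37 -0.  ] | after turn [ 4.66 -1.86 -0.23]
(np.float64(1.3753007649109135e-10), array([-0.08285069,  0.096368  ,  0.52349691,  2.29044564, -1.13862701,
        0.32722336, -0.17693878]))
```

Emit:
{"method": "play_rows", "body": {"targets": [{"claw": 1, "linear": [0.9, -0.25, 0], "rotation": [0, -0.015, 0.02]}, {"claw": 1, "linear": [0.9, -0.3, -0.05], "rotation": [0, -0.015, 0.02]}, {"claw": 1, "linear": [0.9, -0.35, -0.05], "rotation": [0, 0, 0.02]}, {"claw": 1, "linear": [0.9, -0.4, -0.05], "rotation": [0, 0, 0.01]}, {"claw": 1, "linear": [0.9, -0.4, -0.05], "rotation": [0, 0, 0]}, {"claw": 1, "linear": [0, 0, 0], "rotation": [0, 0, 0]}]}}

```text
time: 36.13
position: [0.6356, -0.1891, 0.1366]
tool_rot: [1.484, 0.673, -0.734]
ft_force: [-0.7, 1.2, -2.2]
grip_width: 0.524
```

```bash
python3 - <<'E'
from ik import *
show(); T,M=place('B',2,-45.2,38,.0144,.0145);T[0]+=.005; plan(T+[0,0,.015],M)
E
```

```text
t 36.13 pos [ 0.6356 -0.1891  0.1366] q [-0.194  0.036  0.567  2.146 -0.629  0.387 -0.737] F [-0.7  1.2 -2.2] w 0.524
x [ 0.623 -0.022 -0.782] y [ 0.781 -0.043  0.623] z [-0.047 -0.999 -0.01 ] jaw yaw -92.7
turn(deg) [-0.2 -0.6 -0.5] frac [-0.002 -0.006 -0.006]
shift units now [ 1.72 -1.17  0.21] | after turn [ 1.73 -1.16  0.18]
```

Emit:
{"method": "play_rows", "body": {"targets": [{"claw": 1, "linear": [0.5, -0.35, 0.2], "rotation": [0, -0.006, 0]}, {"claw": 1, "linear": [0.6, -0.4, 0], "rotation": [0, 0, 0]}, {"claw": 1, "linear": [0.5, -0.35, 0], "rotation": [0, 0, 0]}, {"claw": 1, "linear": [0.2, -0.15, 0], "rotation": [0, 0, 0]}, {"claw": 1, "linear": [0, 0, 0], "rotation": [0, 0, 0]}]}}

```text
time: 36.55
position: [0.6472, -0.1897, 0.0876]
tool_rot: [1.482, 0.674, -0.727]
ft_force: [-0.1, -0.6, -1.8]
grip_width: 0.521
```

```bash
python3 - <<'E'
from ik import *
show(); T,M=place('B',2,-45.2,38,.0144,.0145);T[0]+=.005; plan(T,M)
E
```

```text
t 36.55 pos [ 0.6472 -0.1897  0.0876] q [-0.121  0.151  0.506  2.158 -0.97   0.335 -0.41 ] F [-0.1 -0.6 -1.8] w 0.521
x [ 0.625 -0.018 -0.78 ] y [ 0.779 -0.038  0.626] z [-0.041 -0.999 -0.01 ] jaw yaw -92.3
turn(deg) [ 0.1 -0.8 -0.7] frac [ 0.001 -0.009 -0.008]
shift units now [ 0.36 -0.69  0.19] | after turn [ 0.37 -0.68  0.18]
```

Emit:
{"method": "play_rows", "body": {"targets": [{"claw": 1, "linear": [0.15, -0.4, 0.19], "rotation": [0, -0.009, 0]}, {"claw": 1, "linear": [0.2, -0.35, 0], "rotation": [0, 0, 0]}, {"claw": 1, "linear": [0, 0, 0], "rotation": [0, 0, 0]}]}}

```text
time: 36.8
position: [0.6435, -0.1927, 0.0751]
tool_rot: [1.478, 0.663, -0.727]
ft_force: [-0.9, 0.1, -2.6]
grip_width: 0.525
```

```bash
python3 - <<'E'
from ik import *
show(); T,M=place('B',2,-45.2,38,.0144,.0145);T[0]+=.005; plan(T,M)
E
```

```text
t 36.8 pos [ 0.6435 -0.1927  0.0751] q [-0.085  0.166  0.473  2.177 -1.074  0.309 -0.299] F [-0.9  0.1 -2.6] w 0.525
x [ 0.63  -0.027 -0.776] y [ 0.775 -0.035  0.631] z [-0.044 -0.999 -0.001] jaw yaw -92.5
turn(deg) [ 0.2 -0.3 -1.1] frac [ 0.003 -0.003 -0.012]
shift units now [ 0.06 -0.27  0.06] | after turn [ 0.07 -0.27  0.06]
```

Emit:
{"method": "play_rows", "body": {"targets": [{"claw": 1, "linear": [0.06, -0.3, 0.05], "rotation": [0, 0, 0]}, {"claw": 1, "linear": [0, 0, 0], "rotation": [0, 0, 0]}, {"claw": 1, "linear": [0.08, -0.07, 0], "rotation": [0, 0, 0]}, {"claw": 1, "linear": [0.06, -0.05, 0], "rotation": [0, 0, 0]}]}}

```text
time: 37.13
position: [0.6448, -0.1935, 0.0731]
tool_rot: [1.48, 0.658, -0.716]
ft_force: [-0.2, -0.9, -2.5]
grip_width: 0.525
```

```bash
python3 - <<'E'
from ik import *
show(); T,M=place('B',2,-45.2,38,.0144,.0145);T[0]+=.005; plan(T,M)
E
```

```text
t 37.13 pos [ 0.6448 -0.1935  0.0731] q [-0.061  0.172  0.454  2.181 -1.143  0.308 -0.227] F [-0.2 -0.9 -2.5] w 0.525
x [ 0.639 -0.024 -0.769] y [ 0.769 -0.034  0.639] z [-0.041 -0.999 -0.003] jaw yaw -92.3
turn(deg) [ 0.3 -0.5 -1.7] frac [ 0.003 -0.006 -0.019]
shift units now [-0.04 -0.26  0.03] | after turn [-0.03 -0.26  0.03]
```

Emit:
{"method": "play_rows", "body": {"targets": [{"claw": 1, "linear": [-0.04, -0.3, 0.03], "rotation": [0, 0, -0.02]}, {"claw": 1, "linear": [0.05, -0.15, 0], "rotation": [0, 0, 0]}, {"claw": 1, "linear": [0.1, -0.1, 0], "rotation": [0, 0, 0]}]}}

```text
time: 37.38
position: [0.6421, -0.194, 0.07]
tool_rot: [1.475, 0.675, -0.73]
ft_force: [-4.5, 2.2, 8.9]
grip_width: 0.529
```

```bash
python3 - <<'E'
from ik import *
show(); T,M=place('B',2,-45.2,38,.0144,.0145);T[0]+=.005; plan(T,M)
E
```

```text
t 37.38 pos [ 0.6421 -0.194   0.07  ] q [-0.078  0.176  0.472  2.174 -1.079  0.321 -0.288] F [-4.5  2.2  8.9] w 0.529
x [ 0.623 -0.022 -0.782] y [ 0.781 -0.033  0.624] z [-0.039 -0.999 -0.004] jaw yaw -92.2
turn(deg) [ 0.4 -0.6 -0.6] frac [ 0.004 -0.006 -0.007]
shift units now [-0.06 -0.1   0.  ] | after turn [-0.06 -0.1   0.  ]
```

Emit:
{"method": "play_rows", "body": {"targets": [{"claw": 0.35, "linear": [0, 0, 0], "rotation": [0, 0, 0]}, {"claw": 0.35, "linear": [0, 0, 0], "rotation": [0, 0, 0]}, {"claw": 0.35, "linear": [0, 0, 0], "rotation": [0, 0, 0]}, {"claw": 0.35, "linear": [0, 0, 0], "rotation": [0, 0, 0]}, {"claw": 0.35, "linear": [0, 0, 0], "rotation": [0, 0, 0]}, {"claw": 0.35, "linear": [0, 0, 0], "rotation": [0, 0, 0]}]}}

```text
time: 37.88
position: [0.6457, -0.1943, 0.0743]
tool_rot: [1.476, 0.668, -0.723]
ft_force: [0.4, -1.0, -0.6]
grip_width: 0.649
```

Emit:
{"method": "play_rows", "body": {"targets": [{"claw": 0.35, "linear": [-0.5, 0, 0], "rotation": [0, 0, 0]}, {"claw": 0.35, "linear": [-1, 0, 0], "rotation": [0, 0, 0]}, {"claw": 0.35, "linear": [-1, 0, 0], "rotation": [0, 0, 0]}, {"claw": 0.35, "linear": [-1, 0.3, 0], "rotation": [0, 0, 0]}, {"claw": 0.35, "linear": [-1, 0.5, 0], "rotation": [0, 0, -0.07]}, {"claw": 0.35, "linear": [-1, 0.5, 0], "rotation": [0, 0, -0.076]}, {"claw": 0.35, "linear": [-1, 0.3, 0], "rotation": [0, 0, -0.076]}, {"claw": 0.35, "linear": [-1, 0, 0], "rotation": [0, 0, -0.076]}, {"claw": 0.35, "linear": [0, 0, 0], "rotation": [0, 0, -0.076]}, {"claw": 0.35, "linear": [0, 0, 0], "rotation": [0, 0, -0.076]}]}}

```text
time: 38.72
position: [0.5641, -0.1898, 0.2384]
tool_rot: [1.254, 1.191, -1.22]
ft_force: [0.8, -0.8, -0.1]
grip_width: 0.653
```

```bash
python3 - <<'E'
from ik import *
show(); T,M=pick('C',-47); print((T-M[:,0]*.1).round(3)); plan(T-M[:,0]*.1,tool(-79.5))
I=get_image('top'); whites(I,cam('top'),.096); cv2.imwrite('pics/t8.png',I)
E
```

```text
t 38.72 pos [ 0.5641 -0.1898  0.2384] q [-0.119  0.198  0.475  1.595 -0.11   1.362 -1.238] F [ 0.8 -0.8 -0.1] w 0.653
x [ 0.014  0.014 -1.   ] y [ 0.999 -0.038  0.013] z [-0.037 -0.999 -0.014] jaw yaw -92.1
[0.54  0.308 0.079]
turn(deg) [-12.6  -0.7  -0.9] frac [-0.141 -0.008 -0.009]
shift units now [  6.63  -1.81 -19.78] | after turn [  6.37   2.67 -19.76]
```

Emit:
{"method": "play_rows", "body": {"targets": [{"claw": 0.15, "linear": [0, 0, -0.5], "rotation": [-0.07, 0, 0]}, {"claw": 0.15, "linear": [0, 0, -1], "rotation": [-0.07, -0.008, -0.009]}, {"claw": 0.15, "linear": [0, 0.13, -1], "rotation": [0, 0, 0]}, {"claw": 0.15, "linear": [0, 0.13, -1], "rotation": [0, 0, 0]}, {"claw": 0.15, "linear": [0, 0.13, -1], "rotation": [0, 0, 0]}, {"claw": 0.15, "linear": [0, 0.13, -1], "rotation": [0, 0, 0]}, {"claw": 0.15, "linear": [0, 0.13, -1], "rotation": [0, 0, 0]}, {"claw": 0.15, "linear": [0, 0.13, -1], "rotation": [0, 0, 0]}, {"claw": 0.15, "linear": [0, 0.13, -1], "rotation": [0, 0, 0]}, {"claw": 0.15, "linear": [0, 0.13, -1], "rotation": [0, 0, 0]}]}}

```text
time: 39.6
position: [0.5551, 0.0519, 0.2238]
tool_rot: [1.055, 1.298, -1.089]
ft_force: [0.2, 0.2, -0.4]
grip_width: 0.849
```

Emit:
{"method": "play_rows", "body": {"targets": [{"claw": 0.15, "linear": [0, 0.13, -1], "rotation": [0, 0, 0]}, {"claw": 0.15, "linear": [0, 0.13, -1], "rotation": [0, 0, 0]}, {"claw": 0.15, "linear": [0, 0.13, -1], "rotation": [0, 0, 0]}, {"claw": 0.15, "linear": [0, 0.13, -1], "rotation": [0, 0, 0]}, {"claw": 0.15, "linear": [0, 0.13, -1], "rotation": [0, 0, 0]}, {"claw": 0.15, "linear": [0, 0.13, -1], "rotation": [0, 0, 0]}, {"claw": 0.15, "linear": [0, 0.13, -1], "rotation": [0, 0, 0]}, {"claw": 0.15, "linear": [0, 0.13, -1], "rotation": [0, 0, 0]}, {"claw": 0.15, "linear": [0.5, 0.13, -1], "rotation": [0, 0, 0]}, {"claw": 0.15, "linear": [0.9, 0, -0.3], "rotation": [0, 0, 0]}]}}

```text
time: 40.43
position: [0.5371, 0.3037, 0.1852]
tool_rot: [1.061, 1.302, -1.075]
ft_force: [0.1, 0.8, 0.5]
grip_width: 0.85
```

```bash
python3 - <<'E'
from ik import *
show(); T,M=pick('C',-47); plan(T-M[:,0]*.08,M); print(ik(T,M,[get_state()['joint_positions']]))
I=get_image('top'); whites(I,cam('top'),.096); whites(I,cam('top'),.022,(.4,.65),(.1,.4)); cv2.imwrite('pics/t8.png',I)
redjar()
E
```

```text
t 40.43 pos [0.5371 0.3037 0.1852] q [-0.65   0.277  0.115  1.584 -0.038  1.293 -1.907] F [0.1 0.8 0.5] w 0.85
x [-0.011 -0.001 -1.   ] y [ 0.982  0.191 -0.012] z [ 0.191 -0.982 -0.001] jaw yaw -79.0
turn(deg) [  0.5   0.2 -46.3] frac [ 0.005  0.002 -0.515]
shift units now [ 4.79 -0.39 -0.15] | after turn [ 3.59  3.19 -0.15]
(np.float64(5.430005911493424e-10), array([-0.30610037,  1.06471032, -0.3070517 ,  1.02494407,  0.01487428,
        1.86320519, -1.95987656]))
[362. 187.] 138 [ 0.6362 -0.1957] [49.9 22.2 88.7]
[393. 193.] 151 [ 0.6236 -0.2829] [47.7 24.8 87.3]
[189. 241.] 134 [0.4595 0.2857] [80.3 28.7  9.4]
[237. 252.] 351 [0.4467 0.1448] [83.2 44.5 -8.2]
top [297.9 258. ] 296 [ 0.4347 -0.0294  0.058 ]
scene [295.2 186.8] 216 [ 0.4475 -0.0224  0.058 ]
tri [ 0.4357 -0.029   0.0475]
```

Emit:
{"method": "play_rows", "body": {"targets": [{"claw": 0.15, "linear": [0.6, -0.2, -0.1], "rotation": [0, 0, -0.04]}, {"claw": 0.15, "linear": [0.8, 0, 0], "rotation": [0, 0, -0.075]}, {"claw": 0.15, "linear": [0.5, 0, 0], "rotation": [0, 0, -0.075]}, {"claw": 0.15, "linear": [0, 0, 0], "rotation": [0, 0, -0.075]}, {"claw": 0.15, "linear": [0, 0, 0], "rotation": [0, 0, -0.075]}, {"claw": 0.15, "linear": [0, 0, 0], "rotation": [0, 0, -0.075]}, {"claw": 0.15, "linear": [0, 0, 0], "rotation": [0, 0, -0.075]}, {"claw": 0.15, "linear": [0, 0, 0], "rotation": [0, 0, -0.025]}, {"claw": 0.15, "linear": [0, 0, 0], "rotation": [0, 0, 0]}]}}

```text
time: 41.33
position: [0.532, 0.2837, 0.1393]
tool_rot: [0.548, 1.753, -1.657]
ft_force: [0.4, 0.4, -0.7]
grip_width: 0.852
```

```bash
python3 - <<'E'
from ik import *
show(); T,M=pick('C',-47); plan(T-M[:,0]*.05,M)
E
```

```text
t 41.33 pos [0.532  0.2837 0.1393] q [-0.383  0.894 -0.097  0.961 -0.14   2.05  -1.892] F [ 0.4  0.4 -0.7] w 0.852
x [-0.698 -0.135 -0.704] y [ 0.695  0.111 -0.71 ] z [ 0.174 -0.985  0.016] jaw yaw -80.0
turn(deg) [-1.   0.3 -1.7] frac [-0.011  0.003 -0.019]
shift units now [ 3.34  1.97 -0.96] | after turn [ 3.28  2.09 -0.9 ]
```

Emit:
{"method": "play_rows", "body": {"targets": [{"claw": 0.15, "linear": [0.5, 0.7, -0.4], "rotation": [0, 0, 0]}, {"claw": 0.15, "linear": [0.8, 0.7, -0.5], "rotation": [-0.01, 0, 0]}, {"claw": 0.15, "linear": [0.9, 0.5, 0], "rotation": [0, 0, 0]}, {"claw": 0.15, "linear": [0.9, 0.15, 0], "rotation": [0, 0, -0.01]}, {"claw": 0.15, "linear": [0.2, 0, 0], "rotation": [0, 0, 0]}, {"claw": 0.15, "linear": [0, 0, 0], "rotation": [0, 0, 0]}]}}

```text
time: 41.83
position: [0.5156, 0.292, 0.0472]
tool_rot: [0.557, 1.754, -1.651]
ft_force: [0.6, 0.2, 0.4]
grip_width: 0.852
```

```bash
python3 - <<'E'
from ik import *
show(); T,M=pick('C',-47); plan(T,M)
E
```

```text
t 41.83 pos [0.5156 0.292  0.0472] q [-0.395  0.942 -0.097  1.065 -0.138  1.89  -1.878] F [0.6 0.2 0.4] w 0.852
x [-0.694 -0.13  -0.708] y [ 0.699  0.113 -0.706] z [ 0.172 -0.985  0.012] jaw yaw -80.1
turn(deg) [-0.9  0.  -2.1] frac [-0.01   0.    -0.023]
shift units now [ 2.34 -0.3  -0.46] | after turn [ 2.35 -0.21 -0.46]
```

Emit:
{"method": "play_rows", "body": {"newtons": 20, "targets": [{"claw": 0.15, "linear": [0.3, -0.15, -0.46], "rotation": [-0.01, 0, -0.02]}, {"claw": 0.15, "linear": [0.6, -0.05, 0], "rotation": [0, 0, 0]}, {"claw": 0.15, "linear": [0.6, 0, 0], "rotation": [0, 0, 0]}, {"claw": 0.15, "linear": [0.5, 0, 0], "rotation": [0, 0, 0]}, {"claw": 0.15, "linear": [0.1, 0, 0], "rotation": [0, 0, 0]}, {"claw": 0.15, "linear": [0, 0, 0], "rotation": [0, 0, 0]}]}}

```text
time: 42.33
position: [0.4772, 0.2989, 0.0233]
tool_rot: [0.537, 1.78, -1.646]
ft_force: [0.6, 0.2, 0.6]
grip_width: 0.85
```

```bash
python3 - <<'E'
from ik import *
show(); T,M=pick('C',-47); plan(T,M)
E
```

```text
t 42.33 pos [0.4772 0.2989 0.0233] q [-0.404  0.916 -0.115  1.177 -0.15   1.817 -1.875] F [0.6 0.2 0.6] w 0.85
x [-0.707 -0.128 -0.696] y [ 0.683  0.13  -0.718] z [ 0.182 -0.983 -0.004] jaw yaw -79.5
turn(deg) [ 0.2 -0.2 -1.1] frac [ 0.002 -0.002 -0.012]
shift units now [0.63 0.08 0.09] | after turn [0.63 0.09 0.09]
```

Emit:
{"method": "play_rows", "body": {"newtons": 20, "targets": [{"claw": 0.15, "linear": [0.4, 0.08, 0.08], "rotation": [0, 0, -0.01]}, {"claw": 0.15, "linear": [0.3, 0, 0], "rotation": [0, 0, 0]}, {"claw": 1, "linear": [0, 0, 0], "rotation": [0, 0, 0]}, {"claw": 1, "linear": [0, 0, 0], "rotation": [0, 0, 0]}, {"claw": 1, "linear": [0, 0, 0], "rotation": [0, 0, 0]}, {"claw": 1, "linear": [0, 0, 0], "rotation": [0, 0, 0]}, {"claw": 1, "linear": [0, 0, 0], "rotation": [0, 0, 0]}, {"claw": 1, "linear": [0, 0, 0], "rotation": [0, 0, 0]}, {"claw": 1, "linear": [0, 0, 0], "rotation": [0, 0, 0]}, {"claw": 1, "linear": [0, 0, 0], "rotation": [0, 0, 0]}]}}

```text
time: 43.17
position: [0.4692, 0.2962, 0.0116]
tool_rot: [0.53, 1.788, -1.652]
ft_force: [-0.0, -0.2, -0.6]
grip_width: 0.529
```

```bash
python3 - <<'E'
from ik import *
show(); T,M=pick('C',-47); plan(T,M)
E
```

```text
t 43.17 pos [0.4692 0.2962 0.0116] q [-0.402  0.922 -0.117  1.2   -0.152  1.799 -1.87 ] F [-0.  -0.2 -0.6] w 0.529
x [-0.715 -0.127 -0.688] y [ 0.675  0.129 -0.726] z [ 0.181 -0.983 -0.006] jaw yaw -79.6
turn(deg) [ 0.2 -0.3 -0.4] frac [ 0.002 -0.003 -0.005]
shift units now [ 0.06 -0.03  0.04] | after turn [ 0.06 -0.03  0.04]
```

Emit:
{"method": "play_rows", "body": {"newtons": 20, "targets": [{"claw": 1, "linear": [-0.3, -0.3, 0], "rotation": [0, 0, 0]}, {"claw": 1, "linear": [-0.7, -0.7, 0], "rotation": [0, 0, 0]}, {"claw": 1, "linear": [-0.7, -0.7, 0], "rotation": [0, 0, 0]}, {"claw": 1, "linear": [-0.76, -0.65, 0], "rotation": [0, 0, 0.07]}, {"claw": 1, "linear": [-0.86, -0.5, 0], "rotation": [0, 0, 0.076]}, {"claw": 1, "linear": [-0.9, -0.4, 0], "rotation": [0, 0, 0.076]}, {"claw": 1, "linear": [-0.95, -0.3, 0], "rotation": [0, 0, 0.076]}, {"claw": 1, "linear": [-1, -0.2, 0], "rotation": [0, 0, 0.076]}, {"claw": 1, "linear": [-1, -0.1, 0], "rotation": [0, 0, 0.076]}, {"claw": 1, "linear": [-1, 0, 0], "rotation": [0.05, 0, 0.07]}]}}

```text
time: 44.0
position: [0.4958, 0.296, 0.2419]
tool_rot: [1.128, 1.253, -1.131]
ft_force: [1.0, 0.5, -2.1]
grip_width: 0.526
```

```bash
python3 - <<'E'
from ik import *
show(); T,M=place('C',1,-46.6,37,.0116,.0116);T[0]+=.003; print(T); plan(T+[-.025,0,.17],tool(-92.9))
E
```

```text
t 44.0 pos [0.4958 0.296  0.2419] q [-0.486  0.162 -0.114  1.606  0.024  1.375 -2.068] F [ 1.   0.5 -2.1] w 0.526
x [ 0.002 -0.004 -1.   ] y [0.994 0.106 0.002] z [ 0.106 -0.994  0.005] jaw yaw -83.9
[ 0.64439589 -0.10803525  0.06659459]
turn(deg) [ 9.   0.3 -0.1] frac [ 0.1    0.003 -0.001]
shift units now [ 0.3  3.2 16.6] | after turn [ 0.21  5.76 15.89]
```

Emit:
{"method": "play_rows", "body": {"targets": [{"claw": 1, "linear": [0, 0.2, 0.5], "rotation": [0.05, 0, 0]}, {"claw": 1, "linear": [0, 0.3, 1], "rotation": [0.05, 0, 0]}, {"claw": 1, "linear": [0, 0.36, 1], "rotation": [0, 0, 0]}, {"claw": 1, "linear": [0, 0.36, 1], "rotation": [0, 0, 0]}, {"claw": 1, "linear": [0, 0.36, 1], "rotation": [0, 0, 0]}, {"claw": 1, "linear": [0, 0.36, 1], "rotation": [0, 0, 0]}, {"claw": 1, "linear": [0, 0.36, 1], "rotation": [0, 0, 0]}, {"claw": 1, "linear": [0, 0.36, 1], "rotation": [0, 0, 0]}, {"claw": 1, "linear": [0, 0.36, 1], "rotation": [0, 0, 0]}, {"claw": 1, "linear": [0, 0.36, 1], "rotation": [0, 0, 0]}]}}

```text
time: 44.83
position: [0.5645, 0.0599, 0.2642]
tool_rot: [1.261, 1.185, -1.21]
ft_force: [0.7, 0.1, -1.0]
grip_width: 0.528
```

Emit:
{"method": "play_rows", "body": {"targets": [{"claw": 1, "linear": [0, 0.36, 1], "rotation": [0, 0, 0]}, {"claw": 1, "linear": [0, 0.36, 1], "rotation": [0, 0, 0]}, {"claw": 1, "linear": [0, 0.36, 1], "rotation": [0, 0, 0]}, {"claw": 1, "linear": [0, 0.36, 1], "rotation": [0, 0, 0]}, {"claw": 1, "linear": [0, 0.36, 1], "rotation": [0, 0, 0]}, {"claw": 1, "linear": [0, 0.36, 0.9], "rotation": [0, 0, 0.04]}, {"claw": 1, "linear": [0, 0, 0.3], "rotation": [0, 0, 0.076]}, {"claw": 1, "linear": [0, 0, 0], "rotation": [0, 0, 0.076]}, {"claw": 1, "linear": [0, 0, 0], "rotation": [0, 0, 0.076]}, {"claw": 1, "linear": [0, 0, 0], "rotation": [0, 0, 0.076]}]}}

```text
time: 45.67
position: [0.6131, -0.1152, 0.268]
tool_rot: [1.468, 0.745, -0.806]
ft_force: [1.3, 0.2, -2.5]
grip_width: 0.528
```

```bash
python3 - <<'E'
from ik import *
show(); T,M=place('C',1,-46.6,37,.0116,.0116);T[0]+=.003; plan(T+[-0.005,0,.06],M); print(ik(T,M,[get_state()['joint_positions']]))
E
```

```text
t 45.67 pos [ 0.6131 -0.1152  0.268 ] q [-0.032 -0.164  0.208  1.996 -0.077  0.732 -1.401] F [ 1.3  0.2 -2.5] w 0.528
x [ 0.549 -0.015 -0.836] y [ 0.834 -0.051  0.549] z [-0.051 -0.999 -0.016] jaw yaw -92.9
turn(deg) [-0.5 -0.7  3.7] frac [-0.006 -0.008  0.041]
shift units now [ 5.3  -2.24 -0.25] | after turn [ 5.14 -2.58 -0.34]
(np.float64(1.404312830626412e-07), array([-0.15151345,  0.04461728,  0.37178968,  2.32886543, -0.79960191,
        0.19170469, -0.66164454]))
```

Emit:
{"method": "play_rows", "body": {"targets": [{"claw": 1, "linear": [0.9, -0.4, -0.06], "rotation": [0, -0.008, 0.01]}, {"claw": 1, "linear": [0.9, -0.45, -0.06], "rotation": [0, 0, 0.01]}, {"claw": 1, "linear": [0.9, -0.45, -0.06], "rotation": [0, 0, 0.01]}, {"claw": 1, "linear": [0.9, -0.5, -0.06], "rotation": [0, 0, 0.01]}, {"claw": 1, "linear": [0.9, -0.5, -0.06], "rotation": [0, 0, 0]}, {"claw": 1, "linear": [0.5, -0.3, 0], "rotation": [0, 0, 0]}, {"claw": 1, "linear": [0, 0, 0], "rotation": [0, 0, 0]}]}}

```text
time: 46.25
position: [0.621, -0.1065, 0.1254]
tool_rot: [1.488, 0.684, -0.764]
ft_force: [-1.5, 0.4, -2.0]
grip_width: 0.525
```

```bash
python3 - <<'E'
from ik import *
show(); T,M=place('C',1,-46.6,37,.0116,.0116);T[0]+=.003; plan(T+[-.005,0,.015],M)
E
```

```text
t 46.25 pos [ 0.621  -0.1065  0.1254] q [-0.068 -0.027  0.239  2.215 -0.232  0.317 -1.267] F [-1.5  0.4 -2. ] w 0.525
x [ 0.602 -0.027 -0.798] y [ 0.796 -0.057  0.603] z [-0.062 -0.998 -0.013] jaw yaw -93.5
turn(deg) [-1.  -0.2 -0.1] frac [-0.011 -0.003 -0.001]
shift units now [ 1.84 -0.47  0.04] | after turn [ 1.84 -0.47  0.02]
```

Emit:
{"method": "play_rows", "body": {"targets": [{"claw": 1, "linear": [0.5, -0.15, 0.03], "rotation": [0, 0, 0]}, {"claw": 1, "linear": [0.6, -0.2, 0], "rotation": [0, 0, 0]}, {"claw": 1, "linear": [0.5, -0.2, 0], "rotation": [0, 0, 0]}, {"claw": 1, "linear": [0.2, -0.1, 0], "rotation": [0, 0, 0]}, {"claw": 1, "linear": [0, 0, 0], "rotation": [0, 0, 0]}]}}

```text
time: 46.67
position: [0.6358, -0.1052, 0.0829]
tool_rot: [1.492, 0.688, -0.76]
ft_force: [-0.3, -0.3, -2.9]
grip_width: 0.525
```

```bash
python3 - <<'E'
from ik import *
show(); T,M=place('C',1,-46.6,37,.0116,.0116);T[0]+=.003; plan(T,M)
E
```

```text
t 46.67 pos [ 0.6358 -0.1052  0.0829] q [-0.05   0.078  0.226  2.216 -0.454  0.227 -1.056] F [-0.3 -0.3 -2.9] w 0.525
x [ 0.603 -0.021 -0.797] y [ 0.796 -0.058  0.603] z [-0.059 -0.998 -0.019] jaw yaw -93.4
turn(deg) [-1.  -0.6 -0.1] frac [-0.011 -0.006 -0.001]
shift units now [ 0.73 -0.11  0.1 ] | after turn [ 0.73 -0.11  0.09]
```

Emit:
{"method": "play_rows", "body": {"targets": [{"claw": 1, "linear": [0.35, -0.08, 0.1], "rotation": [-0.01, -0.006, 0]}, {"claw": 1, "linear": [0.3, -0.1, 0], "rotation": [0, 0, 0]}, {"claw": 1, "linear": [0.1, -0.08, 0], "rotation": [0, 0, 0]}]}}

```text
time: 46.92
position: [0.6447, -0.1079, 0.0682]
tool_rot: [1.472, 0.681, -0.754]
ft_force: [-0.3, 0.4, -1.1]
grip_width: 0.528
```

```bash
python3 - <<'E'
from ik import *
show(); T,M=place('C',1,-46.6,37,.0116,.0116);T[0]+=.003; plan(T,M)
E
```

```text
t 46.92 pos [ 0.6447 -0.1079  0.0682] q [-0.018  0.122  0.191  2.21  -0.528  0.185 -0.968] F [-0.3  0.4 -1.1] w 0.528
x [ 0.608 -0.03  -0.794] y [ 0.793 -0.04   0.608] z [-0.05  -0.999 -0.001] jaw yaw -92.9
turn(deg) [ 0.  -0.  -0.5] frac [ 0.    -0.001 -0.005]
shift units now [ 0.04 -0.05  0.01] | after turn [ 0.04 -0.05  0.01]
```

Emit:
{"method": "play_rows", "body": {"targets": [{"claw": 1, "linear": [0.1, -0.12, 0], "rotation": [0, 0, 0]}, {"claw": 1, "linear": [0.06, -0.05, 0], "rotation": [0, 0, 0]}, {"claw": 1, "linear": [0.04, -0.03, 0], "rotation": [0, 0, 0]}]}}

```text
time: 47.17
position: [0.6489, -0.1081, 0.0676]
tool_rot: [1.474, 0.672, -0.745]
ft_force: [-0.9, -0.5, -0.6]
grip_width: 0.524
```

Emit:
{"method": "play_rows", "body": {"targets": [{"claw": 0.35, "linear": [0, 0, 0], "rotation": [0, 0, 0]}, {"claw": 0.35, "linear": [0, 0, 0], "rotation": [0, 0, 0]}, {"claw": 0.35, "linear": [0, 0, 0], "rotation": [0, 0, 0]}, {"claw": 0.35, "linear": [0, 0, 0], "rotation": [0, 0, 0]}, {"claw": 0.35, "linear": [0, 0, 0], "rotation": [0, 0, 0]}, {"claw": 0.35, "linear": [0, 0, 0], "rotation": [0, 0, 0]}]}}

```text
time: 47.67
position: [0.6507, -0.1089, 0.0706]
tool_rot: [1.474, 0.668, -0.742]
ft_force: [-0.6, 0.2, 0.2]
grip_width: 0.65
```

Emit:
{"method": "play_rows", "body": {"targets": [{"claw": 0.35, "linear": [-0.5, 0, 0], "rotation": [0, 0, 0]}, {"claw": 0.35, "linear": [-1, 0, 0], "rotation": [0, 0, 0]}, {"claw": 0.35, "linear": [-1, 0, 0], "rotation": [0, 0, 0]}, {"claw": 0.35, "linear": [-1, 0.3, 0], "rotation": [0, 0, 0]}, {"claw": 0.35, "linear": [-1, 0.5, 0], "rotation": [0, 0, -0.07]}, {"claw": 0.35, "linear": [-1, 0.5, 0], "rotation": [0, 0, -0.076]}, {"claw": 0.35, "linear": [-1, 0.3, 0], "rotation": [0, 0, -0.076]}, {"claw": 0.15, "linear": [-1, 0, 0], "rotation": [0, 0, -0.076]}, {"claw": 0.15, "linear": [0, 0, 0], "rotation": [0, 0, -0.076]}, {"claw": 0.15, "linear": [0, 0, 0], "rotation": [0, 0, -0.076]}]}}

```text
time: 48.5
position: [0.5709, -0.1047, 0.2353]
tool_rot: [1.249, 1.185, -1.245]
ft_force: [0.7, -0.3, -0.7]
grip_width: 0.794
```

```bash
python3 - <<'E'
from ik import *
show(); T,M=pick('D',-51); print((T-M[:,0]*.08).round(3)); plan(T-M[:,0]*.08,tool(-97.8)); print(ik(T,M,[get_state()['joint_positions']]))
E
```

```text
t 48.5 pos [ 0.5709 -0.1047  0.2353] q [-0.066  0.164  0.229  1.622 -0.04   1.359 -1.454] F [ 0.7 -0.3 -0.7] w 0.794
x [ 0.001  0.001 -1.   ] y [ 0.999 -0.051  0.001] z [-0.051 -0.999 -0.002] jaw yaw -92.9
[0.52  0.137 0.061]
turn(deg) [ 4.9 -0.1 -0.1] frac [ 0.054 -0.001 -0.001]
shift units now [ 6.97 -2.56 -9.55] | after turn [ 6.96 -3.35 -9.31]
(np.float64(1.8203901186647058e-10), array([-0.07102024,  0.95841355, -0.14959841,  1.25007315, -0.12183771,
        1.79575401, -1.89329331]))
```

Emit:
{"method": "play_rows", "body": {"targets": [{"claw": 0.15, "linear": [0, -0.35, -0.9], "rotation": [0.054, 0, 0]}, {"claw": 0.15, "linear": [0, -0.35, -0.95], "rotation": [0, 0, 0]}, {"claw": 0.15, "linear": [0, -0.35, -0.95], "rotation": [0, 0, 0]}, {"claw": 0.15, "linear": [0, -0.35, -0.95], "rotation": [0, 0, 0]}, {"claw": 0.15, "linear": [0, -0.35, -0.95], "rotation": [0, 0, 0]}, {"claw": 0.15, "linear": [0, -0.35, -0.95], "rotation": [0, 0, 0]}, {"claw": 0.15, "linear": [0, -0.35, -0.95], "rotation": [0, 0, 0]}, {"claw": 0.15, "linear": [0.5, -0.35, -0.95], "rotation": [0, 0, 0]}, {"claw": 0.15, "linear": [0.9, -0.35, -0.95], "rotation": [0, 0, 0]}, {"claw": 0.15, "linear": [0.9, 0, -0.6], "rotation": [0, 0, 0]}]}}

```text
time: 49.33
position: [0.5318, 0.1361, 0.1712]
tool_rot: [1.313, 1.135, -1.325]
ft_force: [1.0, -0.0, -0.4]
grip_width: 0.848
```

Emit:
{"method": "play_rows", "body": {"targets": [{"claw": 0.15, "linear": [0.9, 0, 0], "rotation": [0, 0, -0.05]}, {"claw": 0.15, "linear": [0.8, 0, 0], "rotation": [0, 0, -0.076]}, {"claw": 0.15, "linear": [0.3, 0, 0], "rotation": [0, 0, -0.076]}, {"claw": 0.15, "linear": [0, 0, 0], "rotation": [0, 0, -0.076]}, {"claw": 0.15, "linear": [0, 0, 0], "rotation": [0, 0, -0.076]}, {"claw": 0.15, "linear": [0, 0, 0], "rotation": [0, 0, -0.076]}, {"claw": 0.15, "linear": [0, 0, 0], "rotation": [0, 0, -0.076]}, {"claw": 0.15, "linear": [0, 0, 0], "rotation": [0, 0, -0.06]}, {"claw": 0.15, "linear": [0, 0, 0], "rotation": [0, 0, 0]}]}}

```text
time: 50.08
position: [0.5232, 0.1466, 0.1125]
tool_rot: [0.749, 1.857, -1.941]
ft_force: [-1.0, -0.8, -2.4]
grip_width: 0.853
```

```bash
python3 - <<'E'
from ik import *
show(); T,M=pick('D',-51); plan(T-M[:,0]*.05,M)
I=get_image('top'); whites(I,cam('top'),.096); cv2.imwrite('pics/t9.png',I)
E
```

```text
t 50.08 pos [0.5232 0.1466 0.1125] q [-0.176  0.877  0.024  1.133 -0.277  2.036 -1.86 ] F [-1.  -0.8 -2.4] w 0.853
x [-0.799  0.107 -0.592] y [ 0.587 -0.079 -0.806] z [-0.133 -0.991  0.001] jaw yaw -97.6
turn(deg) [0.1 0.2 2.7] frac [0.001 0.002 0.03 ]
shift units now [2.49 1.65 0.39] | after turn [2.56 1.53 0.39]
[315. 177.] 67 [ 0.6583 -0.0634] [28.9 25.2  3.2]
[331. 183.] 148 [ 0.643  -0.1094] [49.6 25.5 82.5]
[364. 187.] 179 [ 0.6345 -0.2059] [ 69.9  37.  -78.4]
[394. 192.] 182 [ 0.6339 -0.2831] [ 47.   46.2 -89.2]
[381. 215.] 141 [ 0.5665 -0.2571] [92.8 40.8 83.5]
```

Emit:
{"method": "play_rows", "body": {"targets": [{"claw": 0.15, "linear": [0.5, 0.6, 0.15], "rotation": [0, 0, 0.01]}, {"claw": 0.15, "linear": [0.8, 0.6, 0.2], "rotation": [0, 0, 0.01]}, {"claw": 0.15, "linear": [0.8, 0.2, 0], "rotation": [0, 0, 0]}, {"claw": 0.15, "linear": [0.4, 0, 0], "rotation": [0, 0, 0]}, {"claw": 0.15, "linear": [0, 0, 0], "rotation": [0, 0, 0]}]}}

```text
time: 50.55
position: [0.4965, 0.1433, 0.0504]
tool_rot: [0.798, 1.818, -1.896]
ft_force: [-0.0, 0.7, -0.8]
grip_width: 0.85
```

```bash
python3 - <<'E'
from ik import *
show(); T,M=pick('D',-51); plan(T,M)
E
```

```text
t 50.55 pos [0.4965 0.1433 0.0504] q [-0.184  0.843  0.024  1.291 -0.253  1.854 -1.819] F [-0.   0.7 -0.8] w 0.85
x [-0.76   0.103 -0.642] y [ 0.637 -0.079 -0.767] z [-0.13  -0.992 -0.005] jaw yaw -97.5
turn(deg) [ 0.5  0.1 -0.9] frac [ 0.005  0.001 -0.01 ]
shift units now [2.19 0.22 0.12] | after turn [2.19 0.25 0.12]
```

Emit:
{"method": "play_rows", "body": {"newtons": 20, "targets": [{"claw": 0.15, "linear": [0.5, 0.2, 0.1], "rotation": [0, 0, -0.01]}, {"claw": 0.15, "linear": [0.6, 0, 0], "rotation": [0, 0, 0]}, {"claw": 0.15, "linear": [0.6, 0, 0], "rotation": [0, 0, 0]}, {"claw": 0.15, "linear": [0.2, 0, 0], "rotation": [0, 0, 0]}, {"claw": 0.15, "linear": [0, 0, 0], "rotation": [0, 0, 0]}, {"claw": 0.15, "linear": [0, 0, 0], "rotation": [0, 0, 0]}]}}

```text
time: 51.05
position: [0.4658, 0.1468, 0.0219]
tool_rot: [0.8, 1.821, -1.887]
ft_force: [0.8, -0.0, 1.3]
grip_width: 0.848
```

```bash
python3 - <<'E'
from ik import *
show(); T,M=pick('D',-51); plan(T,M)
E
```

```text
t 51.05 pos [0.4658 0.1468 0.0219] q [-0.191  0.821  0.017  1.395 -0.253  1.766 -1.805] F [ 0.8 -0.   1.3] w 0.848
x [-0.757  0.104 -0.645] y [ 0.641 -0.074 -0.764] z [-0.127 -0.992 -0.011] jaw yaw -97.3
turn(deg) [ 0.8 -0.  -1.2] frac [ 0.009 -0.    -0.013]
shift units now [0.52 0.13 0.09] | after turn [0.51 0.14 0.09]
```

Emit:
{"method": "play_rows", "body": {"newtons": 20, "targets": [{"claw": 0.15, "linear": [0.35, 0.12, 0.09], "rotation": [0, 0, -0.01]}, {"claw": 0.15, "linear": [0.22, 0, 0], "rotation": [0, 0, 0]}, {"claw": 1, "linear": [0, 0, 0], "rotation": [0, 0, 0]}, {"claw": 1, "linear": [0, 0, 0], "rotation": [0, 0, 0]}, {"claw": 1, "linear": [0, 0, 0], "rotation": [0, 0, 0]}, {"claw": 1, "linear": [0, 0, 0], "rotation": [0, 0, 0]}, {"claw": 1, "linear": [0, 0, 0], "rotation": [0, 0, 0]}, {"claw": 1, "linear": [0, 0, 0], "rotation": [0, 0, 0]}, {"claw": 1, "linear": [0, 0, 0], "rotation": [0, 0, 0]}, {"claw": 1, "linear": [0, 0, 0], "rotation": [0, 0, 0]}]}}

```text
time: 51.88
position: [0.4591, 0.1453, 0.0103]
tool_rot: [0.793, 1.83, -1.894]
ft_force: [0.0, -0.8, -0.7]
grip_width: 0.531
```

```bash
python3 - <<'E'
from ik import *
show(); T,M=pick('D',-51); plan(T,M)
E
```

```text
t 51.88 pos [0.4591 0.1453 0.0103] q [-0.188  0.834  0.016  1.409 -0.254  1.752 -1.798] F [ 0.  -0.8 -0.7] w 0.531
x [-0.765  0.106 -0.636] y [ 0.632 -0.072 -0.772] z [-0.128 -0.992 -0.012] jaw yaw -97.4
turn(deg) [ 0.8 -0.1 -0.5] frac [ 0.009 -0.001 -0.005]
shift units now [ 0.02 -0.05 -0.01] | after turn [ 0.02 -0.05 -0.01]
```

Emit:
{"method": "play_rows", "body": {"newtons": 20, "targets": [{"claw": 1, "linear": [-0.25, -0.3, 0], "rotation": [0, 0, 0]}, {"claw": 1, "linear": [-0.64, -0.77, 0], "rotation": [0, 0, 0]}, {"claw": 1, "linear": [-0.64, -0.77, 0], "rotation": [0, 0, 0]}, {"claw": 1, "linear": [-0.7, -0.7, 0], "rotation": [0, 0, 0.076]}, {"claw": 1, "linear": [-0.8, -0.55, 0], "rotation": [0, 0, 0.078]}, {"claw": 1, "linear": [-0.9, -0.4, 0], "rotation": [0, 0, 0.078]}, {"claw": 1, "linear": [-0.95, -0.3, 0], "rotation": [0, 0, 0.078]}, {"claw": 1, "linear": [-1, -0.2, 0], "rotation": [0, 0, 0.078]}, {"claw": 1, "linear": [-1, -0.1, 0], "rotation": [0, 0, 0.078]}, {"claw": 1, "linear": [-1, 0, 0], "rotation": [-0.05, 0, 0.078]}]}}

```text
time: 52.72
position: [0.4883, 0.1362, 0.241]
tool_rot: [1.248, 1.217, -1.288]
ft_force: [-0.6, 0.3, -0.5]
grip_width: 0.527
```

```bash
python3 - <<'E'
from ik import *
show(); T,M=place('D',0,-50.5,34,.0113,.0103);T[0]+=.003; print(T); plan(T+[-.025,0,.17],tool(-92.9)); print(ik(T,M,[get_state()['joint_positions']]))
E
```

```text
t 52.72 pos [0.4883 0.1362 0.241 ] q [-0.321  0.04   0.016  1.742 -0.027  1.397 -1.941] F [-0.6  0.3 -0.5] w 0.527
x [-0.044  0.013 -0.999] y [ 0.997 -0.07  -0.044] z [-0.07  -0.997 -0.01 ] jaw yaw -94.0
[ 0.64977756 -0.02259005  0.06618089]
turn(deg) [-1.1 -0.6  2.5] frac [-0.012 -0.007  0.028]
shift units now [-0.13  5.89  5.95] | after turn [0.19 5.77 6.07]
(np.float64(4.832279988703457e-10), array([-0.02496842,  0.04239204,  0.01168103,  2.2903616 ,  0.06650015,
        0.2160561 , -1.69545687]))
```

Emit:
{"method": "play_rows", "body": {"targets": [{"claw": 1, "linear": [0, 0.5, 0.5], "rotation": [-0.01, 0, 0.03]}, {"claw": 1, "linear": [0, 0.95, 1], "rotation": [0, 0, 0]}, {"claw": 1, "linear": [0, 0.95, 1], "rotation": [0, 0, 0]}, {"claw": 1, "linear": [0, 0.95, 1], "rotation": [0, 0, 0]}, {"claw": 1, "linear": [0, 0.95, 1], "rotation": [0, 0, 0]}, {"claw": 1, "linear": [0, 0.9, 1], "rotation": [0, 0, 0]}, {"claw": 1, "linear": [0, 0.6, 0.7], "rotation": [0, 0, 0.04]}, {"claw": 1, "linear": [0, 0, 0], "rotation": [0, 0, 0.076]}, {"claw": 1, "linear": [0, 0, 0], "rotation": [0, 0, 0.076]}, {"claw": 1, "linear": [0, 0, 0], "rotation": [0, 0, 0.076]}]}}

```text
time: 53.55
position: [0.6316, -0.0282, 0.2604]
tool_rot: [1.433, 0.844, -0.885]
ft_force: [-0.6, -0.2, -1.7]
grip_width: 0.528
```

```bash
python3 - <<'E'
from ik import *
show(); T,M=place('D',0,-50.5,34,.0113,.0103);T[0]+=.003;  plan(T+[-.005,0,.05],M)
E
```

```text
t 53.55 pos [ 0.6316 -0.0282  0.2604] q [-0.151 -0.072  0.147  1.891  0.016  0.858 -1.627] F [-0.6 -0.2 -1.7] w 0.528
x [ 0.448 -0.001 -0.894] y [ 0.893 -0.046  0.448] z [-0.041 -0.999 -0.02 ] jaw yaw -92.4
turn(deg) [-0.1 -1.2  7.4] frac [-0.001 -0.014  0.082]
shift units now [ 5.39 -2.12 -0.13] | after turn [ 5.07 -2.8  -0.25]
```

Emit:
{"method": "play_rows", "body": {"targets": [{"claw": 1, "linear": [0.8, -0.3, -0.03], "rotation": [0, -0.014, 0.03]}, {"claw": 1, "linear": [0.85, -0.4, -0.03], "rotation": [0, 0, 0.03]}, {"claw": 1, "linear": [0.85, -0.45, -0.03], "rotation": [0, 0, 0.02]}, {"claw": 1, "linear": [0.9, -0.5, -0.03], "rotation": [0, 0, 0]}, {"claw": 1, "linear": [0.9, -0.5, -0.03], "rotation": [0, 0, 0]}, {"claw": 1, "linear": [0.6, -0.3, 0], "rotation": [0, 0, 0]}, {"claw": 1, "linear": [0, 0, 0], "rotation": [0, 0, 0]}]}}

```text
time: 54.13
position: [0.634, -0.0257, 0.1221]
tool_rot: [1.465, 0.723, -0.8]
ft_force: [-1.2, 0.6, -1.6]
grip_width: 0.525
```

```bash
python3 - <<'E'
from ik import *
show(); T,M=place('D',0,-50.5,34,.0113,.0103);T[0]+=.003;  plan(T+[-.003,0,.012],M)
E
```

```text
t 54.13 pos [ 0.634  -0.0257  0.1221] q [-0.147  0.003  0.121  2.17   0.115  0.375 -1.749] F [-1.2  0.6 -1.6] w 0.525
x [ 0.562 -0.028 -0.827] y [ 0.825 -0.049  0.563] z [-0.056 -0.998 -0.005] jaw yaw -93.2
turn(deg) [-0.4 -0.  -0.3] frac [-0.005 -0.    -0.003]
shift units now [ 1.73 -0.57 -0.14] | after turn [ 1.74 -0.57 -0.15]
```

Emit:
{"method": "play_rows", "body": {"targets": [{"claw": 1, "linear": [0.5, -0.18, -0.13], "rotation": [0, 0, 0]}, {"claw": 1, "linear": [0.55, -0.2, 0], "rotation": [0, 0, 0]}, {"claw": 1, "linear": [0.5, -0.2, 0], "rotation": [0, 0, 0]}, {"claw": 1, "linear": [0.15, -0.1, 0], "rotation": [0, 0, 0]}, {"claw": 1, "linear": [0, 0, 0], "rotation": [0, 0, 0]}]}}

```text
time: 54.55
position: [0.6441, -0.023, 0.0807]
tool_rot: [1.467, 0.722, -0.802]
ft_force: [-0.6, -0.2, -0.6]
grip_width: 0.524
```

```bash
python3 - <<'E'
from ik import *
show(); T,M=place('D',0,-50.5,34,.0113,.0103);T[0]+=.003;  plan(T,M)
E
```

```text
t 54.55 pos [ 0.6441 -0.023   0.0807] q [-0.15   0.09   0.122  2.181  0.129  0.278 -1.775] F [-0.6 -0.2 -0.6] w 0.524
x [ 0.562 -0.028 -0.827] y [ 0.825 -0.051  0.563] z [-0.058 -0.998 -0.005] jaw yaw -93.3
turn(deg) [-0.5 -0.  -0.3] frac [-0.006 -0.    -0.003]
shift units now [ 0.61 -0.14 -0.03] | after turn [ 0.61 -0.14 -0.03]
```

Emit:
{"method": "play_rows", "body": {"targets": [{"claw": 1, "linear": [0.32, -0.1, -0.03], "rotation": [0, 0, 0]}, {"claw": 1, "linear": [0.27, -0.1, 0], "rotation": [0, 0, 0]}, {"claw": 1, "linear": [0.1, -0.08, 0], "rotation": [0, 0, 0]}, {"claw": 1, "linear": [0.1, -0.1, 0], "rotation": [0, 0, 0]}, {"claw": 1, "linear": [0.04, -0.03, 0], "rotation": [0, 0, 0]}]}}

```text
time: 54.97
position: [0.6557, -0.0224, 0.0678]
tool_rot: [1.474, 0.707, -0.786]
ft_force: [-0.2, 0.5, -1.3]
grip_width: 0.521
```

```bash
python3 - <<'E'
from ik import *
show(); T,M=place('D',0,-50.5,34,.0113,.0103);T[0]+=.003;  plan(T,M)
E
```

```text
t 54.97 pos [ 0.6557 -0.0224  0.0678] q [-0.154  0.13   0.127  2.179  0.137  0.219 -1.79 ] F [-0.2  0.5 -1.3] w 0.521
x [ 0.578 -0.027 -0.815] y [ 0.814 -0.053  0.579] z [-0.059 -0.998 -0.008] jaw yaw -93.4
turn(deg) [-0.6 -0.1 -1.4] frac [-0.007 -0.001 -0.015]
shift units now [-0.08 -0.23  0.02] | after turn [-0.08 -0.23  0.02]
```

Emit:
{"method": "play_rows", "body": {"targets": [{"claw": 1, "linear": [-0.1, -0.28, 0.02], "rotation": [0, 0, -0.01]}, {"claw": 1, "linear": [0, 0, 0], "rotation": [0, 0, 0]}, {"claw": 1, "linear": [0.07, -0.07, 0], "rotation": [0, 0, 0]}, {"claw": 1, "linear": [0.03, -0.03, 0], "rotation": [0, 0, 0]}]}}

```text
time: 55.3
position: [0.6516, -0.0224, 0.0675]
tool_rot: [1.473, 0.713, -0.791]
ft_force: [-4.6, -0.4, 5.3]
grip_width: 0.525
```

Emit:
{"method": "play_rows", "body": {"targets": [{"claw": 0.35, "linear": [0, 0, 0], "rotation": [0, 0, 0]}, {"claw": 0.35, "linear": [0, 0, 0], "rotation": [0, 0, 0]}, {"claw": 0.35, "linear": [0, 0, 0], "rotation": [0, 0, 0]}, {"claw": 0.35, "linear": [0, 0, 0], "rotation": [0, 0, 0]}, {"claw": 0.35, "linear": [0, 0, 0], "rotation": [0, 0, 0]}, {"claw": 0.35, "linear": [0, 0, 0], "rotation": [0, 0, 0]}]}}

```text
time: 55.8
position: [0.6501, -0.0222, 0.0661]
tool_rot: [1.473, 0.715, -0.793]
ft_force: [-0.5, 0.8, 0.2]
grip_width: 0.653
```

Emit:
{"method": "play_rows", "body": {"targets": [{"claw": 0.35, "linear": [-0.5, 0, 0], "rotation": [0, 0, 0]}, {"claw": 0.35, "linear": [-1, 0, 0], "rotation": [0, 0, 0]}, {"claw": 0.35, "linear": [-1, 0, 0], "rotation": [0, 0, 0]}, {"claw": 0.35, "linear": [-1, 0.3, 0], "rotation": [0, 0, 0]}, {"claw": 0.35, "linear": [-1, 0.5, 0], "rotation": [0, 0, -0.07]}, {"claw": 0.35, "linear": [-1, 0.5, 0], "rotation": [0, 0, -0.076]}, {"claw": 0.35, "linear": [-1, 0.3, 0], "rotation": [0, 0, -0.076]}, {"claw": 0.65, "linear": [-1, 0, 0], "rotation": [0, 0, -0.076]}, {"claw": 0.65, "linear": [0, 0, 0], "rotation": [0, 0, -0.076]}, {"claw": 0.65, "linear": [0, 0, 0], "rotation": [0, 0, -0.03]}]}}

```text
time: 56.63
position: [0.5811, -0.0203, 0.2343]
tool_rot: [1.257, 1.189, -1.25]
ft_force: [0.6, 0.1, -0.0]
grip_width: 0.505
```

```bash
python3 - <<'E'
from ik import *
show(); plan((.4145,-.2170,.2),tool(83.7)); plan((.4145,-.2170,.2),tool(-96.3))
for y in(83.7,-96.3):
  for dy in(0,-52): print(y,ik(np.array((.4145,-.217,.045)),tool(y+dy),[get_state()['joint_positions']]))
I=get_image('top'); whites(I,cam('top'),.096); S=get_image('scene'); redjar()
cv2.imwrite('pics/f1.png',np.hstack([cv2.resize(I[150:310,270:430],(400,400),interpolation=2),cv2.resize(S[110:290,140:320],(400,400),interpolation=2)]))
E
```

```text
t 56.63 pos [ 0.5811 -0.0203  0.2343] q [-0.164  0.17   0.18   1.616 -0.039  1.361 -1.607] F [ 0.6  0.1 -0. ] w 0.505
x [-0.002  0.008 -1.   ] y [ 0.998 -0.058 -0.002] z [-0.058 -0.998 -0.008] jaw yaw -93.3
turn(deg) [-177.    -0.2   -0.7] frac [-1.967 -0.003 -0.008]
shift units now [ 1.32 -6.2   8.25] | after turn [ 1.37  5.76 -8.55]
turn(deg) [ 3.  -0.5  0.1] frac [ 0.033 -0.005  0.002]
shift units now [ 1.32 -6.2   8.25] | after turn [ 1.37 -5.76  8.55]
83.7 (np.float64(1.1768871197719211e-08), array([ 0.27857598,  0.08998349,  0.17222456,  2.1137102 , -0.0190807 ,
        0.93930991,  1.92223038]))
83.7 (np.float64(1.8354421996489767e-09), array([ 0.47534078,  0.08874538, -0.03189294,  2.11370846,  0.00350172,
        0.93918663,  0.99478241]))
-96.3 (np.float64(1.3591355166665666e-10), array([ 0.17229417,  0.09222342,  0.28265669,  2.11371341, -0.03182238,
        0.93953723, -1.20814796]))
-96.3 (np.float64(6.174045285445471e-07), array([ 0.10588726,  0.09425393,  0.3517858 ,  2.11371637, -0.04017563,
        0.93974809, -2.1083678 ]))
[362. 187.] 143 [ 0.637  -0.1959] [ 50.2  22.9 -86.8]
[393. 193.] 157 [ 0.6238 -0.2832] [ 46.9  25.9 -89.2]
scene [295.2 186.8] 221 [ 0.4474 -0.0226  0.058 ]
```

View pics/f1.png

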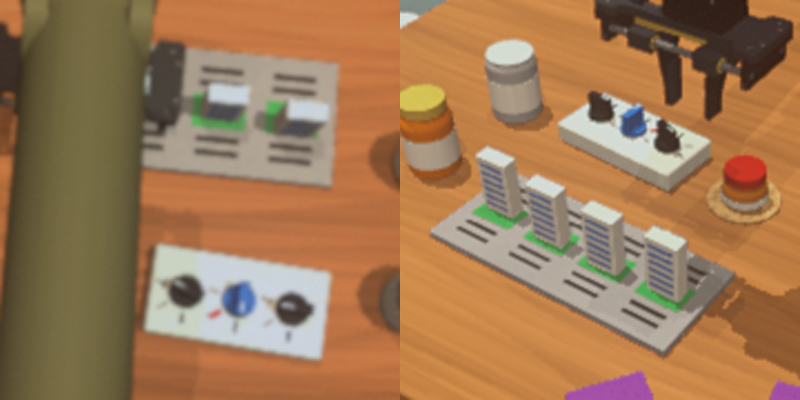

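Emit:
{"method": "play_rows", "body": {"newtons": 12, "targets": [{"claw": 0.7, "linear": [0, -0.4, 0.6], "rotation": [0.033, 0, 0]}, {"claw": 0.7, "linear": [0, -0.67, 1], "rotation": [0, 0, 0]}, {"claw": 0.7, "linear": [0, -0.67, 1], "rotation": [0, 0, 0]}, {"claw": 0.7, "linear": [0, -0.67, 1], "rotation": [0, 0, 0]}, {"claw": 0.7, "linear": [0, -0.67, 1], "rotation": [0, 0, 0]}, {"claw": 0.7, "linear": [0, -0.67, 1], "rotation": [0, 0, 0]}, {"claw": 0.7, "linear": [0.3, -0.67, 1], "rotation": [0, 0, 0]}, {"claw": 0.7, "linear": [0.7, -0.67, 1], "rotation": [0, 0, 0]}, {"claw": 0.7, "linear": [0.7, -0.6, 0.9], "rotation": [0, 0, 0]}, {"claw": 0.7, "linear": [0, 0, 0], "rotation": [0, 0, 0]}]}}

```text
time: 57.67
position: [0.3961, -0.2175, 0.178]
tool_rot: [1.298, 1.163, -1.275]
ft_force: [-0.2, 0.0, 0.4]
grip_width: 0.301
```

```bash
python3 - <<'E'
from ik import *
np.set_printoptions(precision=4,suppress=True)
show(); plan((.4145,-.2170,.1),tool(-96.3))
I=get_image('top'); whites(I,cam('top'),.096)
W=get_image('wrist'); c=cam('wrist'); b,g,r=[x.astype(int) for x in cv2.split(W)]
for ce,a,mk in blobs((b>r+40)&(b>g+20),50): print('blue',ce,a,plane(c,ce,.045))
for ce,a,mk in blobs(np.minimum(b,np.minimum(g,r))>120,8,200):
    X=plane(c,ce,.065)[0]
    if np.hypot(X[0]-.4145,X[1]+.217)<.03: print('stripe',ce,a,*rect(c,mk,.065))
E
```

```text
t 57.67 pos [ 0.3961 -0.2175  0.178 ] q [ 0.054 -0.092  0.382  1.991  0.021  1.235 -1.247] F [-0.2  0.   0.4] w 0.301
x [ 0.007  0.013 -1.   ] y [ 0.995 -0.104  0.006] z [-0.104 -0.995 -0.013] jaw yaw -96.0
turn(deg) [ 0.3 -0.8 -0.3] frac [ 0.004 -0.008 -0.003]
shift units now [ 3.12  0.71 -0.06] | after turn [ 3.12  0.73 -0.1 ]
[299. 182.] 132 [ 0.6409 -0.0218] [47.9 21.9 86.7]
[331. 183.] 136 [ 0.6422 -0.1085] [47.4 23.2 87.8]
[362. 187.] 140 [ 0.6369 -0.1946] [ 47.6  22.9 -86.8]
[393. 194.] 147 [ 0.6231 -0.283 ] [47.5 23.5 88.3]
blue [275.5022 185.4296] 675 [[ 0.4177 -0.2127  0.045 ]]
blue [294.2831 182.1446] 166 [[ 0.4191 -0.2307  0.045 ]]
```

Emit:
{"method": "play_rows", "body": {"targets": [{"claw": 0.7, "linear": [0.4, 0.4, 0], "rotation": [0, -0.008, 0]}, {"claw": 0.7, "linear": [0.8, 0.3, 0], "rotation": [0, 0, 0]}, {"claw": 0.7, "linear": [0.9, 0, 0], "rotation": [0, 0, 0]}, {"claw": 0.7, "linear": [0.9, 0, 0], "rotation": [0, 0, 0]}, {"claw": 0.7, "linear": [0.3, 0, 0], "rotation": [0, 0, 0]}, {"claw": 0.7, "linear": [0, 0, 0], "rotation": [0, 0, 0]}]}}

```text
time: 58.27
position: [0.4263, -0.2082, 0.0994]
tool_rot: [1.287, 1.149, -1.253]
ft_force: [-0.3, 0.2, 0.6]
grip_width: 0.298
```

```bash
python3 - <<'E'
from ik import *
show(); plan((.4137,-.218,.045),tool(-95.5))
E
```

```text
t 58.27 pos [ 0.4263 -0.2082  0.0994] q [ 0.042  0.026  0.372  2.054 -0.024  1.04  -1.233] F [-0.3  0.2  0.6] w 0.298
x [ 0.026  0.001 -1.   ] y [ 0.996 -0.088  0.026] z [-0.088 -0.996 -0.003] jaw yaw -95.0
turn(deg) [ 0.5 -0.2 -1.5] frac [ 0.005 -0.002 -0.016]
shift units now [ 2.16 -0.52  0.44] | after turn [ 2.17 -0.46  0.44]
```

Emit:
{"method": "play_rows", "body": {"targets": [{"claw": 0.7, "linear": [0, -0.46, 0.44], "rotation": [0.005, 0, -0.016]}, {"claw": 0.7, "linear": [0.3, 0, 0], "rotation": [0, 0, 0]}, {"claw": 0.7, "linear": [0.3, 0, 0], "rotation": [0, 0, 0]}, {"claw": 0.7, "linear": [0, 0, 0], "rotation": [0, 0, 0]}]}}

```text
time: 58.6
position: [0.4154, -0.2182, 0.0863]
tool_rot: [1.281, 1.163, -1.273]
ft_force: [-0.4, 0.5, 0.4]
grip_width: 0.303
```

```bash
python3 - <<'E'
from ik import *
show(); plan((.4137,-.218,.045),tool(-95.5))
E
```

```text
t 58.6 pos [ 0.4154 -0.2182  0.0863] q [ 0.056  0.048  0.385  2.062 -0.025  1.033 -1.211] F [-0.4  0.5  0.4] w 0.303
x [ 0.004  0.002 -1.   ] y [ 0.996 -0.093  0.004] z [-0.093 -0.996 -0.003] jaw yaw -95.3
turn(deg) [ 0.2 -0.2 -0.2] frac [ 0.002 -0.002 -0.002]
shift units now [ 1.65 -0.08  0.  ] | after turn [ 1.65 -0.07  0.  ]
```

Emit:
{"method": "play_rows", "body": {"newtons": 12, "targets": [{"claw": 0.7, "linear": [0.4, -0.06, 0], "rotation": [0, 0, 0]}, {"claw": 0.7, "linear": [0.5, 0, 0], "rotation": [0, 0, 0]}, {"claw": 0.7, "linear": [0.5, 0, 0], "rotation": [0, 0, 0]}, {"claw": 0.7, "linear": [0.2, 0, 0], "rotation": [0, 0, 0]}, {"claw": 0.7, "linear": [0, 0, 0], "rotation": [0, 0, 0]}, {"claw": 1, "linear": [0, 0, 0], "rotation": [0, 0, 0]}, {"claw": 1, "linear": [0, 0, 0], "rotation": [0, 0, 0]}, {"claw": 1, "linear": [0, 0, 0], "rotation": [0, 0, 0]}, {"claw": 1, "linear": [0, 0, 0], "rotation": [0, 0, 0]}, {"claw": 1, "linear": [0, 0, 0], "rotation": [0, 0, 0]}]}}

```text
time: 59.43
position: [0.4157, -0.2187, 0.0455]
tool_rot: [1.285, 1.157, -1.271]
ft_force: [1.0, -1.0, -4.0]
grip_width: 0.133
```

```bash
python3 - <<'E'
from ik import *
show(); plan((.4137,-.218,.045),tool(-147.9))
E
```

```text
t 59.43 pos [ 0.4157 -0.2187  0.0455] q [ 0.063  0.105  0.387  2.101 -0.056  0.936 -1.185] F [ 1. -1. -4.] w 0.133
x [ 0.009  0.002 -1.   ] y [ 0.995 -0.095  0.009] z [-0.095 -0.995 -0.002] jaw yaw -95.4
turn(deg) [52.5 -0.4 -0.4] frac [ 0.583 -0.004 -0.005]
shift units now [ 0.02 -0.08 -0.02] | after turn [ 0.02 -0.07  0.05]
```

Emit:
{"method": "play_rows", "body": {"targets": [{"claw": 1, "linear": [0, 0, 0], "rotation": [0.07, 0, 0]}, {"claw": 1, "linear": [0, 0, 0], "rotation": [0.07, 0, 0]}, {"claw": 1, "linear": [0, 0, 0], "rotation": [0.07, 0, 0]}, {"claw": 1, "linear": [0, 0, 0], "rotation": [0.07, 0, 0]}, {"claw": 1, "linear": [0, 0, 0], "rotation": [0.07, 0, 0]}, {"claw": 1, "linear": [0, 0, 0], "rotation": [0.07, 0, 0]}, {"claw": 1, "linear": [0, 0, 0], "rotation": [0.07, 0, 0]}, {"claw": 1, "linear": [0, 0, 0], "rotation": [0.06, 0, 0]}, {"claw": 1, "linear": [0, 0, 0], "rotation": [0, 0, 0]}]}}

```text
time: 60.18
position: [0.4152, -0.2196, 0.0455]
tool_rot: [1.903, 0.554, -1.886]
ft_force: [0.8, -0.5, -2.3]
grip_width: 0.141
```

```bash
python3 - <<'E'
from ik import *
show(); plan((.4137,-.218,.045),tool(-147.9)); print(get_state()['torque'])
E
```

```text
t 60.18 pos [ 0.4152 -0.2196  0.0455] q [ 0.007  0.104  0.446  2.104 -0.059  0.935 -2.082] F [ 0.8 -0.5 -2.3] w 0.141
x [ 0.009 -0.002 -1.   ] y [ 0.542 -0.84   0.007] z [-0.84  -0.543 -0.007] jaw yaw -147.1
turn(deg) [ 0.8 -0.4 -0.4] frac [ 0.008 -0.004 -0.004]
shift units now [ 0.02 -0.09  0.01] | after turn [ 0.02 -0.09  0.01]
[-0.102759    0.15216824 -0.03498002]
```

Emit:
{"method": "play_rows", "body": {"targets": [{"claw": 0.7, "linear": [0, 0, 0], "rotation": [0, 0, 0]}, {"claw": 0.7, "linear": [0, 0, 0], "rotation": [0, 0, 0]}, {"claw": 0.7, "linear": [0, 0, 0], "rotation": [0, 0, 0]}, {"claw": 0.7, "linear": [-0.3, 0, 0], "rotation": [0, 0, 0]}, {"claw": 0.7, "linear": [-0.8, 0, 0], "rotation": [0, 0, 0]}, {"claw": 0.7, "linear": [-1, 0, 0], "rotation": [0, 0, 0]}, {"claw": 0.7, "linear": [-1, 0, 0], "rotation": [0, 0, 0]}, {"claw": 0.7, "linear": [-1, 0, 0], "rotation": [0, 0, 0]}, {"claw": 0.7, "linear": [-1, 0, 0], "rotation": [0, 0, 0]}, {"claw": 0.7, "linear": [-1, 0, 0], "rotation": [0, 0, 0]}]}}

```text
time: 61.02
position: [0.4102, -0.2192, 0.204]
tool_rot: [1.89, 0.568, -1.886]
ft_force: [1.1, 0.9, 0.5]
grip_width: 0.299
```

```bash
python3 - <<'E'
from ik import *
show()
W=get_image('wrist'); c=cam('wrist'); b,g,r=[x.astype(int) for x in cv2.split(W)]
for ce,a,mk in blobs(np.minimum(b,np.minimum(g,r))>120,8,300):
    X=plane(c,ce,.065)[0]
    if np.hypot(X[0]-.4145,X[1]+.217)<.03: print('stripe',ce,a,*rect(c,mk,.065))
u,v=proj(c,[[.4145,-.218,.05]])[0].astype(int); print(u,v)
y0,x0=max(v-90,0),max(u-110,0); C=W[y0:y0+180,x0:x0+220]
I=get_image('top'); whites(I,cam('top'),.096); S=get_image('scene'); redjar()
cv2.imwrite('pics/f2.png',np.hstack([cv2.resize(C,(400,400)),cv2.resize(S[110:290,140:320],(400,400),interpolation=2)]))
E
```

```text
t 61.02 pos [ 0.4102 -0.2192  0.204 ] q [-0.016 -0.086  0.429  1.93   0.037  1.287 -2.154] F [1.1 0.9 0.5] w 0.299
x [ 0.002 -0.001 -1.   ] y [ 0.553 -0.833  0.002] z [-0.833 -0.553 -0.001] jaw yaw -146.4
stripe [281.2 213.6] 10 [ 0.40371088 -0.21080006] 3.643221378326416 2.1674928665161133 79.96556091308594
276 198
[299. 182.] 133 [ 0.6412 -0.0219] [47.9 21.9 86.7]
[331. 183.] 136 [ 0.6422 -0.1085] [47.4 23.2 87.8]
[362. 187.] 140 [ 0.6369 -0.1946] [ 47.5  22.9 -86.8]
[393. 194.] 146 [ 0.6231 -0.2829] [47.6 23.3 87.9]
top [297.8 257.8] 291 [ 0.4351 -0.0292  0.058 ]
scene [295.2 186.9] 214 [ 0.4477 -0.0223  0.058 ]
tri [ 0.4361 -0.0288  0.0477]
```

View pics/f2.png

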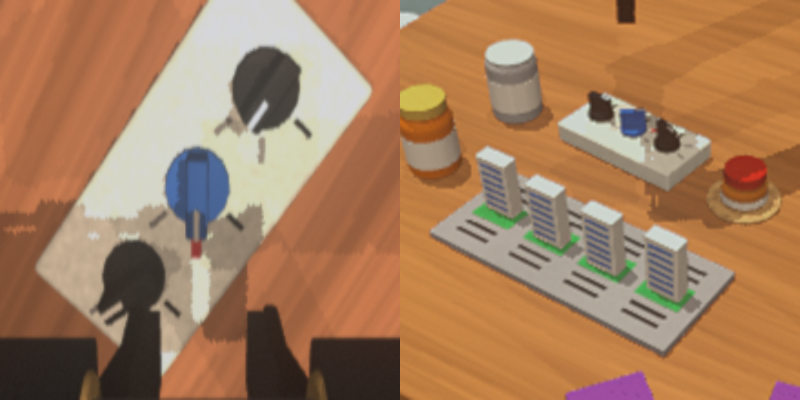

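The blue pointer lies exactly on the red tick. All four cassettes stand on their pads, the jar is on the coaster, and the gripper is clear.

```bash
python3 -c "
from bench import close_job; print(close_job())"
```

```text
the job is handed in; nothing more can be done
None
```

The job is done and handed in after about 61 s of robot time; no verdict is reported. I turned the blue dial off against its stop, moved the jar to the coaster, stood all four cassettes up, then turned the dial to the red mark.

**Last checks**
- **Cassettes:** in the top camera, three stand within about 5 mm of their pad centres. The one on pad 3 is about 9 mm off, still inside the 18 mm limit. All are square to the bed's long sides within a few degrees.
- **Jar:** measured from two cameras, it is about 2 mm from the coaster centre. The lid height shows it standing on the coaster.
- **Blue dial:** the close-up shows the pointer on the red tick. The gripper's turn angle gives about 0.89 rad.
- **Left alone:** the black dials, preserve jar and tins look unmoved in the final pictures, but I did not measure them. The arm ended about 0.2 m up, touching nothing.

**What failed or disagreed on the way**
- The first jar grasp lifted before the fingers had closed. The jar stayed put and I repeated the grasp.
- The first close on the pad 3 cassette was too high and shut on air. I repeated it too.
- The last automatic reading of the blue dial's pointer stripe was too small to give an angle, so the dial check rests on the picture and the gripper angle.
- The scene camera alone put the jar about 1 cm off, because it assumed the wrong lid height. The two-camera result replaces it.

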